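# Dry-stack the rings of a turned rosin box in the gluing press

### The arm

A 6-joint arm with a two-finger parallel gripper is mounted at the origin on the work surface; the furniture and walls round the work are solid. World frame = base frame: x ahead of the robot, y to its left, z up, the work surface at z = 0. Lengths are in m, angles in rad, forces in N, time in s.
With the tool pointing down it reaches from about 0.35 to 0.975 m from the base axis. Payload 4.9 kg.
Tool frame: the origin (TCP) lies midway between the tips of the shut fingers; the grasp point (between the pads) lies manip.grip_depth behind it (manip.grip_depth is the distance from the TCP to the grasp point, in m); z points along the fingers, x is the direction in which the jaws open and shut, and the axes are right-handed (so a half turn about z gives the same grasp; the last joint's range is limited). The gripper opens to 85 mm and grips with 20 to 120 N. Pads are 22 mm wide; open, the fingers measure 114 mm over their backs; the gripper's body (76 mm by 85 mm) begins 54 mm behind the grasp point. The pads swing forward as they close: fully open they stand 13 mm farther back than shut.
Start: joints at [-1.391, 0.053, 1.613, -0, 1.476, -0.119], TCP at [0.184, -0.597, 0.231] pointing down, gripper open.
Joint ranges: [-3.01, 3.01], [-1.01, 2.22], [0.06, 2.58], [-1.02, 4.17], [0.09, 2.62], [-3.14, 3.14]. Speed limits (rad/s): [2.57, 2.57, 3.14, 3.14, 3.14, 3.14].

### API

Orientations are given as a unit quaternion [w, x, y, z].
In Python, from plant import state, grab_frame, ticket, manip gives the robot as it stands.
- The arm moves only by the tool carry_out, never from a script. Its argument "moves" is a list that holds one entry, the list of rows, each a list of 7 numbers: the turn, a rotation vector about the tool's x, y, z each as a share of 5 degrees, from -1 to 1, then the shift along the tool's x, y, z each as a share of 0.04 m, from -1 to 1, then the gripper command: -1 is shut, 1 is fully open, values between are in proportion. A call has 1 to 8 rows; each row shifts and turns the commanded pose from where the row before left it, along the tool's axes as they then stand; what a row does not reach is not made up. A row lasts 1/12 s, in which the tool goes at most 41.7 mm and 7.16 degrees, less where a joint would pass 70% of its speed; a pose out of reach is approached as far as the arm can. A call with a number of a shift or a turn outside -1 to 1 is refused whole. A call with a gripper value outside its range is refused whole. The fingers move at their own pace and stop on an object; the grip force is fixed at half the most. Time passes only in rows, so rows that do not move let the fingers close. It gives the time, the measured TCP pose, the force and the opening at its end, in the units of the state.
- state(): the state, without advancing time (a new reading comes with each control period).
- grab_frame(name): name is "scene" or "top"; returns a dict with "frame" (480x640x3 uint8, red, green, blue), "z_map" (480x640 float32, m along the optical axis (not along the pixel's ray), 0 where there is no reading), "K" (3x3 intrinsics, pixels), "k1" (the pictures are not rectified: a ray, as slopes to the right and down, at radius r is drawn at 1 + k1 r^2 times it, then the intrinsics apply), "world_from_camera" (4x4, takes a point from camera to world coordinates). Camera axes: x right, y down, z forward; pixel columns grow to the right and rows downward; lengths in m; the calibration is good to about 2 mm. A picture is of the moment at which its call begins.
- ticket.job_done(): hands the job in, once; it reports no verdict.
The state is a dict: "time": time; "joint_pos": joint angles; "joint_vel": joint speeds; "joint_efforts": joint torques, N m; "tool_pos": TCP position; "tool_rot": TCP orientation; "contact_force": force on the tool from outside, world axes, zero at the start; "ft_torque": the same for the moment, N m; "gripper_width": opening from 0.0 (shut) to 1.0 (fully open).
Only numpy, scipy, OpenCV 4.12 (cv2) and the standard library are available. Lean on these libraries where they do the work, as an engineer would, in place of code of your own. Each camera call takes 0.05 s, during which the arm holds its last target.

### The job

Clear every wood offcut out of the gluing press and off the bench into the plywood scrap box. Then make a dry run of the rosin-box glue-up: lay the turned wooden rings flat in the collar of the press, the foot ring (smallest hole) at the bottom, then the tall wide-holed ring, then the low wide-holed ring, then the lip ring (medium hole) on top; where one of the two wide-holed rings is missing, go on with the next. Finally swing the press arm over so that its dome rests in the hole of the lip ring, and let go; do not disturb the spool clamp or the rosin cake.

Things in the scene. Friction and masses are not known exactly. Their poses are not given: they have to be found in the camera images.
- glue_press: gluing press, fixed: plywood board (x -46 to +142, y +-54, 18 mm thick) with a wooden collar: bore 63 mm, walls 12 mm thick, top 82 mm above the bench, bevelled mouth. Origin: on the bench under the bore's axis; -x is the front. Slots 38 mm wide at its +y and -y sides, open down to the board, let fingers that hold a ring across y go all the way down. Behind (+x) stand two cheeks 126 mm high
- bore_floor (a point): centre of the floor of the bore, on the collar's axis and on top of the board, 18 mm above the bench; axes as the press
- press_arm (a joint): hinge of the press arm about the press's y through press_hinge. 0: arm level, pointing to the front across the collar; 1.57: upright; stop at 2.1. Starts open at 1.95 to 2.1 and stays there; tipped forward below about 1.0 the 0.35 kg arm sinks by its weight, slowed, until its dome meets a ring. Closed it reads about 0.13 on all four rings, 0 without the low ring, -0.13 without the tall one
- press_hinge (a point): point on the hinge axis of the press arm, fixed: 100 mm behind the collar's axis and 111 mm above the bench
- press_handle (a point): middle of the turned handle at the free end of the press arm, 22 mm thick, 50 mm long along the arm, 150 mm from the hinge; moves with the arm. Can be pinched from above across the press's y and led round the hinge with the gripper pointing down
- press_dome (a point): lowest point of the domed wooden foot (48 mm across, 24 mm radius) under the press arm, 100 mm along the arm from the hinge and 38 mm below the arm's middle line; when it rests in the lip ring's hole this point lies about 7 mm below the ring's top face, near the ring's middle
- foot_ring: foot ring: wooden ring 20 mm high with a small hole of 20 mm, 60 mm outside diameter; its origin is at the middle of the ring (on its axis, at half height) and z is its axis; either face may be up
- tall_ring: tall ring: wooden ring 26 mm high with a wide hole of 46 mm, 60 mm outside diameter; its origin is at the middle of the ring (on its axis, at half height) and z is its axis; either face may be up. Absent in some starts
- low_ring: low ring: wooden ring 14 mm high with a wide hole of 46 mm, 60 mm outside diameter; its origin is at the middle of the ring (on its axis, at half height) and z is its axis; either face may be up. Absent in some starts (at least one of tall_ring and low_ring is there)
- lip_ring: lip ring: wooden ring 16 mm high with a medium hole of 34 mm, 60 mm outside diameter; its origin is at the middle of the ring (on its axis, at half height) and z is its axis; either face may be up
- offcut_1: rebated offcut, 62 mm (x) x 26 mm (y) x 18 mm high with a 36 x 26 x 16 mm step left on top (34 mm high in all), lying on the board in the bore, its length from slot to slot: grip it by its ends through the slots. Origin: middle of the underside. May be absent; 2 or 3 offcuts are there
- offcut_2: sawn offcut, 88 mm (x) x 36 mm (y) x 28 mm high, its -x end slanted (18 mm at the top). Origin: middle of the underside. May be absent
- offcut_3: sawn offcut, 72 mm (x) x 26 mm (y) x 34 mm high, both ends slanted (top from x = -30 to x = +18 mm). Origin: middle of the underside. May be absent
- scrap_box: open plywood scrap box, fixed, 150 mm (x) x 180 mm (y) x 80 mm high outside, walls 9 mm. Origin: centre of its underside
- scrap_floor (a point): centre of the inner floor of the scrap box, 9 mm above the bench; axes as the box
- glue_pot: round glue pot with brass lid and a dial, about 150 mm across and 135 mm high, fixed at the left of the bench; not part of the job. Origin: centre of its underside
- spool_clamp_a: small wooden spool clamp with wing nut, 35 mm across, 68 mm high, standing on the bench; not part of the job. Origin: centre of its underside, z up
- rosin_cake: rosin cake, a disc 45 mm across and 16 mm high on the bench; not part of the job. Origin: centre of its underside
There are look-alikes about, which are no part of the job. What is shaped like the offcut_1 but yellow is not meant.

How it is judged:
At the end, for the whole second after the job is handed in: All offcuts lie in the scrap box. The rings lie in the collar in the order foot, tall, low, lip (those present), within 4.5 mm of its axis, flat within 0.1 rad, seated within 2.5 mm. The arm is closed, the dome's lowest point within 6.5 mm of the lip ring's middle. All at rest (horizontal distance between each of foot_ring, tall_ring, low_ring, lip_ring and bore_floor below 0.0045 m and angle between the z axis of each of foot_ring, tall_ring, low_ring, lip_ring and the z axis of glue_press, either way round below 0.1 rad and z of foot_ring in the frame of bore_floor between 0.0075 and 0.0125 m and z of tall_ring in the frame of bore_floor between 0.0305 and 0.0355 m and (z of low_ring in the frame of bore_floor between 0.0245 and 0.0295 m or z of low_ring in the frame of bore_floor between 0.0505 and 0.0555 m) and (z of lip_ring in the frame of bore_floor between 0.0395 and 0.0445 m or z of lip_ring in the frame of bore_floor between 0.0515 and 0.0565 m or z of lip_ring in the frame of bore_floor between 0.0655 and 0.0705 m) and distance between press_dome and lip_ring below 0.0065 m and value of joint press_arm below 0.35 rad and x of offcut_1 in the frame of scrap_floor between -0.066 and 0.066 m and y of offcut_1 in the frame of scrap_floor between -0.081 and 0.081 m and z of offcut_1 in the frame of scrap_floor between -0.01 and 0.07 m and x of offcut_2 in the frame of scrap_floor between -0.066 and 0.066 m and y of offcut_2 in the frame of scrap_floor between -0.081 and 0.081 m and z of offcut_2 in the frame of scrap_floor between -0.01 and 0.07 m and x of offcut_3 in the frame of scrap_floor between -0.066 and 0.066 m and y of offcut_3 in the frame of scrap_floor between -0.081 and 0.081 m and z of offcut_3 in the frame of scrap_floor between -0.01 and 0.07 m and linear speed of each of foot_ring, tall_ring, low_ring, lip_ring, offcut_1, offcut_2, offcut_3 below 0.02 m/s and velocity of joint press_arm below 0.05 rad/s); the robot touches nothing.
It fails at once if the spool clamp is knocked over or pushed away by more than 5 cm (angle between spool_clamp_a's own z axis and vertical above 0.7 rad or distance of spool_clamp_a from where it was at the start of the episode above 0.05 m).
It fails at once if the rosin cake is pushed away by more than 5 cm (distance of rosin_cake from where it was at the start of the episode above 0.05 m).
Of tall_ring, low_ring only 1 to 2 are there at a start; the rules pass over those that are not, and their reading is None.
Of offcut_1, offcut_2, offcut_3 only 2 to 3 are there at a start; the rules pass over those that are not, and their reading is None.
At some moment in a run one of tall_ring, low_ring, lip_ring, offcut_2, offcut_3 may be knocked a few centimetres aside while the robot is not near it.
Once in a run the grip may slacken for a moment while it holds something.
It also fails if it takes over 192 s, if anything falls off the work surface, if the arm or the gripper's body presses on something with over 40 N, if the wrist force passes 120 N, or if a joint passes its speed limit or range.

## Working session

There is one attempt and no reset: what is moved stays moved. The work goes in short steps, Python scripts to look and compute and a tool call to move; the robot and the scene stay as the last step left them, time stands still between calls to the robot, and variables do not carry over. Pictures are saved under pics/ and viewed, and the job is handed in when it is done.

Besides the shell and the picture viewer there is one more tool, called after "Request:" as name(argument=value, ...) on one line, values as JSON. carry_out: Moves the arm, as the interface text tells. Shift numbers are shares of 0.04 m and turn numbers shares of 5 degrees, none past 1 either way. Its arguments: {"type":"object","properties":{"moves":{"type":"array"}},"required":["moves"]}

```bash
mkdir -p pics; ls
python3 - <<'E'
from plant import state, grab_frame, ticket, manip
import cv2, numpy as np
print(state()); print([a for a in dir(manip) if a[0]!='_'], manip.grip_depth)
for n in("scene","top"):
    f=grab_frame(n); cv2.imwrite(f"pics/{n}0.png",f["frame"][:,:,::-1]); print(n,f["K"],f["k1"],f["world_from_camera"],(f["z_map"]>0).mean())
E
```

```text
pics
{'time': 0.0, 'joint_pos': array([-1.39100948e+00,  5.33389621e-02,  1.61430816e+00, -5.24289713e-06,
        1.47598984e+00, -1.18982353e-01]), 'joint_vel': array([ 0.00123307,  0.00024215,  0.00029273,  0.00275583, -0.00010816,
        0.00099152]), 'joint_efforts': array([ 7.51889947e-04, -3.93676400e+01, -3.70179927e+01, -2.35974875e-05,
        6.94304341e-03, -1.38453140e-05]), 'tool_pos': array([ 0.18386183, -0.59668859,  0.23006565]), 'tool_rot': array([-6.98567721e-04,  8.04469788e-01, -5.93992690e-01, -7.46197346e-04]), 'contact_force': array([-0.01306836,  0.62147729, -0.03565238]), 'ft_torque': array([0.04258393, 0.00586573, 0.02081768]), 'gripper_width': 1.0012755840257042}
['IKError', 'grip_depth'] 0.0187
scene [[500.33239608   0.         326.23967513]
 [  0.         500.33239608 247.13395852]
 [  0.           0.           1.        ]] -0.00724673291007174 [[-0.78662919 -0.40055205  0.46986443  0.00268002]
 [-0.61735633  0.49885505 -0.60828842  0.59592385]
 [ 0.00925693 -0.7685712  -0.63969728  0.79566979]
 [ 0.          0.          0.          1.        ]] 0.9908430989583333
top [[571.52375859   0.         318.59379452]
 [  0.         571.52375859 234.98400637]
 [  0.           0.           1.        ]] -0.0026165510327263246 [[-8.82599461e-03 -9.88062941e-01  1.53797678e-01  3.51514073e-01]
 [-9.99959995e-01  8.94442937e-03  7.81394707e-05 -4.50753822e-02]
 [-1.45283918e-03 -1.53790835e-01 -9.88102357e-01  1.14017455e+00]
 [ 0.00000000e+00  0.00000000e+00  0.00000000e+00  1.00000000e+00]] 0.9960091145833333
```

View pics/scene0.png

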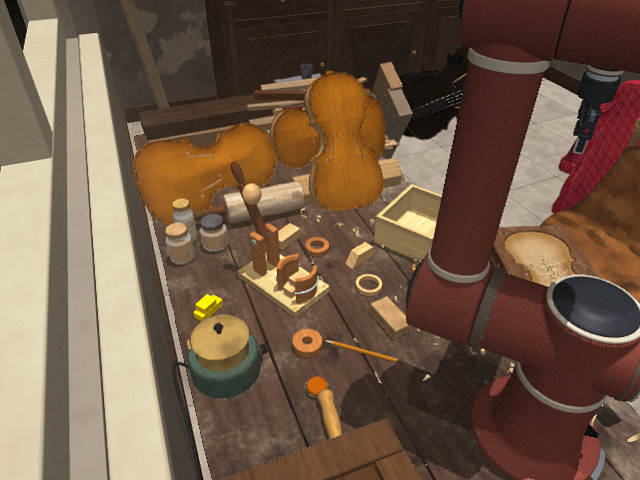

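View pics/top0.png

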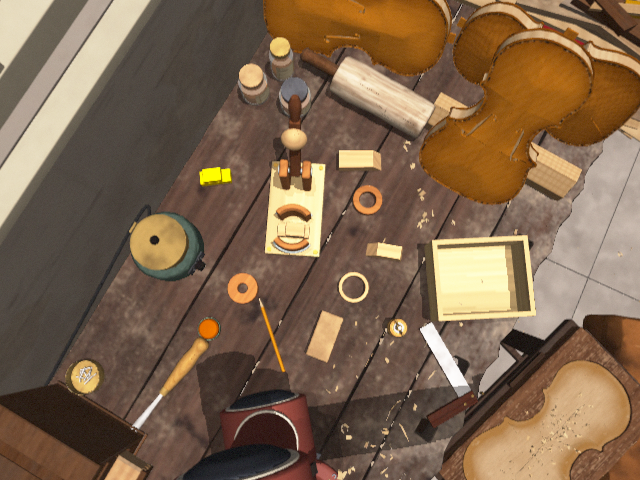

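```bash
cat > h.py <<'E'
from plant import state, grab_frame, ticket, manip
import cv2, numpy as np
def ray(f,u,v):
    K=f["K"];p=np.array([(u-K[0,2])/K[0,0],(v-K[1,2])/K[1,1]])
    q=p.copy()
    for _ in range(10): q=p/(1+f["k1"]*(q@q))
    T=f["world_from_camera"]; return T[:3,3],T[:3,:3]@np.array([q[0],q[1],1.])
def onz(f,u,v,z):
    o,d=ray(f,u,v); return o+d*(z-o[2])/d[2]
def proj(f,P):
    T=f["world_from_camera"]; c=T[:3,:3].T@(np.asarray(P)-T[:3,3]); q=c[:2]/c[2]
    q=q*(1+f["k1"]*(q@q)); K=f["K"]; return q[0]*K[0,0]+K[0,2], q[1]*K[1,1]+K[1,2]
def pts(f):
    z=f["z_map"];h,w=z.shape;K=f["K"]
    u,v=np.meshgrid(np.arange(w),np.arange(h))
    a=(u-K[0,2])/K[0,0];b=(v-K[1,2])/K[1,1];x,y=a.copy(),b.copy()
    for _ in range(5):
        s=1+f["k1"]*(x*x+y*y);x=a/s;y=b/s
    P=np.stack([x*z,y*z,z],-1);T=f["world_from_camera"]
    return P@T[:3,:3].T+T[:3,3]
def save(f,name,box=None,k=1):
    im=f["frame"][:,:,::-1]
    if box: u0,v0,u1,v1=box; im=im[v0:v1,u0:u1]
    cv2.imwrite("pics/"+name,cv2.resize(im,None,fx=k,fy=k,interpolation=cv2.INTER_CUBIC))
E
python3 - <<'E'
from h import *
f=grab_frame("top"); save(f,"t1.png",(190,80,430,260),3.3); save(f,"t2.png",(190,220,430,400),3.3)
P=pts(f)
for (u,v) in [(360,160),(350,160),(383,251),(375,251),(325,336),(293,230),(242,278),(242,298),(367,187),(355,200),(340,287),(353,273),(367,287),(209,328),(398,327),(300,340),(480,280),(480,240),(275,165),(295,250)]:
    print(u,v,P[v,u].round(4))
E
```

```text
360 160 [ 0.6775 -0.1299  0.0243]
350 160 [ 0.676  -0.1094  0.03  ]
383 251 [ 0.4913 -0.1707  0.0308]
375 251 [ 0.4917 -0.1552  0.0288]
325 336 [ 0.3285 -0.0556  0.0262]
293 230 [0.531  0.0043 0.0521]
242 278 [0.442  0.1063 0.0176]
242 298 [0.4029 0.1058 0.0179]
367 187 [ 0.6238 -0.1436  0.0148]
355 200 [ 0.5969 -0.1188  0.0162]
340 287 [ 0.4229 -0.0862  0.0136]
353 273 [ 0.45   -0.1121  0.0164]
367 287 [ 0.4225 -0.1393  0.013 ]
209 328 [0.3456 0.1698 0.0144]
398 327 [ 0.3446 -0.1906  0.0676]
300 340 [ 0.3206 -0.0066 -0.0022]
480 280 [ 0.4345 -0.3632  0.0102]
480 240 [ 0.5038 -0.3466  0.083 ]
275 165 [0.6701 0.042  0.0191]
295 250 [0.4923 0.0006 0.051 ]
```

View pics/t1.png

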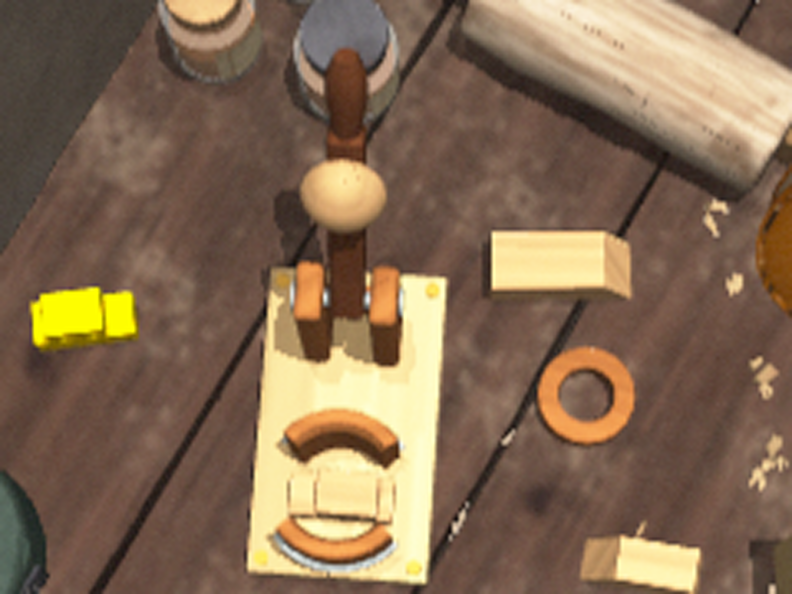

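View pics/t2.png

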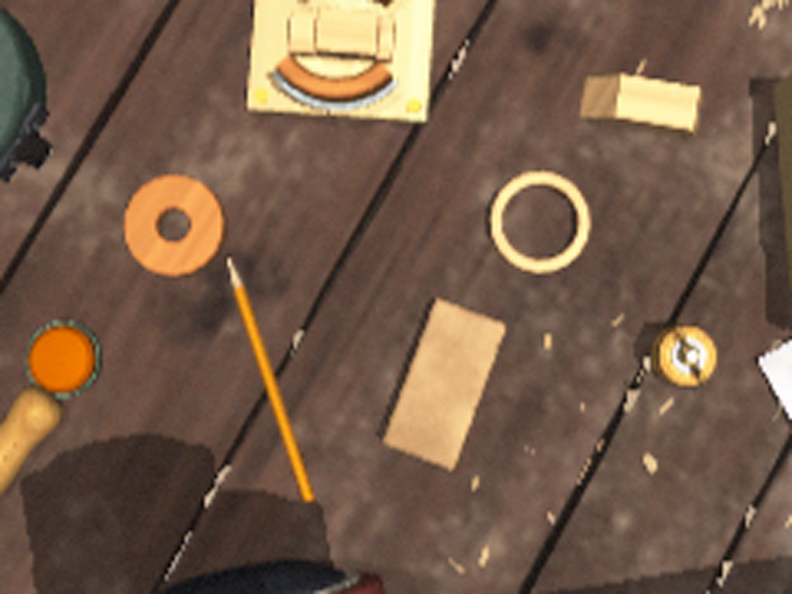

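```bash
cat > m.py <<'E'
from h import *
def cfit(X):
    A=np.c_[2*X,np.ones(len(X))];b=(X**2).sum(1);s=np.linalg.lstsq(A,b,rcond=None)[0]
    return s[:2],np.sqrt(s[2]+s[0]**2+s[1]**2)
def ringfit(P,c,h,R=0.045,zt=0.007):
    d=np.linalg.norm(P[...,:2]-c,axis=-1)
    m=(d<R)&(abs(P[...,2]-h)<zt)
    m=cv2.morphologyEx(m.astype(np.uint8),cv2.MORPH_OPEN,np.ones((2,2)))
    z=P[...,2][m>0]
    return m,np.median(z)
def ring(f,P,c,h):
    m,z=ringfit(P,np.array(c),h)
    cs,hi=cv2.findContours(m,cv2.RETR_CCOMP,cv2.CHAIN_APPROX_NONE)
    i=max(range(len(cs)),key=lambda k:len(cs[k]))
    C=cs[i][:,0,:].astype(float)
    X=np.array([onz(f,u,v,h)[:2] for u,v in C]); ce,r=cfit(X)
    holes=[cs[k] for k in range(len(cs)) if hi[0][k][3]==i and len(cs[k])>15]
    hr=[ (cfit(np.array([onz(f,u,v,h)[:2] for u,v in q[:,0,:].astype(float)]))) for q in holes]
    return ce,r,z,hr
def block(f,P,c,zlo,zhi,R=0.06):
    d=np.linalg.norm(P[...,:2]-np.array(c),axis=-1)
    m=((d<R)&(P[...,2]>zlo)&(P[...,2]<zhi))
    X=P[m][:,:2].astype(np.float32)
    m=cv2.morphologyEx(m.astype(np.uint8),cv2.MORPH_OPEN,np.ones((3,3)))
    X=P[m>0][:,:2].astype(np.float32)
    return cv2.minAreaRect(X),np.median(P[m>0][:,2]),len(X)
E
python3 - <<'E'
from m import *
for n in("top","scene"):
    f=grab_frame(n);P=pts(f)
    print(n)
    for nm,c,h in[("foot",(.423,.106),.02),("lip",(.598,-.143),.016),("low",(.4225,-.1125),.014)]:
        try:print(nm,ring(f,P,c,h))
        except Exception as e:print(nm,e)
    for nm,c,a,b in[("o2",(.677,-.12),.02,.036),("o3",(.491,-.165),.026,.042),("cork",(.3285,-.0556),.015,.04),("o1step",(.531,.004),.044,.06),("board",(.56,.0),.012,.024),("box",(.42,-.345),.07,.09),("collar",(.531,.003),.075,.09)]:
        r=block(f,P,c,a,b,R=.15 if nm in("board","box") else .06)
        print(nm,[np.round(q,4) for q in r[0]],r[1].round(4),r[2])
E
```

```text
top
foot (array([0.42147671, 0.10351115]), np.float64(0.028855987349313533), np.float64(0.01930412016250227), [(array([0.42151943, 0.10314965]), np.float64(0.01054131178519199))])
lip (array([ 0.59702676, -0.14487774]), np.float64(0.028779233631380997), np.float64(0.014745457738493783), [(array([ 0.5967008 , -0.14533577]), np.float64(0.017649540928212266))])
low (array([ 0.42191893, -0.11391485]), np.float64(0.02869131428106833), np.float64(0.012515116212004518), [(array([ 0.42208619, -0.11377041]), np.float64(0.023545506239326486))])
o2 [array([ 0.6807, -0.1238]), array([0.0363, 0.0738]), np.float64(0.7639)] 0.0274 641
o3 [array([ 0.4928, -0.1801]), array([0.052 , 0.0264]), np.float64(80.274)] 0.0335 361
cork [array([ 0.3298, -0.0543]), array([0.045 , 0.0899]), np.float64(68.6046)] 0.0268 1108
o1step [array([0.5181, 0.0022]), array([0.0364, 0.0597]), np.float64(86.8948)] 0.0508 304
board [array([ 0.5465, -0.0363]), array([0.2119, 0.2555]), np.float64(80.3943)] 0.0175 3085
box [array([ 0.4357, -0.35  ]), array([0.1504, 0.182 ]), np.float64(2.451)] 0.0793 1855
collar [array([0.5351, 0
[... 531 characters left out ...]
4), [(array([ 0.42017317, -0.10547006]), np.float64(0.02249691313993053))])
o2 [array([ 0.6818, -0.1181]), array([0.0735, 0.0388]), np.float64(87.8773)] 0.0258 244
o3 [array([ 0.4941, -0.1778]), array([0.0533, 0.029 ]), np.float64(79.151)] 0.0317 175
cork [array([ 0.3325, -0.052 ]), array([0.0459, 0.0939]), np.float64(69.2458)] 0.0249 760
o1step [array([0.5327, 0.0108]), array([0.0646, 0.0869]), np.float64(84.3591)] 0.0503 355
board [array([ 0.5487, -0.0345]), array([0.2126, 0.2544]), np.float64(80.7484)] 0.0163 1397
box [array([ 0.4386, -0.3463]), array([0.1503, 0.188 ]), np.float64(3.5722)] 0.0767 619
collar [array([0.5363, 0.0077]), array([0.0656, 0.0881]), np.float64(84.8754)] 0.0795 267
```

Run:
```python
from m import *
f=grab_frame("top");P=pts(f)
hsv=cv2.cvtColor(f["frame"],cv2.COLOR_RGB2HSV)
d=P[...,2]
# collar
c=np.array([.535,.005])
m=(np.linalg.norm(P[...,:2]-c,axis=-1)<.055)&(d>.072)&(d<.092)
mm=m.astype(np.uint8)
cs,_=cv2.findContours(mm,cv2.RETR_EXTERNAL,cv2.CHAIN_APPROX_NONE)
X=np.vstack([[onz(f,u,v,.082)[:2] for u,v in q[:,0,:].astype(float)] for q in cs if len(q)>10])
ce,_=cfit(X)
for _ in range(20):
    r=np.linalg.norm(X-ce,axis=1); o=X[r>.0375]; i=X[r<=.0375]
    # restrict by radius
    co,ro=cfit(o); ce=co
print("outer",co,ro,len(o)); print("inner",cfit(i[abs(np.linalg.norm(i-ce,axis=1)-.0315)<.004]))
print("collar px", [ (q[:,0,:].min(0),q[:,0,:].max(0)) for q in cs if len(q)>10])
# board corners
for u,v in[(272,267),(445,278),(428,583),(248,572)]:
    print((u/3.3+190,v/3.3+80),onz(f,u/3.3+190,v/3.3+80,.018).round(4))
m=((d>.0145)&(d<.0225)&(abs(P[...,0]-.58)<.12)&(abs(P[...,1])<.075)).astype(np.uint8)
m=cv2.morphologyEx(m,cv2.MORPH_OPEN,np.ones((3,3)))
r=cv2.minAreaRect(np.argwhere(m)[:,::-1].astype(np.float32)); bp=cv2.boxPoints(r); print(bp,np.array([onz(f,u,v,.018)[:2] for u,v in bp]).round(4))
vis=f["frame"][:,:,::-1].copy(); vis[m>0]=(0,0,255); vis[mm>0]=(255,0,0)
cv2.imwrite("pics/mask1.png",cv2.resize(vis[80:280,190:430],None,fx=3,fy=3))
```

```text
outer [0.53453437 0.00548711] 0.04265146615305788 81
inner (array([0.53387932, 0.0052533 ]), np.float64(0.03198729569236084))
collar px [(array([273, 236], dtype=int32), array([308, 248], dtype=int32)), (array([276, 203], dtype=int32), array([310, 216], dtype=int32))]
(272.42424242424244, 160.9090909090909) [0.6791 0.0473 0.018 ]
(324.8484848484849, 164.24242424242425) [ 0.6711 -0.0589  0.018 ]
(319.69696969696975, 256.6666666666667) [ 0.4828 -0.0468  0.018 ]
(265.1515151515151, 253.33333333333334) [0.4904 0.061  0.018 ]
[[264.49472 251.82722]
 [270.79056 160.53728]
 [324.77518 164.26036]
 [318.47934 255.55031]] [[ 0.4934  0.0623]
 [ 0.6799  0.0506]
 [ 0.6711 -0.0588]
 [ 0.4851 -0.0444]]
```

View pics/mask1.png

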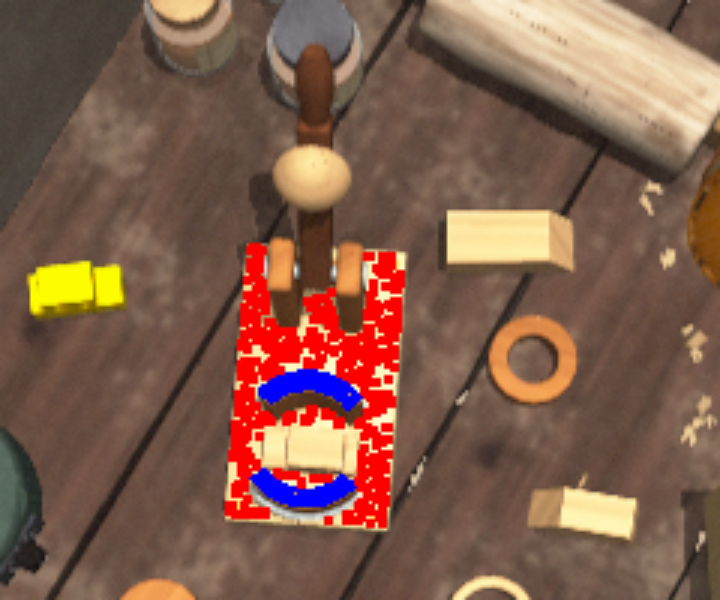

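```bash
cat > p.py <<'E'
from h import *
from scipy.spatial.transform import Rotation as R
def where():
    s=state();w,x,y,z=s["tool_rot"];M=R.from_quat([x,y,z,w]).as_matrix()
    return s["tool_pos"],np.degrees(np.arctan2(M[1,0],M[0,0])),M
def plan(x,y,z,yaw=None):
    """shares needed; yaw=world angle of tool x (deg), modulo 180"""
    p,a,M=where(); s=state()
    print("t %.2f pos %s yaw %.2f w %.3f F %s tilt %.3f"%(s["time"],p.round(4),a,s["gripper_width"],s["contact_force"].round(1),np.degrees(np.arccos(-M[2,2]))), "q6 %.2f"%s["joint_pos"][5])
    t=0
    if yaw is not None:
        t=-((yaw-a+90)%180-90)
        print("turn rz deg %.2f shares %.3f"%(t,t/5))
    b=np.radians(a-t);c,sn=np.cos(b),np.sin(b)
    D=np.array([x,y,z])-p
    d=np.array([c*D[0]+sn*D[1],sn*D[0]-c*D[1],-D[2]])/.04
    n=int(np.ceil(np.linalg.norm(d[:2])/.95)); print("shift shares",d.round(3),"xy rows>=",n,"per-row",(d/max(n,1)).round(3),"z rows",abs(d[2]).round(2))
E
python3 -c "
from p import *
plan(.534,.005,.23,85.9)"
```

```text
t 0.30 pos [ 0.1839 -0.5971  0.2309] yaw -72.88 w 0.998 F [-0.   0.2  0.1] tilt 0.041 q6 -0.12
turn rz deg 21.22 shares 4.244
shift shares [-15.639  -7.653   0.022] xy rows>= 19 per-row [-0.823 -0.403  0.001] z rows 0.02
```

Request:
carry_out(moves=[[[0, 0, 0.85, 0, 0, 0, 1], [0, 0, 0.85, 0, 0, 0, 1], [0, 0, 0.85, 0, 0, 0, 1], [0, 0, 0.85, 0, 0, 0, 1], [0, 0, 0.84, 0, 0, 0, 1], [0, 0, 0, -0.4, -0.2, 0, 1], [0, 0, 0, -0.8, -0.39, 0, 1], [0, 0, 0, -0.8, -0.39, 0, 1]]])

```text
time: 0.97
tool_pos: [0.2287, -0.5198, 0.231]
tool_rot: [0.0, -0.681, 0.733, 0.0]
contact_force: [0.5, -0.0, 0.3]
gripper_width: 1.002
```

Request:
carry_out(moves=[[[0, 0, 0, -0.8, -0.39, 0, 1], [0, 0, 0, -0.8, -0.39, 0, 1], [0, 0, 0, -0.8, -0.39, 0, 1], [0, 0, 0, -0.8, -0.39, 0, 1], [0, 0, 0, -0.8, -0.39, 0, 1], [0, 0, 0, -0.8, -0.39, 0, 1], [0, 0, 0, -0.8, -0.39, 0, 1], [0, 0, 0, -0.8, -0.39, 0, 1]]])

```text
time: 1.63
tool_pos: [0.372, -0.2722, 0.2315]
tool_rot: [0.0, -0.681, 0.732, -0.0]
contact_force: [0.1, -1.2, 0.0]
gripper_width: 1.005
```

Request:
carry_out(moves=[[[0, 0, 0, -0.8, -0.39, 0, 1], [0, 0, 0, -0.8, -0.39, 0, 1], [0, 0, 0, -0.8, -0.39, 0, 1], [0, 0, 0, -0.8, -0.39, 0, 1], [0, 0, 0, -0.8, -0.39, 0, 1], [0, 0, 0, -0.8, -0.39, 0, 1], [0, 0, 0, -0.8, -0.39, 0, 1], [0, 0, 0, -0.8, -0.39, 0, 1]]])

```text
time: 2.3
tool_pos: [0.5148, -0.0255, 0.2315]
tool_rot: [0.0, -0.682, 0.732, -0.0]
contact_force: [-0.1, -0.8, 0.7]
gripper_width: 0.998
```

Request:
carry_out(moves=[[[0, 0, 0, 0, 0, 0, 1], [0, 0, 0, 0, 0, 0, 1]]])

```text
time: 2.47
tool_pos: [0.5145, -0.0259, 0.2311]
tool_rot: [-0.0, -0.683, 0.731, 0.0]
contact_force: [0.5, 0.0, -1.0]
gripper_width: 0.998
```

```bash
python3 -c "
from p import *
plan(.534,.005,.1,85.9)
f=grab_frame('top'); save(f,'t3.png',(220,120,380,270),5)
f=grab_frame('scene'); save(f,'s3.png',(180,150,380,330),4)"
```

```text
t 2.47 pos [ 0.5145 -0.0259  0.2311] yaw -93.88 w 0.998 F [ 0.5  0.  -1. ] tilt 0.038 q6 1.44
turn rz deg 0.22 shares 0.043
shift shares [-0.805 -0.432  3.279] xy rows>= 1 per-row [-0.805 -0.432  3.279] z rows 3.28
```

Request:
carry_out(moves=[[[0, 0, 0.04, -0.8, -0.43, 0, 1], [0, 0, 0, 0, 0, 0.8, 1], [0, 0, 0, 0, 0, 0.8, 1], [0, 0, 0, 0, 0, 0.8, 1], [0, 0, 0, 0, 0, 0.8, 1], [0, 0, 0, 0, 0, 0, 1]]])

```text
time: 3.07
tool_pos: [0.528, 0.0026, 0.0959]
tool_rot: [-0.004, -0.679, 0.734, 0.005]
contact_force: [-0.7, 0.1, -1.1]
gripper_width: 1.001
```

```bash
python3 -c "
from p import *
plan(.534,.005,.0154,85.9)
f=grab_frame('top'); save(f,'t4.png',(220,120,380,270),5)
f=grab_frame('scene'); save(f,'s4.png',(180,150,380,330),4)"
```

```text
t 3.07 pos [0.528  0.0026 0.0959] yaw -94.42 w 1.001 F [-0.7  0.1 -1.1] tilt 0.760 q6 1.51
turn rz deg -0.32 shares -0.063
shift shares [-0.071 -0.146  2.014] xy rows>= 1 per-row [-0.071 -0.146  2.014] z rows 2.01
```

View pics/t4.png

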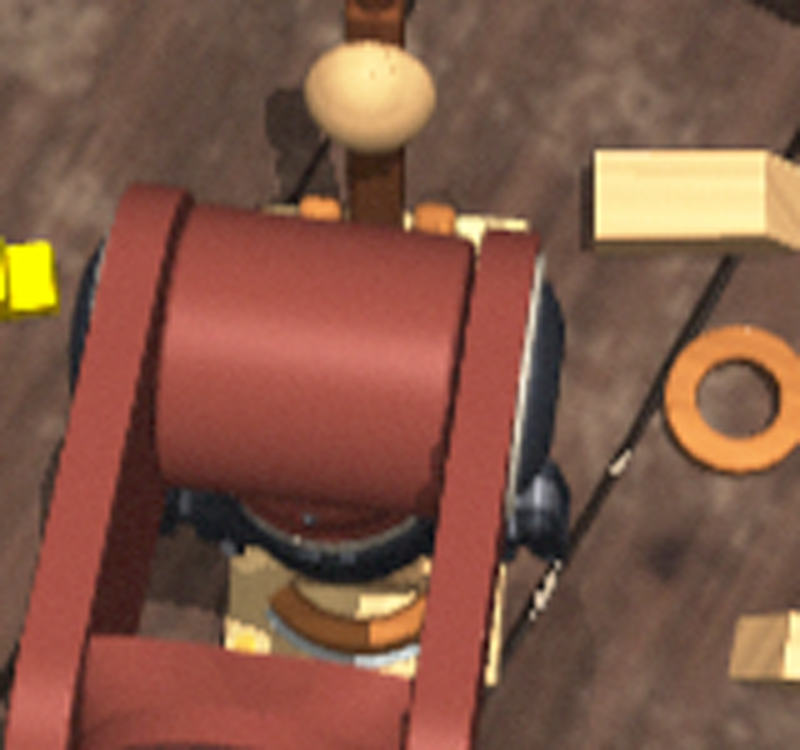

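View pics/s4.png

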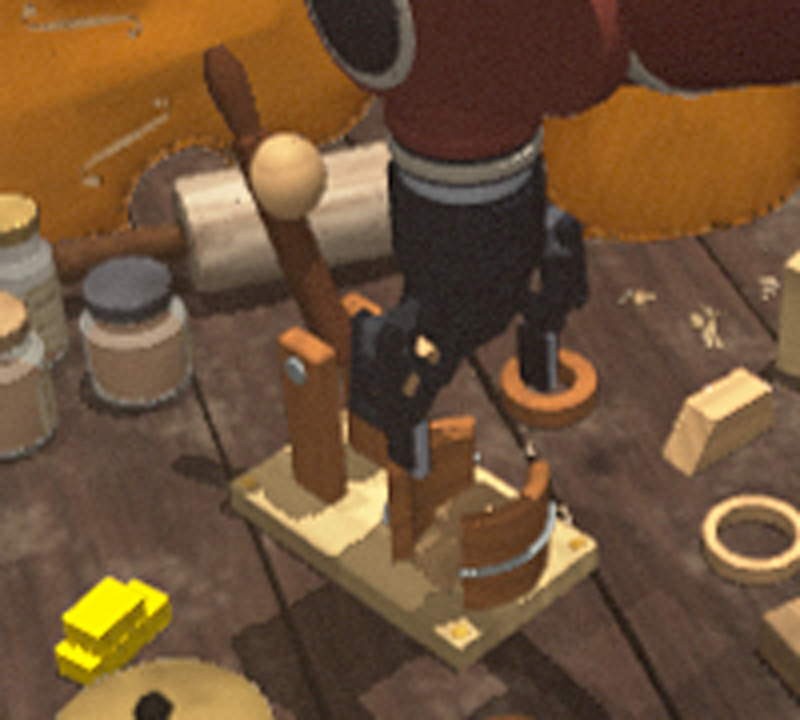

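Request:
carry_out(moves=[[[0, 0, 0, 0, 0, 0, 1], [0, 0, 0, 0, 0, 0, 1]]])

```text
time: 3.33
tool_pos: [0.5356, 0.0026, 0.1065]
tool_rot: [0.002, -0.68, 0.733, -0.002]
contact_force: [0.7, -0.2, 0.5]
gripper_width: 1.003
```

```bash
python3 -c "
from p import *
plan(.534,.005,.0154,85.9);s=state();print(s['joint_pos'],s['joint_vel'],s['joint_efforts'])"
```

```text
t 3.33 pos [0.5356 0.0026 0.1065] yaw -94.33 w 1.003 F [ 0.7 -0.2  0.5] tilt 0.297 q6 1.51
turn rz deg -0.23 shares -0.045
shift shares [-0.057  0.043  2.278] xy rows>= 1 per-row [-0.057  0.043  2.278] z rows 2.28
[-1.34128562e-01 -5.24720013e-02  1.93438392e+00 -5.52195179e-05
  1.25448951e+00  1.51219192e+00] [ 0.00710782 -0.00250429  0.00236107  0.00030716 -0.00155139  0.0010689 ] [-8.69888719e-02 -3.10405147e+01 -3.33170557e+01 -3.81678998e-03
  1.48082105e-02 -6.70279296e-04]
```

Request:
carry_out(moves=[[[0, 0, 0, 0, 0, 0, 1], [0, 0, 0, 0, 0, 0, 1], [0, 0, 0, 0, 0, 0, 1]]])

```text
time: 3.58
tool_pos: [0.5343, 0.0033, 0.1046]
tool_rot: [0.001, -0.68, 0.733, -0.001]
contact_force: [-0.4, -0.0, -0.7]
gripper_width: 1.005
```

```bash
python3 -c "
from p import *
plan(.534,.005,.0154,85.9)"
```

```text
t 3.58 pos [0.5343 0.0033 0.1046] yaw -94.28 w 1.005 F [-0.4 -0.  -0.7] tilt 0.120 q6 1.51
turn rz deg -0.18 shares -0.036
shift shares [-0.043  0.011  2.23 ] xy rows>= 1 per-row [-0.043  0.011  2.23 ] z rows 2.23
```

Request:
carry_out(moves=[[[0, 0, 0, 0, 0, 0.2, 1], [0, 0, 0, 0, 0, 0.4, 1], [0, 0, 0, 0, 0, 0.4, 1], [0, 0, 0, 0, 0, 0.4, 1], [0, 0, 0, 0, 0, 0.3, 1], [0, 0, 0, 0, 0, 0.25, 1], [0, 0, 0, 0, 0, 0.2, 1], [0, 0, 0, 0, 0, 0, 1]]])

```text
time: 4.25
tool_pos: [0.5322, 0.0036, 0.0153]
tool_rot: [-0.001, -0.68, 0.733, 0.001]
contact_force: [-0.8, -0.5, 0.4]
gripper_width: 1.001
```

Request:
carry_out(moves=[[[0, 0, 0, 0, 0, 0, 1], [0, 0, 0, 0, 0, 0, -1], [0, 0, 0, 0, 0, 0, -1], [0, 0, 0, 0, 0, 0, -1], [0, 0, 0, 0, 0, 0, -1], [0, 0, 0, 0, 0, 0, -1]]])

```text
time: 4.75
tool_pos: [0.535, 0.0032, 0.0189]
tool_rot: [0.001, -0.68, 0.733, -0.001]
contact_force: [0.4, -1.1, 5.9]
gripper_width: 0.709
```

```bash
python3 -c "
from p import *
plan(.534,.005,.0154,85.9)
f=grab_frame('scene'); save(f,'s5.png',(180,150,380,330),4)"
```

```text
t 4.75 pos [0.535  0.0032 0.0189] yaw -94.28 w 0.709 F [ 0.4 -1.1  5.9] tilt 0.173 q6 1.51
turn rz deg -0.18 shares -0.036
shift shares [-0.044  0.028  0.087] xy rows>= 1 per-row [-0.044  0.028  0.087] z rows 0.09
```

View pics/s5.png

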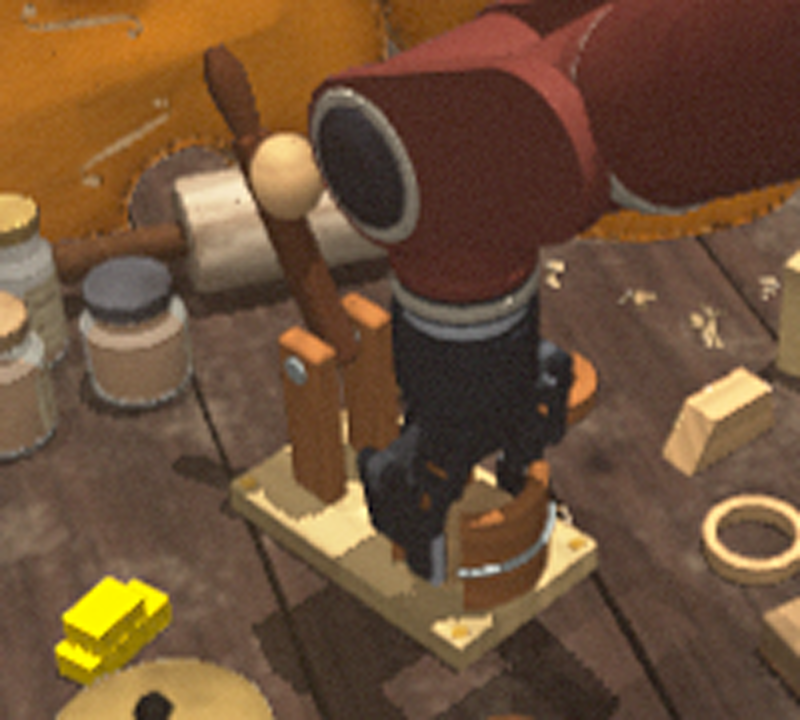

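Request:
carry_out(moves=[[[0, 0, 0, 0, 0, -0.2, -1], [0, 0, 0, 0, 0, -0.4, -1], [0, 0, 0, 0, 0, -0.6, -1], [0, 0, 0, 0, 0, -0.6, -1], [0, 0, 0, 0, 0, -0.6, -1], [0, 0, 0, 0, 0, -0.6, -1], [0, 0, 0, 0, 0, -0.4, -1], [0, 0, 0, 0, 0, -0.2, -1]]])

```text
time: 5.47
tool_pos: [0.5346, 0.0032, 0.1644]
tool_rot: [0.001, -0.68, 0.733, -0.002]
contact_force: [0.5, -0.5, -0.5]
gripper_width: 0.705
```

```bash
python3 -c "
from p import *
plan(.477,-.348,.16,-87.5)
f=grab_frame('scene'); save(f,'s6.png',(180,130,440,330),3)"
```

```text
t 5.47 pos [0.5346 0.0032 0.1644] yaw -94.28 w 0.705 F [ 0.5 -0.5 -0.5] tilt 0.230 q6 1.51
turn rz deg -6.78 shares -1.355
shift shares [8.71  1.822 0.109] xy rows>= 10 per-row [0.871 0.182 0.011] z rows 0.11
```

View pics/s6.png

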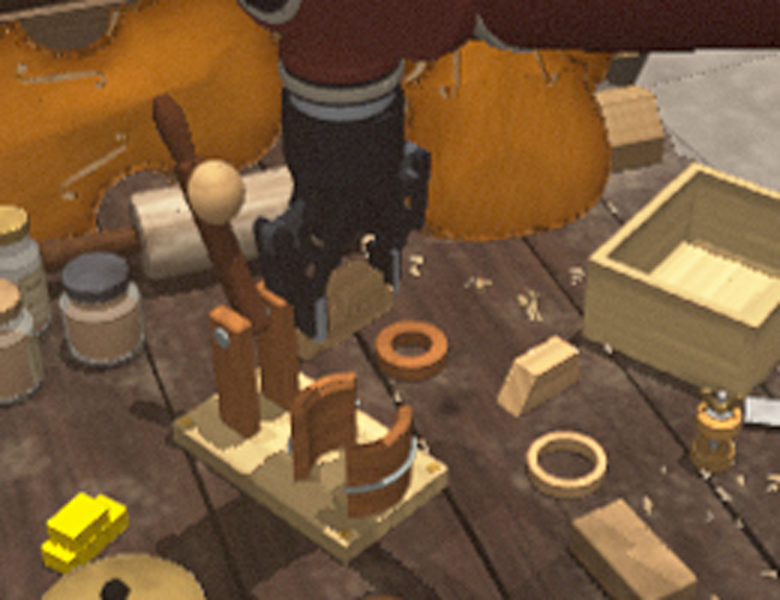

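Request:
carry_out(moves=[[[0, 0, -0.68, 0, 0, 0, -1], [0, 0, -0.68, 0.1, 0.02, 0, -1], [0, 0, 0, 0.4, 0.08, 0, -1], [0, 0, 0, 0.8, 0.17, 0, -1], [0, 0, 0, 0.8, 0.17, 0, -1], [0, 0, 0, 0.8, 0.17, 0, -1], [0, 0, 0, 0.8, 0.17, 0, -1], [0, 0, 0, 0.8, 0.17, 0, -1]]])

```text
time: 6.18
tool_pos: [0.5019, -0.179, 0.1595]
tool_rot: [0.0, 0.723, -0.691, -0.001]
contact_force: [0.5, 0.3, -0.4]
gripper_width: 0.71
```

Request:
carry_out(moves=[[[0, 0, 0, 0.8, 0.17, 0, -1], [0, 0, 0, 0.8, 0.17, 0, -1], [0, 0, 0, 0.8, 0.17, 0, -1], [0, 0, 0, 0.7, 0.14, 0, -1], [0, 0, 0, 0.5, 0.1, 0, -1], [0, 0, 0, 0.3, 0.06, 0, -1], [0, 0, 0, 0.1, 0.02, 0, -1], [0, 0, 0, 0, 0, 0, -1]]])

```text
time: 6.85
tool_pos: [0.4767, -0.3393, 0.1602]
tool_rot: [-0.0, 0.722, -0.692, -0.001]
contact_force: [0.1, -0.9, -0.1]
gripper_width: 0.704
```

```bash
python3 -c "
from p import *
plan(.477,-.348,.025,-87.5)
f=grab_frame('scene'); save(f,'s7.png',(300,130,560,330),3)
f=grab_frame('top'); save(f,'t7.png',(380,180,580,350),4)"
```

```text
t 6.85 pos [ 0.4767 -0.3393  0.1602] yaw -87.54 w 0.704 F [ 0.1 -0.9 -0.1] tilt 0.114 q6 0.78
turn rz deg -0.04 shares -0.007
shift shares [2.170e-01 2.000e-03 3.381e+00] xy rows>= 1 per-row [2.170e-01 2.000e-03 3.381e+00] z rows 3.38
```

View pics/t7.png

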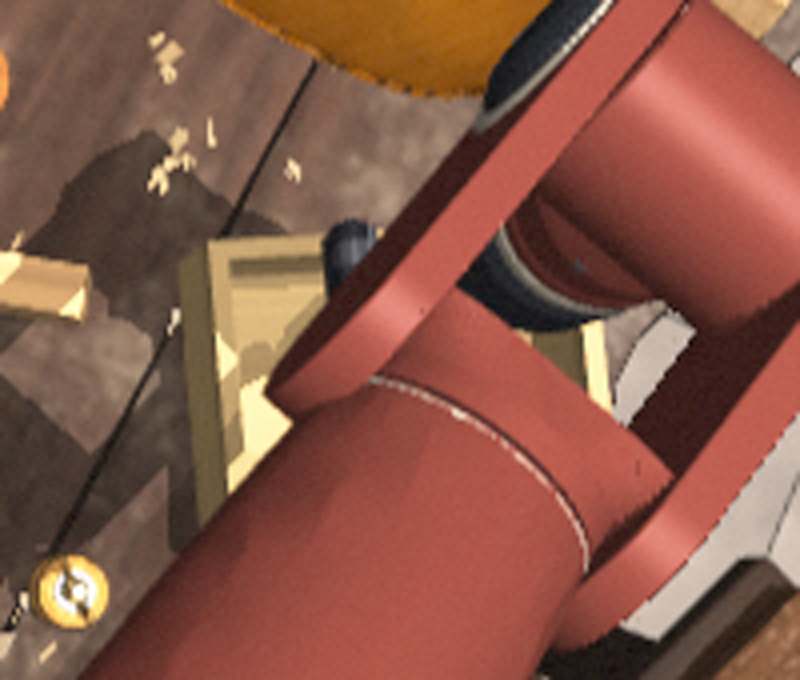

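Request:
carry_out(moves=[[[0, 0, 0, 0.2, 0, 0.3, -1], [0, 0, 0, 0, 0, 0.6, -1], [0, 0, 0, 0, 0, 0.6, -1], [0, 0, 0, 0, 0, 0.6, -1], [0, 0, 0, 0, 0, 0.5, -1], [0, 0, 0, 0, 0, 0.4, -1], [0, 0, 0, 0, 0, 0.3, -1], [0, 0, 0, 0, 0, 0, -1]]])

```text
time: 7.62
tool_pos: [0.4758, -0.3451, 0.0254]
tool_rot: [0.0, 0.723, -0.691, -0.003]
contact_force: [0.0, 1.1, -1.0]
gripper_width: 0.706
```

Request:
carry_out(moves=[[[0, 0, 0, 0, 0, 0, -1], [0, 0, 0, 0, 0, 0, 1], [0, 0, 0, 0, 0, 0, 1], [0, 0, 0, 0, 0, 0, 1], [0, 0, 0, 0, 0, -0.3, 1], [0, 0, 0, 0, 0, -0.6, 1], [0, 0, 0, 0, 0, -0.7, 1], [0, 0, 0, 0, 0, -0.8, 1]]])

```text
time: 8.28
tool_pos: [0.4769, -0.3469, 0.1264]
tool_rot: [-0.0, 0.722, -0.691, -0.001]
contact_force: [-0.2, 0.2, 0.2]
gripper_width: 0.996
```

Request:
carry_out(moves=[[[0, 0, 0, 0, 0, -0.7, 1], [0, 0, 0, 0, 0, -0.5, 1], [0, 0, 0, -0.3, 0, -0.2, 1], [0, 0, 0, -0.6, 0, 0, 1]]])

```text
time: 8.62
tool_pos: [0.4773, -0.3134, 0.1859]
tool_rot: [-0.0, 0.722, -0.692, 0.004]
contact_force: [0.6, 0.1, 1.0]
gripper_width: 1.001
```

```bash
python3 -c "
from p import *
plan(.4928,-.175,.14,-10)
f=grab_frame('scene'); save(f,'s8.png',(300,130,560,330),3)
f=grab_frame('top'); save(f,'t8.png',(380,180,580,350),4)"
```

```text
t 8.62 pos [ 0.4773 -0.3134  0.1859] yaw -87.62 w 1.001 F [0.6 0.1 1. ] tilt 0.435 q6 0.82
turn rz deg -77.62 shares -15.525
shift shares [-0.218 -3.475  1.148] xy rows>= 4 per-row [-0.055 -0.869  0.287] z rows 1.15
```

View pics/t8.png

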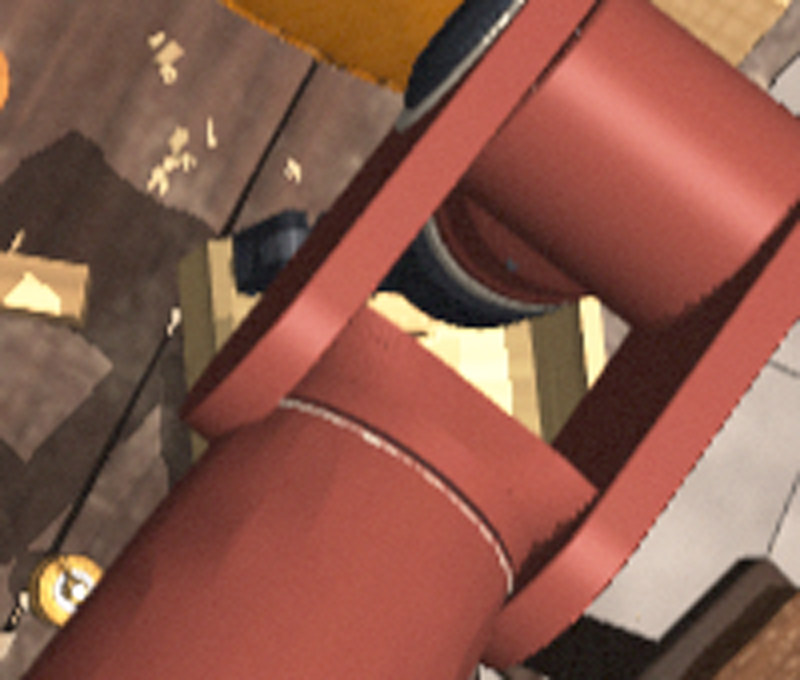

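View pics/s8.png

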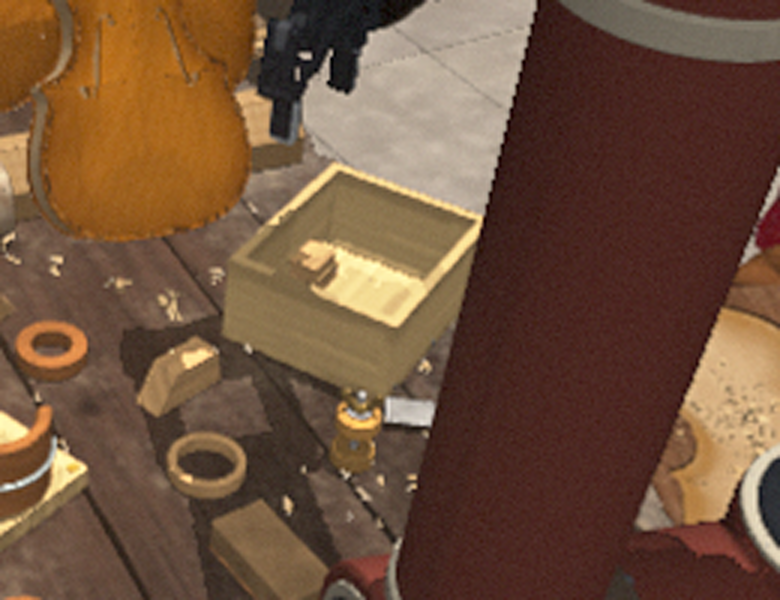

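Request:
carry_out(moves=[[[0, 0, -0.5, 0, 0, 0, 1], [0, 0, -1, 0, 0, 0, 1], [0, 0, -1, 0, 0, 0, 1], [0, 0, -1, 0, 0, 0, 1], [0, 0, -1, 0, 0, 0, 1], [0, 0, -1, 0, 0, 0, 1], [0, 0, -1, 0, 0, 0, 1], [0, 0, -1, 0, 0, 0, 1]]])

```text
time: 9.38
tool_pos: [0.4754, -0.3108, 0.1805]
tool_rot: [-0.0, 0.907, -0.42, -0.001]
contact_force: [-0.1, -0.8, 0.2]
gripper_width: 0.996
```

Request:
carry_out(moves=[[[0, 0, -1, 0, 0, 0, 0], [0, 0, -1, 0, 0, 0, 0], [0, 0, -1, 0, 0, 0, 0], [0, 0, -1, 0, 0, 0, 0], [0, 0, -1, 0, 0, 0, 0], [0, 0, -1, 0, 0, 0, 0], [0, 0, -1, 0, 0, 0, 0], [0, 0, -1, 0, 0, 0, 0]]])

```text
time: 10.05
tool_pos: [0.4754, -0.3108, 0.1805]
tool_rot: [-0.0, 0.996, -0.085, -0.001]
contact_force: [0.2, -0.4, 0.7]
gripper_width: 0.501
```

```bash
python3 -c "
from p import *
from m import *
f=grab_frame('top');P=pts(f)
print(block(f,P,(.491,-.165),.026,.042))
plan(.4925,-.178,.12,-9.7)"
```

```text
(((0.49297887086868286, -0.1797705441713333), (0.05247572436928749, 0.026444612070918083), 80.03826141357422), np.float64(0.033083492578779516), 364)
t 10.10 pos [ 0.4755 -0.3108  0.1805] yaw -9.58 w 0.503 F [ 0.4 -0.  -0.1] tilt 0.087 q6 -0.54
turn rz deg 0.12 shares 0.024
shift shares [-0.14  -3.344  1.513] xy rows>= 4 per-row [-0.035 -0.836  0.378] z rows 1.51
```

Request:
carry_out(moves=[[[0, 0, 0, -0.02, -0.4, 0.2, 0.2], [0, 0, 0, -0.04, -0.8, 0.4, 0.2], [0, 0, 0, -0.04, -0.8, 0.4, 0.2], [0, 0, 0, -0.04, -0.7, 0.4, 0.2], [0, 0, 0, 0, -0.45, 0.3, 0.2], [0, 0, 0, 0, -0.2, 0.2, 0.2], [0, 0, 0, 0, 0, 0.1, 0.2], [0, 0, 0, 0, 0, 0, 0.2]]])

```text
time: 10.77
tool_pos: [0.493, -0.1779, 0.1001]
tool_rot: [-0.0, 0.996, -0.087, -0.001]
contact_force: [-1.0, -0.8, -0.3]
gripper_width: 0.602
```

```bash
python3 -c "
from p import *
plan(.4925,-.178,.012,-9.7)
f=grab_frame('scene'); save(f,'s9.png',(300,130,500,300),4)"
```

```text
t 10.77 pos [ 0.493  -0.1779  0.1001] yaw -9.97 w 0.602 F [-1.  -0.8 -0.3] tilt 0.115 q6 -0.31
turn rz deg -0.27 shares -0.055
shift shares [-0.011  0.003  2.202] xy rows>= 1 per-row [-0.011  0.003  2.202] z rows 2.2
```

View pics/s9.png

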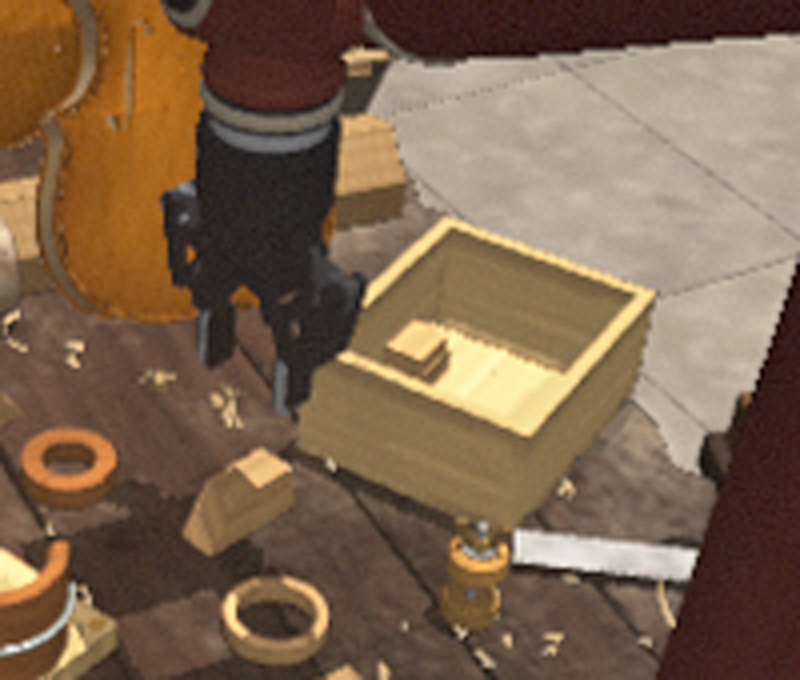

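Request:
carry_out(moves=[[[0, 0, 0, 0, 0, 0.3, 0.2], [0, 0, 0, 0, 0, 0.5, 0.2], [0, 0, 0, 0, 0, 0.5, 0.2], [0, 0, 0, 0, 0, 0.4, 0.2], [0, 0, 0, 0, 0, 0.3, 0.2], [0, 0, 0, 0, 0, 0.15, 0.2], [0, 0, 0, 0, 0, 0, 0.2], [0, 0, 0, 0, 0, 0, 0.2]]])

```text
time: 11.48
tool_pos: [0.494, -0.179, 0.0156]
tool_rot: [0.0, 0.996, -0.087, 0.0]
contact_force: [0.3, 0.9, 0.3]
gripper_width: 0.6
```

Request:
carry_out(moves=[[[0, 0, 0, 0, 0, 0, -1], [0, 0, 0, 0, 0, 0, -1], [0, 0, 0, 0, 0, 0, -1], [0, 0, 0, 0, 0, 0, -1], [0, 0, 0, 0, 0, 0, -1]]])

```text
time: 11.9
tool_pos: [0.4949, -0.1791, 0.0168]
tool_rot: [0.001, 0.996, -0.087, 0.001]
contact_force: [-0.5, 0.3, 5.9]
gripper_width: 0.286
```

Request:
carry_out(moves=[[[0, 0, 0, 0, 0, -0.2, -1], [0, 0, 0, 0, 0, -0.4, -1], [0, 0, 0, 0, 0, -0.6, -1], [0, 0, 0, 0, 0, -0.6, -1], [0, 0, 0, 0, 0, -0.6, -1], [0, 0, 0, 0, 0, -0.6, -1], [0, 0, 0, 0, 0, -0.4, -1], [0, 0, 0, 0, 0, -0.2, -1]]])

```text
time: 12.57
tool_pos: [0.4946, -0.1789, 0.1624]
tool_rot: [0.001, 0.996, -0.087, 0.002]
contact_force: [0.2, -0.2, -0.1]
gripper_width: 0.289
```

```bash
python3 -c "
from p import *
plan(.397,-.345,.16,2.5)
f=grab_frame('scene'); save(f,'s10.png',(300,130,500,300),4)"
```

```text
t 12.57 pos [ 0.4946 -0.1789  0.1624] yaw -9.97 w 0.289 F [ 0.2 -0.2 -0.1] tilt 0.226 q6 -0.31
turn rz deg -12.47 shares -2.495
shift shares [-2.618  4.042  0.059] xy rows>= 6 per-row [-0.436  0.674  0.01 ] z rows 0.06
```

View pics/s10.png

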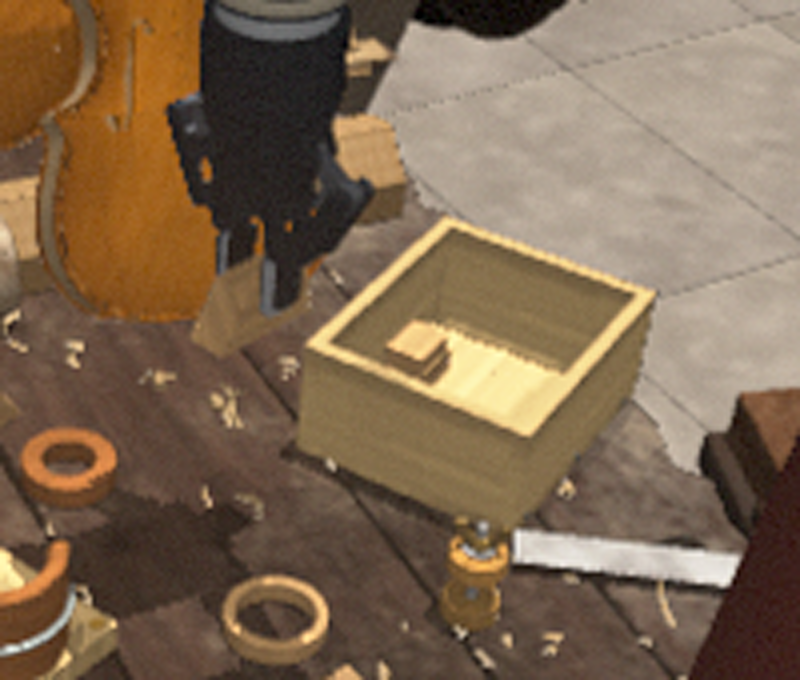

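```bash
python3 -c "
from p import *
from m import *
plan(.415,-.35,.16,2.5)
f=grab_frame('top'); save(f,'t10.png',(380,180,580,350),4);P=pts(f)
f=grab_frame('scene'); P=pts(f)
print(P[130+345//4,300+415//4])"
```

```text
t 12.62 pos [ 0.4949 -0.1791  0.1628] yaw -9.97 w 0.287 F [1.1 0.3 0.3] tilt 0.277 q6 -0.31
turn rz deg -12.47 shares -2.495
shift shares [-2.182  4.182  0.07 ] xy rows>= 5 per-row [-0.436  0.836  0.014] z rows 0.07
[ 0.48052085 -0.34174188  0.04146726]
```

View pics/t10.png

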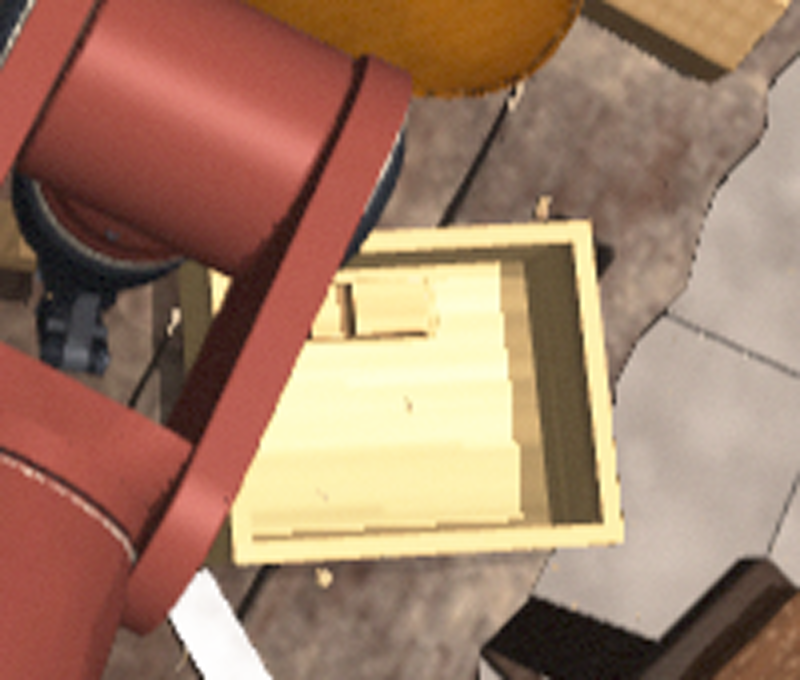

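Request:
carry_out(moves=[[[0, 0, -0.83, 0, 0, 0, -1], [0, 0, -0.83, 0, 0, 0, -1], [0, 0, -0.83, 0, 0, 0, -1], [0, 0, 0, -0.2, 0.38, 0, -1], [0, 0, 0, -0.42, 0.8, 0, -1], [0, 0, 0, -0.42, 0.8, 0, -1], [0, 0, 0, -0.42, 0.8, 0, -1], [0, 0, 0, -0.36, 0.7, 0, -1]]])

```text
time: 13.38
tool_pos: [0.4249, -0.3213, 0.1568]
tool_rot: [-0.001, 1.0, 0.021, -0.001]
contact_force: [0.4, -0.2, -0.2]
gripper_width: 0.285
```

Request:
carry_out(moves=[[[0, 0, 0, -0.26, 0.5, 0.2, -1], [0, 0, 0, -0.1, 0.2, 0.4, -1], [0, 0, 0, 0, 0, 0.6, -1], [0, 0, 0, 0, 0, 0.6, -1], [0, 0, 0, 0, 0, 0.6, -1], [0, 0, 0, 0, 0, 0.4, -1], [0, 0, 0, 0, 0, 0.3, -1], [0, 0, 0, 0, 0, 0.1, -1]]])

```text
time: 14.05
tool_pos: [0.4142, -0.3492, 0.0302]
tool_rot: [-0.0, 1.0, 0.021, 0.0]
contact_force: [4.9, -0.5, 5.0]
gripper_width: 0.286
```

Request:
carry_out(moves=[[[0, 0, 0, 0, 0, 0, -1], [0, 0, 0, 0, 0, 0, -1]]])

```text
time: 14.22
tool_pos: [0.4141, -0.3488, 0.0305]
tool_rot: [-0.001, 1.0, 0.021, 0.0]
contact_force: [4.0, 0.8, -0.7]
gripper_width: 0.278
```

```bash
python3 -c "
from p import *
plan(.415,-.35,.032,2.5)"
```

```text
t 14.22 pos [ 0.4141 -0.3488  0.0305] yaw 2.46 w 0.278 F [ 4.   0.8 -0.7] tilt 0.073 q6 -0.88
turn rz deg -0.04 shares -0.008
shift shares [ 0.021  0.031 -0.037] xy rows>= 1 per-row [ 0.021  0.031 -0.037] z rows 0.04
```

Request:
carry_out(moves=[[[0, 0, 0, 0.1, 0, 0, -1], [0, 0, 0, 0.1, 0, 0, -1], [0, 0, 0, 0, 0, 0, -0.1], [0, 0, 0, 0, 0, 0, -0.1], [0, 0, 0, 0, 0, 0, -0.1], [0, 0, 0, 0, 0, -0.2, -0.1]]])

```text
time: 14.72
tool_pos: [0.4206, -0.3479, 0.0379]
tool_rot: [-0.001, 1.0, 0.022, -0.001]
contact_force: [-0.0, 0.8, -0.7]
gripper_width: 0.447
```

Request:
carry_out(moves=[[[0, 0, 0, 0, 0, -0.4, -0.1], [0, 0, 0, 0, 0, -0.6, -0.1], [0, 0, 0, 0, 0, -0.7, -0.1], [0, 0, 0, 0, 0, -0.8, -0.1], [0, 0, 0, 0, 0, -0.8, -0.1], [0, 0, 0, 0, 0, -0.4, -0.1], [0, 0, 0, 0.3, -0.3, -0.2, 0], [0, 0, 0, 0.4, -0.6, 0, 0.2]]])

```text
time: 15.38
tool_pos: [0.449, -0.3144, 0.2]
tool_rot: [0.003, 1.0, 0.02, 0.002]
contact_force: [0.6, 0.7, 0.1]
gripper_width: 0.6
```

```bash
python3 -c "
from p import *
from m import *
plan(.68,-.12,.16,0)
f=grab_frame('top'); save(f,'t11.png',(380,180,580,350),4);P=pts(f)
print(block(f,P,(.677,-.12),.02,.036,R=.065))
f=grab_frame('scene'); save(f,'s11.png',(300,130,500,300),4);P=pts(f)
print(block(f,P,(.677,-.12),.02,.036,R=.065))"
```

```text
t 15.38 pos [ 0.449  -0.3144  0.2   ] yaw 2.26 w 0.600 F [0.6 0.7 0.1] tilt 0.430 q6 -0.79
turn rz deg 2.26 shares 0.451
shift shares [ 5.775 -4.86   0.999] xy rows>= 8 per-row [ 0.722 -0.607  0.125] z rows 1.0
(((0.680534839630127, -0.12225654721260071), (0.036765433847904205, 0.07322189956903458), 0.019937964156270027), np.float64(0.027111999630296202), 639)
(((0.6818885207176208, -0.11828766018152237), (0.038082871586084366, 0.07074327021837234), 1.2860643863677979), np.float64(0.025947331915199878), 240)
```

View pics/s11.png

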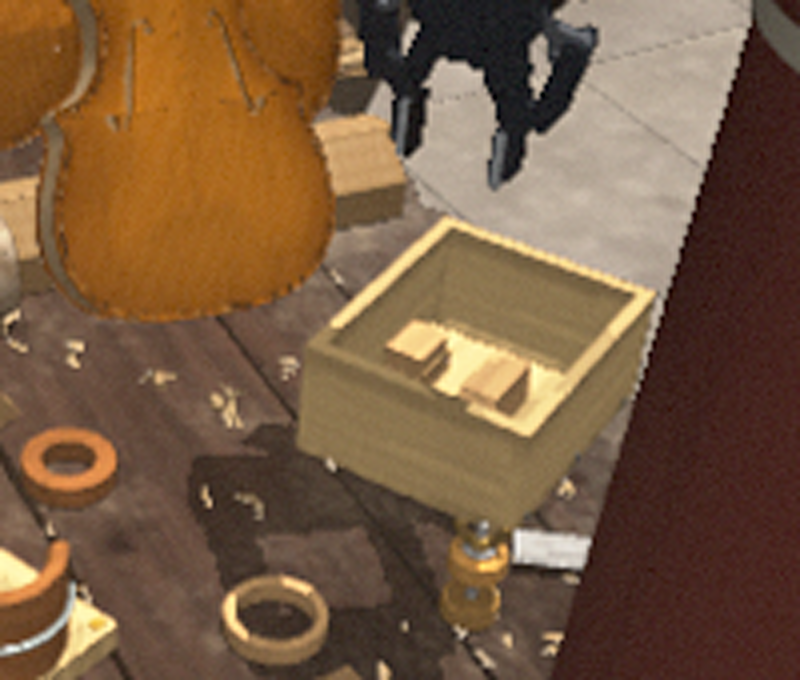

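```bash
python3 -c "
from p import *
from m import *
f=grab_frame('scene');P=pts(f)
for x0,x1,y0,y1 in[(.5,.6,-.25,-.15),(.6,.66,-.25,-.18),(.66,.74,-.18,-.06),(.66,.74,-.25,-.18),(.66,.74,-.32,-.25),(.6,.66,-.32,-.25),(.74,.8,-.18,-.06)]:
  m=(P[...,0]>x0)&(P[...,0]<x1)&(P[...,1]>y0)&(P[...,1]<y1); print(x0,x1,y0,y1,np.percentile(P[m][:,2],[50,90,99]).round(3))
plan(.681,-.125,.16,0)"
```

```text
0.5 0.6 -0.25 -0.15 [-0.002  0.001  0.015]
0.6 0.66 -0.25 -0.18 [-0.002  0.     0.011]
0.66 0.74 -0.18 -0.06 [0.017 0.027 0.028]
0.66 0.74 -0.25 -0.18 [-0.001  0.061  0.087]
0.66 0.74 -0.32 -0.25 [0.098 0.144 0.163]
0.6 0.66 -0.32 -0.25 [0.035 0.078 0.1  ]
0.74 0.8 -0.18 -0.06 [0.021 0.06  0.067]
t 15.53 pos [ 0.4487 -0.311   0.1962] yaw 2.60 w 0.603 F [ 0.3 -0.5 -0.8] tilt 0.068 q6 -0.79
turn rz deg 2.60 shares 0.520
shift shares [ 5.809 -4.649  0.906] xy rows>= 8 per-row [ 0.726 -0.581  0.113] z rows 0.91
```

Request:
carry_out(moves=[[[0, 0, 0.52, 0, 0, 0, 0.3], [0, 0, 0, 0.25, -0.2, 0, 0.3], [0, 0, 0, 0.5, -0.4, 0, 0.3], [0, 0, 0, 0.7, -0.56, 0, 0.3], [0, 0, 0, 0.7, -0.56, 0, 0.3], [0, 0, 0, 0.7, -0.56, 0, 0.3], [0, 0, 0, 0.7, -0.56, 0, 0.3], [0, 0, 0, 0.7, -0.56, 0.1, 0.3]]])

```text
time: 16.2
tool_pos: [0.6202, -0.1751, 0.192]
tool_rot: [0.0, 1.0, -0.001, 0.001]
contact_force: [0.5, -0.9, 0.3]
gripper_width: 0.645
```

Request:
carry_out(moves=[[[0, 0, 0, 0.7, -0.56, 0.2, 0.3], [0, 0, 0, 0.5, -0.4, 0.3, 0.3], [0, 0, 0, 0.26, -0.21, 0.5, 0.3], [0, 0, 0, 0.1, -0.08, 0.5, 0.3], [0, 0, 0, 0, 0, 0.4, 0.3], [0, 0, 0, 0, 0, 0.2, 0.3], [0, 0, 0, 0, 0, 0, 0.3], [0, 0, 0, 0, 0, 0, 0.3]]])

```text
time: 16.87
tool_pos: [0.6808, -0.1264, 0.107]
tool_rot: [-0.0, 1.0, -0.001, -0.0]
contact_force: [0.4, -0.1, 0.0]
gripper_width: 0.648
```

```bash
python3 -c "
from p import *
plan(.681,-.125,.008,0)
f=grab_frame('scene'); save(f,'s12.png',(200,130,400,300),4)"
```

```text
t 16.87 pos [ 0.6808 -0.1264  0.107 ] yaw -0.13 w 0.648 F [ 0.4 -0.1  0. ] tilt 0.047 q6 -0.29
turn rz deg -0.13 shares -0.027
shift shares [ 0.005 -0.036  2.476] xy rows>= 1 per-row [ 0.005 -0.036  2.476] z rows 2.48
```

View pics/s12.png

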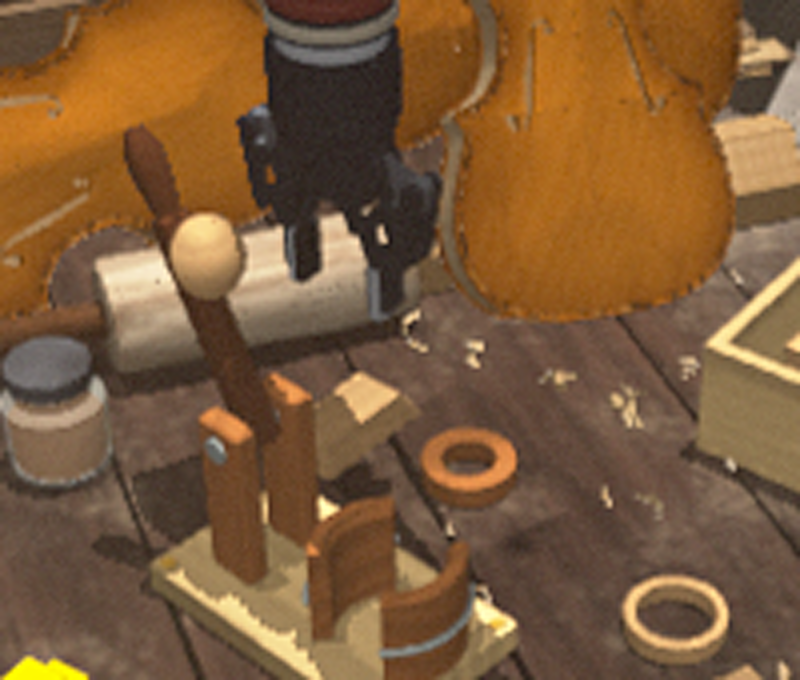

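Request:
carry_out(moves=[[[0, 0, 0, 0, 0, 0.3, 0.3], [0, 0, 0, 0, 0, 0.5, 0.3], [0, 0, 0, 0, 0, 0.5, 0.3], [0, 0, 0, 0, 0, 0.5, 0.3], [0, 0, 0, 0, 0, 0.3, 0.3], [0, 0, 0, 0, 0, 0.2, 0.3], [0, 0, 0, 0, 0, 0.15, 0.3], [0, 0, 0, 0, 0, 0, 0.3]]])

```text
time: 17.58
tool_pos: [0.6806, -0.1263, 0.0085]
tool_rot: [-0.0, 1.0, -0.001, -0.001]
contact_force: [1.0, 0.1, -1.0]
gripper_width: 0.649
```

Request:
carry_out(moves=[[[0, 0, 0, 0, 0, 0, -1], [0, 0, 0, 0, 0, 0, -1], [0, 0, 0, 0, 0, 0, -1], [0, 0, 0, 0, 0, 0, -1], [0, 0, 0, 0, 0, 0, -1]]])

```text
time: 18.0
tool_pos: [0.6822, -0.1266, 0.011]
tool_rot: [0.0, 1.0, -0.001, 0.001]
contact_force: [0.1, 0.7, 5.0]
gripper_width: 0.407
```

Request:
carry_out(moves=[[[0, 0, 0, 0, 0, -0.2, -1], [0, 0, 0, 0, 0, -0.4, -1], [0, 0, 0, 0, 0, -0.6, -1], [0, 0, 0, 0, 0, -0.6, -1], [0, 0, 0, 0, 0, -0.6, -1], [0, 0, 0, 0, 0, -0.6, -1], [0, 0, 0, 0, 0, -0.5, -1], [0, 0, 0, 0, 0, -0.3, -1]]])

```text
time: 18.67
tool_pos: [0.6822, -0.1266, 0.166]
tool_rot: [0.001, 1.0, -0.001, 0.002]
contact_force: [-0.1, -0.5, 0.3]
gripper_width: 0.403
```

```bash
python3 -c "
from p import *
plan(.442,-.345,.16,2.5)
f=grab_frame('scene'); save(f,'s13.png',(200,130,500,330),2.6)"
```

```text
t 18.67 pos [ 0.6822 -0.1266  0.166 ] yaw -0.13 w 0.403 F [-0.1 -0.5  0.3] tilt 0.288 q6 -0.29
turn rz deg -2.63 shares -0.525
shift shares [-6.237  5.193  0.15 ] xy rows>= 9 per-row [-0.693  0.577  0.017] z rows 0.15
```

View pics/s13.png

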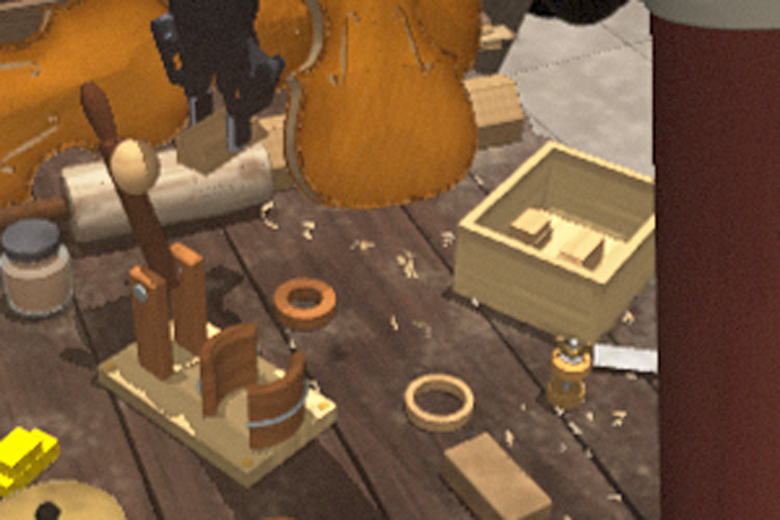

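Request:
carry_out(moves=[[[0, 0, 0.5, 0, 0, 0, -1], [0, 0, 1, 0, 0, 0, -1], [0, 0, 1, 0, 0, 0, -1], [0, 0, 1, 0, 0, 0, -1], [0, 0, 1, 0, 0, 0, -1], [0, 0, 1, 0, 0, 0, -1], [0, 0, 1, 0, 0, 0, -1], [0, 0, 1, 0, 0, 0, -1]]])

```text
time: 19.38
tool_pos: [0.6802, -0.1261, 0.16]
tool_rot: [0.0, 0.946, -0.325, -0.001]
contact_force: [0.1, 0.2, -0.8]
gripper_width: 0.403
```

Request:
carry_out(moves=[[[0, 0, 1, 0, 0, 0, -1], [0, 0, 1, 0, 0, 0, -1], [0, 0, 1, 0, 0, 0, -1], [0, 0, 1, 0, 0, 0, -1], [0, 0, 1, 0, 0, 0, -1], [0, 0, 1, 0, 0, 0, -1], [0, 0, 1, 0, 0, 0, -1], [0, 0, 1, 0, 0, 0, -1]]])

```text
time: 20.05
tool_pos: [0.6802, -0.126, 0.16]
tool_rot: [0.0, 0.778, -0.628, -0.001]
contact_force: [-0.4, -0.0, -0.2]
gripper_width: 0.401
```

Request:
carry_out(moves=[[[0, 0, 1, 0, 0, 0, -1], [0, 0, 1, 0, 0, 0, -1], [0, 0, 0, 0, 0, 0, -1]]])

```text
time: 20.3
tool_pos: [0.6803, -0.1261, 0.1601]
tool_rot: [0.0, 0.721, -0.693, -0.001]
contact_force: [-0.2, -0.2, -0.4]
gripper_width: 0.401
```

```bash
python3 -c "
from p import *
plan(.447,-.345,.16,-87.5)"
```

```text
t 20.30 pos [ 0.6803 -0.1261  0.1601] yaw -87.71 w 0.401 F [-0.2 -0.2 -0.4] tilt 0.119 q6 1.24
turn rz deg -0.21 shares -0.042
shift shares [5.213e+00 6.065e+00 3.000e-03] xy rows>= 9 per-row [0.579 0.674 0.   ] z rows 0.0
```

Request:
carry_out(moves=[[[0, 0, 0, 0.25, 0.29, 0, -1], [0, 0, 0, 0.45, 0.52, 0, -1], [0, 0, 0, 0.58, 0.67, 0, -1], [0, 0, 0, 0.58, 0.67, 0, -1], [0, 0, 0, 0.58, 0.67, 0, -1], [0, 0, 0, 0.58, 0.67, 0, -1], [0, 0, 0, 0.58, 0.67, 0, -1], [0, 0, 0, 0.58, 0.67, 0, -1]]])

```text
time: 20.97
tool_pos: [0.4925, -0.3023, 0.1609]
tool_rot: [0.0, 0.722, -0.692, -0.0]
contact_force: [1.3, -0.2, -0.2]
gripper_width: 0.404
```

Request:
carry_out(moves=[[[0, 0, 0, 0.5, 0.58, 0, -1], [0, 0, 0, 0.33, 0.4, 0, -1], [0, 0, 0, 0.2, 0.25, 0.2, -1], [0, 0, 0, 0, 0, 0.5, -1], [0, 0, 0, 0, 0, 0.5, -1], [0, 0, 0, 0, 0, 0.5, -1], [0, 0, 0, 0, 0, 0.4, -1], [0, 0, 0, 0, 0, 0.2, -1]]])

```text
time: 21.63
tool_pos: [0.4456, -0.3428, 0.0657]
tool_rot: [-0.0, 0.722, -0.692, -0.003]
contact_force: [-1.0, -0.4, -0.7]
gripper_width: 0.398
```

Request:
carry_out(moves=[[[0, 0, 0, 0, 0, 0, -1], [0, 0, 0, 0, 0, 0, -1], [0, 0, 0, 0, 0, 0, -1]]])

```text
time: 21.88
tool_pos: [0.4481, -0.345, 0.0705]
tool_rot: [0.0, 0.722, -0.692, 0.001]
contact_force: [0.2, -0.0, -0.8]
gripper_width: 0.404
```

```bash
python3 -c "
from p import *
plan(.447,-.345,.058,-87.5)
f=grab_frame('scene'); save(f,'s14.png',(300,130,500,300),4)"
```

```text
t 21.88 pos [ 0.4481 -0.345   0.0705] yaw -87.59 w 0.404 F [ 0.2 -0.  -0.8] tilt 0.110 q6 0.74
turn rz deg -0.09 shares -0.019
shift shares [-0.002  0.026  0.311] xy rows>= 1 per-row [-0.002  0.026  0.311] z rows 0.31
```

View pics/s14.png

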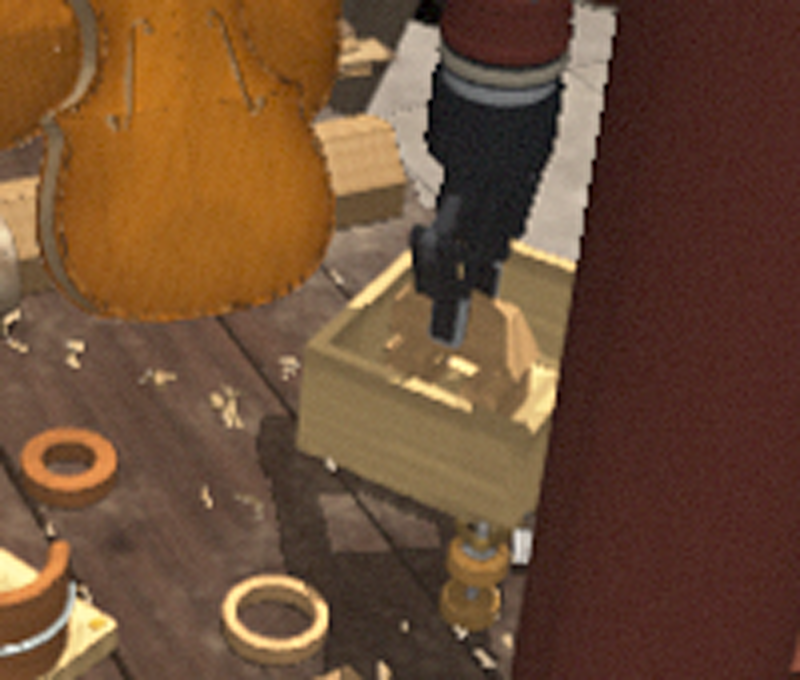

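Lower slowly ~12 mm and release.

Request:
carry_out(moves=[[[0, 0, 0, 0, 0, 0.15, -1], [0, 0, 0, 0, 0, 0.15, -1], [0, 0, 0, 0, 0, 0, -1], [0, 0, 0, 0, 0, 0, -1], [0, 0, 0, 0, 0, 0, 0.2], [0, 0, 0, 0, 0, 0, 0.2], [0, 0, 0, 0, 0, 0, 0.2]]])

```text
time: 22.52
tool_pos: [0.4476, -0.3448, 0.0577]
tool_rot: [0.0, 0.722, -0.692, 0.0]
contact_force: [-0.2, -0.4, 0.5]
gripper_width: 0.594
```

Request:
carry_out(moves=[[[0, 0, 0, 0, 0, -0.2, 0.2], [0, 0, 0, 0, 0, -0.5, 0.2], [0, 0, 0, 0, 0, -0.7, 0.2], [0, 0, 0, 0, 0, -0.7, 0.2], [0, 0, 0, -0.2, 0, -0.5, 0.6], [0, 0, 0, -0.5, 0, -0.2, 1], [0, 0, 0, -0.7, 0, 0, 1], [0, 0, 0, -0.8, 0, 0, 1]]])

```text
time: 23.18
tool_pos: [0.4444, -0.2571, 0.1717]
tool_rot: [-0.0, 0.721, -0.693, 0.002]
contact_force: [0.5, -0.1, -0.9]
gripper_width: 1.0
```

Request:
carry_out(moves=[[[0, 0, 0, -0.8, 0, 0, 1], [0, 0, 0, -0.8, 0, 0, 1], [0, 0, 0, -0.8, 0, 0, 1], [0, 0, 0, -0.8, 0, 0, 1], [0, 0, 0, -0.6, 0, 0, 1], [0, 0, 0, -0.3, 0, 0, 1], [0, 0, 0, 0, 0, 0, 1]]])

```text
time: 23.77
tool_pos: [0.4371, -0.0911, 0.17]
tool_rot: [-0.0, 0.723, -0.691, 0.0]
contact_force: [0.5, -0.9, -0.2]
gripper_width: 1.003
```

```bash
python3 -c "
from p import *
from m import *
plan(.4215,.1035,.15,85.9)
f=grab_frame('top'); save(f,'t15.png',(200,150,560,390),2.2);P=pts(f)
for nm,c,h in[('foot',(.423,.106),.02),('lip',(.598,-.143),.016),('low',(.4225,-.1125),.014)]:
        try:print(nm,ring(f,P,c,h))
        except Exception as e:print(nm,e)
f=grab_frame('scene'); save(f,'s15.png',(200,130,500,330),2.6)"
```

```text
t 23.77 pos [ 0.4371 -0.0911  0.17  ] yaw -87.45 w 1.003 F [ 0.5 -0.9 -0.2] tilt 0.068 q6 1.15
turn rz deg 6.65 shares 1.330
shift shares [-4.824  0.736  0.499] xy rows>= 6 per-row [-0.804  0.123  0.083] z rows 0.5
foot (array([0.42172708, 0.1035754 ]), np.float64(0.028848129741137794), np.float64(0.019479004073457262), [(array([0.42151943, 0.10314965]), np.float64(0.01054131178519199))])
lip (array([ 0.59683746, -0.14494189]), np.float64(0.02889972337806563), np.float64(0.014654071909672495), [(array([ 0.59671867, -0.14502032]), np.float64(0.017479414142756222))])
low (array([ 0.41881602, -0.11327774]), np.float64(0.024215404021690964), np.float64(0.01246652022017336), [])
```

View pics/s15.png

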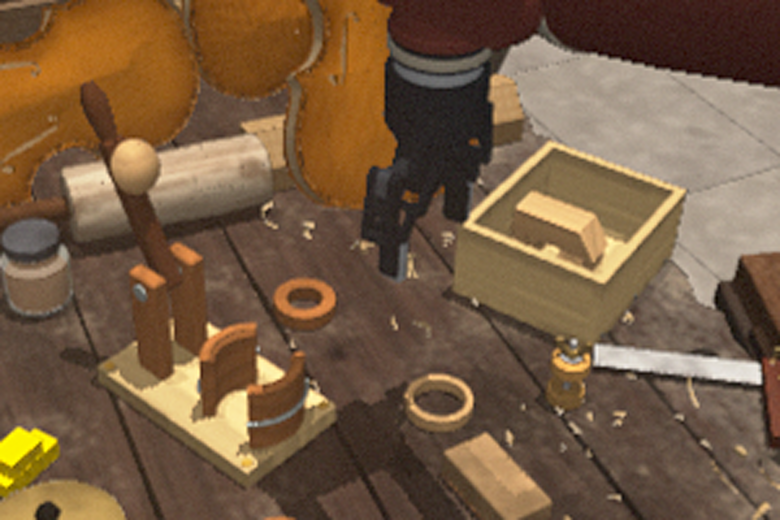

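View pics/t15.png

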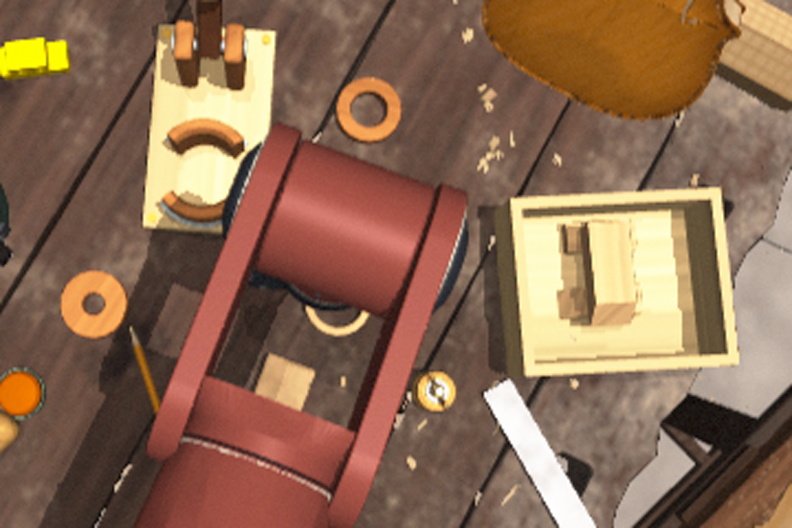

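```bash
python3 -c "
from p import *
from m import *
f=grab_frame('top');P=pts(f)
d=np.linalg.norm(P[...,:2]-np.array([.447,-.345]),axis=-1)
m=((d<.055)&(P[...,2]>.064)&(P[...,2]<.085)).astype(np.uint8)
m=cv2.morphologyEx(m,cv2.MORPH_OPEN,np.ones((3,3)))
print(np.median(P[m>0][:,2]),cv2.minAreaRect(P[m>0][:,:2].astype(np.float32)))
c=max(cv2.findContours(m,cv2.RETR_EXTERNAL,cv2.CHAIN_APPROX_NONE)[0],key=len)[:,0]
X=np.array([onz(f,u,v,.071)[:2] for u,v in c.astype(float)],np.float32); print(cv2.minAreaRect(X))
"
```

```text
0.07036027787048216 ((0.4500126838684082, -0.34324008226394653), (0.07423923164606094, 0.03738744929432869), 2.4497408866882324)
((0.44976806640625, -0.3425733745098114), (0.07394737750291824, 0.03735851123929024), 1.43448007106781)
```

```bash
python3 -c "
from p import *
plan(.4233,.1015,.12,85.9)"
```

```text
t 23.92 pos [ 0.4373 -0.0936  0.1698] yaw -87.65 w 1.002 F [ 0.5 -0.3  0.6] tilt 0.060 q6 1.15
turn rz deg 6.45 shares 1.290
shift shares [-4.839  0.697  1.244] xy rows>= 6 per-row [-0.807  0.116  0.207] z rows 1.24
```

Request:
carry_out(moves=[[[0, 0, 0.64, 0, 0, 0, 1], [0, 0, 0.65, 0, 0, 0, 1], [0, 0, 0, -0.4, 0.06, 0, 1], [0, 0, 0, -0.8, 0.12, 0.1, 1], [0, 0, 0, -0.8, 0.12, 0.2, 1], [0, 0, 0, -0.8, 0.12, 0.3, 1], [0, 0, 0, -0.8, 0.12, 0.3, 1], [0, 0, 0, -0.64, 0.08, 0.2, 1]]])

```text
time: 24.58
tool_pos: [0.4241, 0.0787, 0.1244]
tool_rot: [-0.0, -0.681, 0.732, 0.0]
contact_force: [0.0, -0.0, -0.1]
gripper_width: 1.003
```

Request:
carry_out(moves=[[[0, 0, 0, -0.4, 0.06, 0.1, 1], [0, 0, 0, -0.2, 0.02, 0, 1], [0, 0, 0, 0, 0, 0, 1], [0, 0, 0, 0, 0, 0, 1], [0, 0, 0, 0, 0, 0, 1], [0, 0, 0, 0, 0, 0, 1]]])

```text
time: 25.08
tool_pos: [0.4235, 0.1012, 0.1219]
tool_rot: [0.0, -0.681, 0.732, -0.0]
contact_force: [-0.4, 0.1, 0.1]
gripper_width: 1.0
```

```bash
python3 -c "
from p import *
plan(.4233,.1015,.001,85.9)
f=grab_frame('scene'); save(f,'s16.png',(200,250,400,420),4)"
```

```text
t 25.08 pos [0.4235 0.1012 0.1219] yaw -94.19 w 1.000 F [-0.4  0.1  0.1] tilt 0.056 q6 1.71
turn rz deg -0.09 shares -0.018
shift shares [-0.006  0.005  3.022] xy rows>= 1 per-row [-0.006  0.005  3.022] z rows 3.02
```

View pics/s16.png

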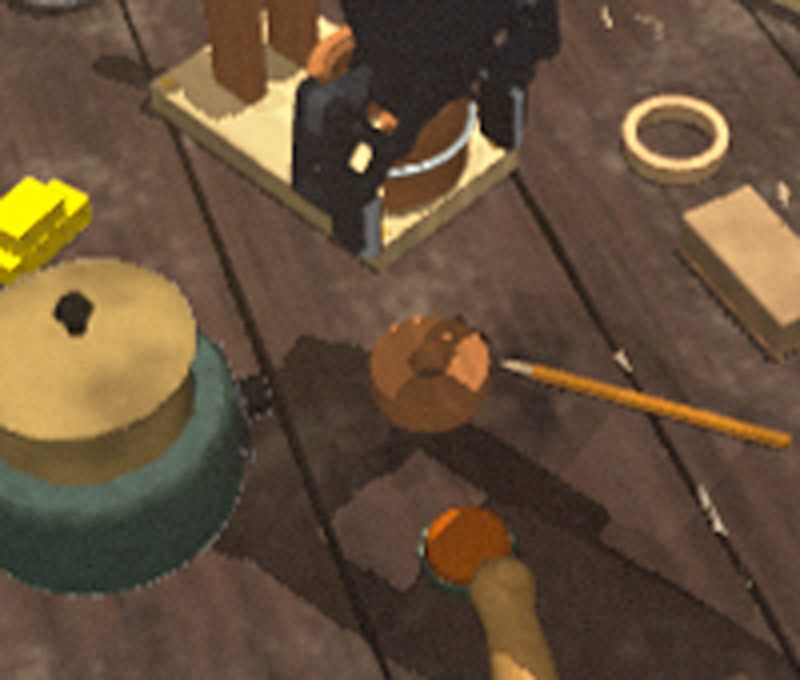

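Request:
carry_out(moves=[[[0, 0, 0, 0, 0, 0.3, 1], [0, 0, 0, 0, 0, 0.5, 1], [0, 0, 0, 0, 0, 0.6, 1], [0, 0, 0, 0, 0, 0.6, 1], [0, 0, 0, 0, 0, 0.5, 1], [0, 0, 0, 0, 0, 0.3, 1], [0, 0, 0, 0, 0, 0.2, 1], [0, 0, 0, 0, 0, 0, 1]]])

```text
time: 25.8
tool_pos: [0.4209, 0.1019, -0.0011]
tool_rot: [-0.002, -0.681, 0.732, 0.001]
contact_force: [0.1, 0.0, 0.4]
gripper_width: 0.998
```

Request:
carry_out(moves=[[[0, 0, 0, 0, 0, 0, 1], [0, 0, 0, 0, 0, 0, 1], [0, 0, 0, 0, 0, 0, -1], [0, 0, 0, 0, 0, 0, -1], [0, 0, 0, 0, 0, 0, -1], [0, 0, 0, 0, 0, 0, -1], [0, 0, 0, 0, 0, 0, -1]]])

```text
time: 26.38
tool_pos: [0.4244, 0.1025, 0.0031]
tool_rot: [0.001, -0.682, 0.732, -0.001]
contact_force: [-1.8, 0.5, 6.6]
gripper_width: 0.664
```

```bash
python3 -c "
from p import *
plan(.4233,.1015,.001,85.9)"
```

```text
t 26.38 pos [0.4244 0.1025 0.0031] yaw -94.07 w 0.664 F [-1.8  0.5  6.6] tilt 0.169 q6 1.71
turn rz deg 0.03 shares 0.006
shift shares [0.026 0.025 0.053] xy rows>= 1 per-row [0.026 0.025 0.053] z rows 0.05
```

Request:
carry_out(moves=[[[0, 0, 0, 0, 0, -0.1, -1], [0, 0, 0, 0, 0, -0.3, -1], [0, 0, 0, 0, 0, -0.5, -1], [0, 0, 0, 0, 0, -0.6, -1], [0, 0, 0, 0, 0, -0.6, -1], [0, 0, 0, 0, 0, -0.6, -1], [0, 0, 0, 0, 0, -0.6, -1], [0, 0, 0, 0, 0, -0.5, -1]]])

```text
time: 27.05
tool_pos: [0.423, 0.1024, 0.1555]
tool_rot: [0.001, -0.682, 0.732, -0.001]
contact_force: [-1.1, 0.7, -0.8]
gripper_width: 0.67
```

```bash
python3 -c "
from p import *
plan(.5358,.0034,.165,85.9)
f=grab_frame('scene'); save(f,'s17.png',(200,190,400,360),4)
f=grab_frame('top'); save(f,'t17.png',(180,200,340,340),5)"
```

```text
t 27.05 pos [0.423  0.1024 0.1555] yaw -94.07 w 0.670 F [-1.1  0.7 -0.8] tilt 0.113 q6 1.71
turn rz deg 0.03 shares 0.005
shift shares [ 2.267 -2.989 -0.238] xy rows>= 4 per-row [ 0.567 -0.747 -0.06 ] z rows 0.24
```

View pics/s17.png

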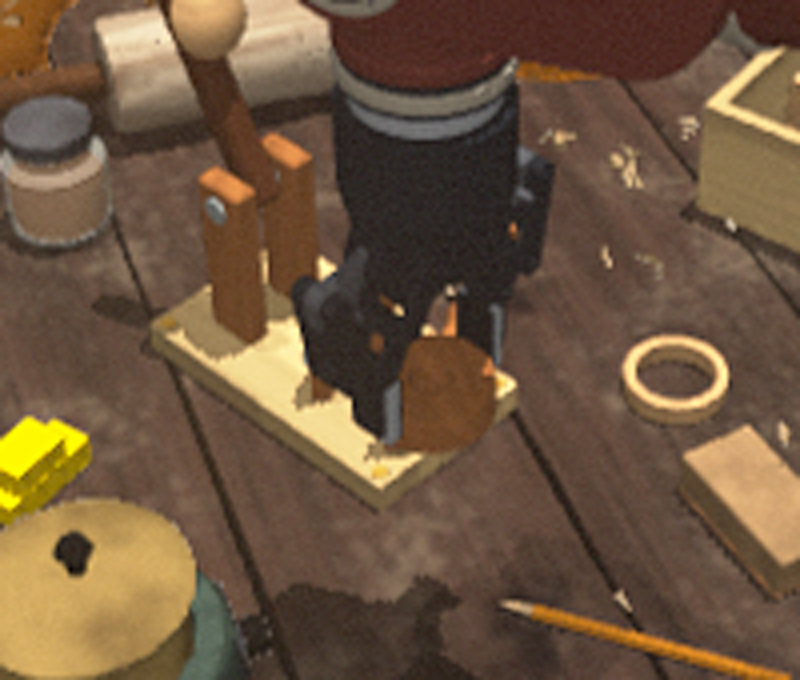

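View pics/t17.png

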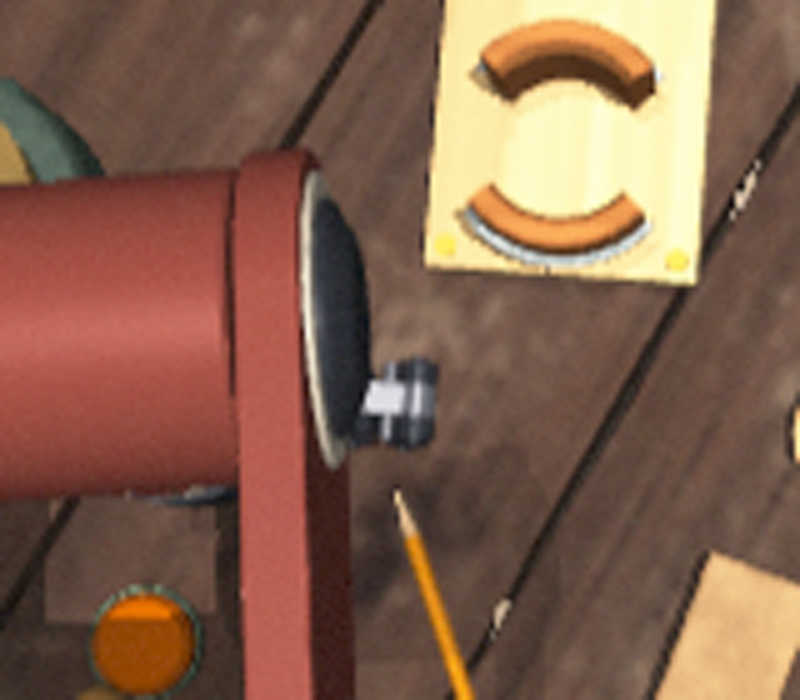

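```bash
python3 -c "
from p import *
f=grab_frame('scene'); save(f,'s18.png',(270,250,350,310),10); P=pts(f)
for v in range(270,306,4): print(v,[tuple(P[v,u].round(3)) for u in (300,308,316,322)])
"
```

```text
270 [(np.float64(0.414), np.float64(0.135), np.float64(0.233)), (np.float64(0.571), np.float64(-0.07), np.float64(-0.003)), (np.float64(0.428), np.float64(0.075), np.float64(0.182)), (np.float64(0.413), np.float64(0.076), np.float64(0.191))]
274 [(np.float64(0.411), np.float64(0.138), np.float64(0.228)), (np.float64(0.44), np.float64(0.084), np.float64(0.171)), (np.float64(0.427), np.float64(0.076), np.float64(0.173)), (np.float64(0.414), np.float64(0.075), np.float64(0.18))]
278 [(np.float64(0.444), np.float64(0.102), np.float64(0.172)), (np.float64(0.431), np.float64(0.094), np.float64(0.174)), (np.float64(0.42), np.float64(0.085), np.float64(0.174)), (np.float64(0.412), np.float64(0.077), np.float64(0.173))]
282 [(np.float64(0.437), np.float64(0.11), np.float64(0.173)), (np.float64(0.431), np.float64(0.094), np.float64(0.164)), (np.float64(0.413), np.float64(0.094), np.float64(0.175)), (np.float64(0.405), np.float64(0.086), np.float64(0.174))]
286 [(np.float64(0.429), np.float64(0.119), np.float64(0.174)), (np.float64(0.43), np.float64(0.096), np.float64(0.156)), (np.float64(0.408
[... 360 characters left out ...]
18), np.float64(0.132), np.float64(0.171)), (np.float64(0.406), np.float64(0.125), np.float64(0.173)), (np.float64(0.398), np.float64(0.113), np.float64(0.169)), (np.float64(0.49), np.float64(-0.021), np.float64(0.006))]
298 [(np.float64(0.417), np.float64(0.133), np.float64(0.162)), (np.float64(0.406), np.float64(0.125), np.float64(0.163)), (np.float64(0.398), np.float64(0.112), np.float64(0.158)), (np.float64(0.486), np.float64(-0.016), np.float64(0.0))]
302 [(np.float64(0.504), np.float64(0.036), np.float64(0.018)), (np.float64(0.494), np.float64(0.022), np.float64(0.014)), (np.float64(0.488), np.float64(0.002), np.float64(0.0)), (np.float64(0.481), np.float64(-0.01), np.float64(-0.005))]
```

View pics/s18.png

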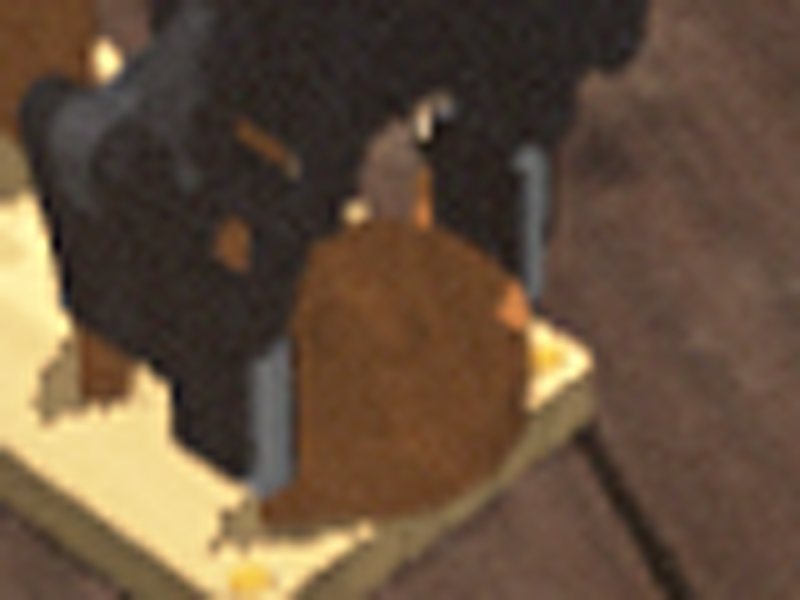

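Request:
carry_out(moves=[[[0, 0, 0, 0.2, -0.26, -0.2, -1], [0, 0, 0, 0.4, -0.53, -0.1, -1], [0, 0, 0, 0.5, -0.66, 0, -1], [0, 0, 0, 0.5, -0.66, 0, -1], [0, 0, 0, 0.36, -0.48, 0, -1], [0, 0, 0, 0.2, -0.27, 0, -1], [0, 0, 0, 0.1, -0.13, 0, -1], [0, 0, 0, 0, 0, 0, -1]]])

```text
time: 27.87
tool_pos: [0.5358, 0.0024, 0.1637]
tool_rot: [-0.001, -0.681, 0.732, 0.001]
contact_force: [0.2, 0.3, 0.4]
gripper_width: 0.673
```

Request:
carry_out(moves=[[[0, 0, 0, 0, 0, 0, -1], [0, 0, 0, 0, 0, 0, -1], [0, 0, 0, 0, 0, 0, -1]]])

```text
time: 28.12
tool_pos: [0.535, 0.0043, 0.165]
tool_rot: [-0.0, -0.682, 0.732, 0.0]
contact_force: [-1.2, -0.3, 0.5]
gripper_width: 0.673
```

```bash
python3 -c "
from p import *
plan(.5358,.0034,.095,85.9)"
```

```text
t 28.12 pos [0.535  0.0043 0.165 ] yaw -94.03 w 0.673 F [-1.2 -0.3  0.5] tilt 0.041 q6 1.51
turn rz deg 0.07 shares 0.015
shift shares [ 0.021 -0.023  1.749] xy rows>= 1 per-row [ 0.021 -0.023  1.749] z rows 1.75
```

Request:
carry_out(moves=[[[0, 0, 0, 0.02, -0.02, 0.2, -1], [0, 0, 0, 0, 0, 0.4, -1], [0, 0, 0, 0, 0, 0.4, -1], [0, 0, 0, 0, 0, 0.4, -1], [0, 0, 0, 0, 0, 0.25, -1], [0, 0, 0, 0, 0, 0.1, -1], [0, 0, 0, 0, 0, 0, -1], [0, 0, 0, 0, 0, 0, -1]]])

```text
time: 28.78
tool_pos: [0.5367, 0.0029, 0.0957]
tool_rot: [0.0, -0.682, 0.732, -0.0]
contact_force: [-0.9, -0.4, -1.2]
gripper_width: 0.667
```

```bash
python3 -c "
from p import *
plan(.5358,.0034,.018,85.9)
f=grab_frame('scene'); save(f,'s19.png',(230,220,350,320),6.5)
f=grab_frame('top'); save(f,'t19.png',(230,150,350,270),6)"
```

```text
t 28.78 pos [0.5367 0.0029 0.0957] yaw -94.07 w 0.667 F [-0.9 -0.4 -1.2] tilt 0.034 q6 1.51
turn rz deg 0.03 shares 0.007
shift shares [-0.011  0.023  1.943] xy rows>= 1 per-row [-0.011  0.023  1.943] z rows 1.94
```

View pics/s19.png

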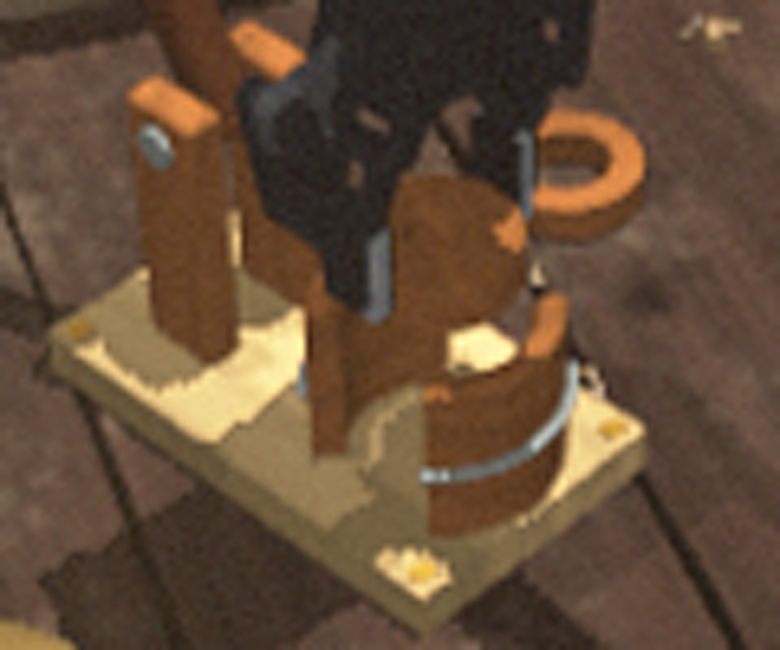

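View pics/t19.png

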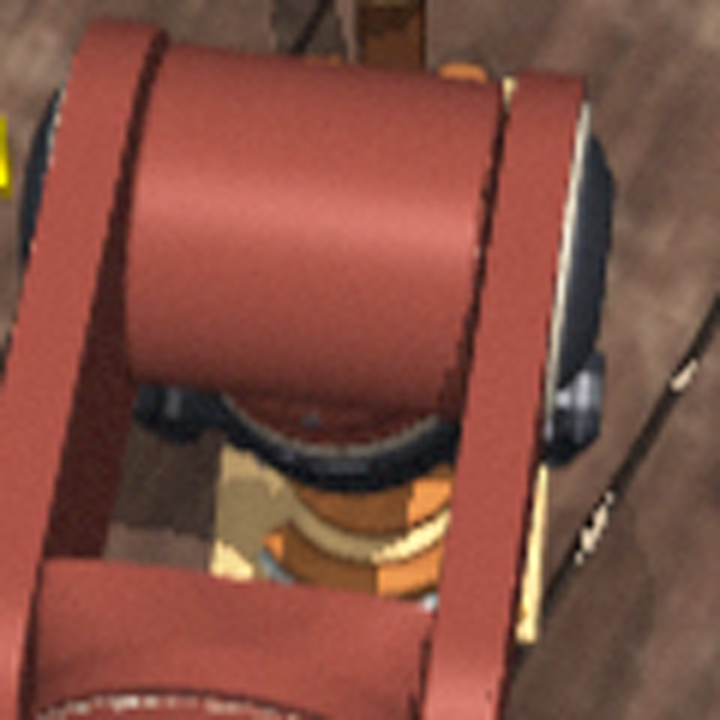

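```bash
python3 -c "
from p import *
f=grab_frame('top'); save(f,'t20.png',(270,225,320,260),16)
print(onz(f,291.7,238.7,.0937),onz(f,291.7,238.7,.1137))
c=proj(f,(.5343-.030,.0053,.0937)),proj(f,(.5343-.0315,.0053,.082)),proj(f,(.5343-.0435,.0053,.082));print(c)"
```

```text
[0.50788594 0.00485635 0.0937    ] [0.50489739 0.00390206 0.1137    ]
((np.float64(291.4633314561271), np.float64(240.61890191213206)), (np.float64(291.7670892201232), np.float64(242.31376912033156)), (np.float64(291.77744593998784), np.float64(248.6772369593028)))
```

View pics/t20.png

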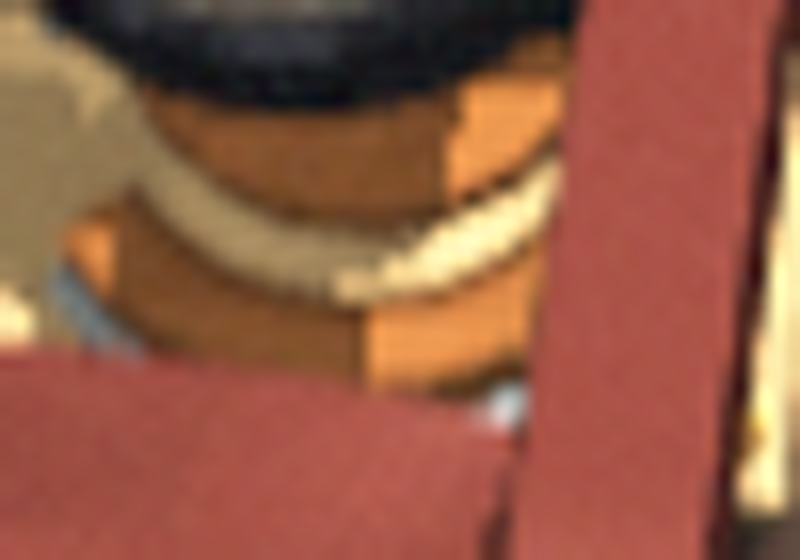

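Request:
carry_out(moves=[[[0, 0, 0, 0, 0.05, 0.1, -1], [0, 0, 0, 0, 0, 0.15, -1], [0, 0, 0, 0, 0, 0.15, -1], [0, 0, 0, 0, 0, 0.1, -1], [0, 0, 0, 0, 0, 0, -1]]])

```text
time: 29.35
tool_pos: [0.5353, 0.0031, 0.075]
tool_rot: [0.001, -0.681, 0.732, -0.001]
contact_force: [4.7, 1.5, -2.0]
gripper_width: 0.671
```

Request:
carry_out(moves=[[[0, 0, 0, 0, 0, 0.1, -1], [0, 0, 0, 0, 0, 0, -1]]])

```text
time: 29.52
tool_pos: [0.5353, 0.0033, 0.0711]
tool_rot: [0.001, -0.681, 0.732, -0.0]
contact_force: [4.9, 2.2, -0.3]
gripper_width: 0.669
```

Request:
carry_out(moves=[[[0, 0, 0, 0, 0, 0.1, -1], [0, 0, 0, 0, 0, 0, -1]]])

```text
time: 29.68
tool_pos: [0.5354, 0.0034, 0.0672]
tool_rot: [0.001, -0.681, 0.732, -0.001]
contact_force: [4.6, 2.0, 1.5]
gripper_width: 0.671
```

Request:
carry_out(moves=[[[0, 0, 0, -0.01, -0.03, 0.1, -1], [0, 0, 0, 0, 0, 0.1, -1], [0, 0, 0, 0, 0, 0, -1]]])

```text
time: 29.93
tool_pos: [0.5354, 0.0035, 0.0581]
tool_rot: [-0.0, -0.681, 0.732, 0.0]
contact_force: [3.9, 2.1, -0.8]
gripper_width: 0.667
```

Request:
carry_out(moves=[[[0, 0, 0, 0, 0, 0.15, -1], [0, 0, 0, 0, 0, 0.15, -1], [0, 0, 0, 0, 0, 0, -1]]])

```text
time: 30.18
tool_pos: [0.5354, 0.0035, 0.0459]
tool_rot: [0.0, -0.681, 0.732, 0.0]
contact_force: [3.8, 1.7, -1.1]
gripper_width: 0.667
```

Request:
carry_out(moves=[[[0, 0, 0, 0, 0, 0.15, -1], [0, 0, 0, 0, 0, 0.15, -1], [0, 0, 0, 0, 0, 0, -1]]])

```text
time: 30.43
tool_pos: [0.5354, 0.0034, 0.0339]
tool_rot: [0.0, -0.681, 0.732, 0.0]
contact_force: [4.1, 1.4, -1.6]
gripper_width: 0.669
```

Request:
carry_out(moves=[[[0, 0, 0, 0, -0.02, 0.12, -1], [0, 0, 0, 0, 0, 0.1, -1], [0, 0, 0, 0, 0, 0, -1], [0, 0, 0, 0, 0, 0, -1]]])

```text
time: 30.77
tool_pos: [0.5357, 0.0033, 0.0255]
tool_rot: [-0.001, -0.681, 0.732, 0.001]
contact_force: [1.2, 0.9, -2.0]
gripper_width: 0.67
```

Request:
carry_out(moves=[[[0, 0, 0, 0, 0, 0.1, -1], [0, 0, 0, 0, 0, 0, -1], [0, 0, 0, 0, 0, 0, -1]]])

```text
time: 31.02
tool_pos: [0.5357, 0.0032, 0.0218]
tool_rot: [-0.001, -0.681, 0.732, 0.001]
contact_force: [-0.2, 0.8, -0.8]
gripper_width: 0.668
```

Request:
carry_out(moves=[[[0, 0, 0, 0, 0, 0, 1], [0, 0, 0, 0, 0, 0, 1], [0, 0, 0, 0, 0, 0, 1], [0, 0, 0, 0, 0, -0.2, 1], [0, 0, 0, 0, 0, -0.4, 1], [0, 0, 0, 0, 0, -0.6, 1], [0, 0, 0, 0, 0, -0.7, 1], [0, 0, 0, 0, 0, -0.7, 1]]])

```text
time: 31.68
tool_pos: [0.5361, 0.0031, 0.1279]
tool_rot: [-0.0, -0.681, 0.732, 0.0]
contact_force: [0.7, -0.5, 0.4]
gripper_width: 1.0
```

Request:
carry_out(moves=[[[0, 0, 0, 0, 0, -0.7, 1], [0, 0, 0, 0.2, 0.2, -0.4, 1], [0, 0, 0, 0.4, 0.4, -0.1, 1], [0, 0, 0, 0.6, 0.6, 0, 1], [0, 0, 0, 0.5, 0.5, 0, 1], [0, 0, 0, 0.3, 0.3, 0, 1], [0, 0, 0, 0, 0, 0, 1]]])

```text
time: 32.27
tool_pos: [0.4494, -0.0725, 0.1752]
tool_rot: [-0.0, -0.68, 0.733, -0.001]
contact_force: [0.1, -0.6, 0.1]
gripper_width: 1.0
```

```bash
python3 -c "
from p import *
from m import *
plan(.4237,-.1158,.12,85.9)
f=grab_frame('top'); save(f,'t21.png',(230,130,430,300),4);P=pts(f)
for nm,c,h in[('foot',(.534,.005),.038),('lip',(.598,-.143),.016),('low',(.4225,-.1125),.014)]:
        try:print(nm,ring(f,P,c,h))
        except Exception as e:print(nm,e)
f=grab_frame('scene'); save(f,'s21.png',(230,200,430,370),4)"
```

```text
t 32.27 pos [ 0.4494 -0.0725  0.1752] yaw -94.25 w 1.000 F [ 0.1 -0.6  0.1] tilt 0.085 q6 1.32
turn rz deg -0.15 shares -0.029
shift shares [1.127 0.564 1.381] xy rows>= 2 per-row [0.563 0.282 0.69 ] z rows 1.38
foot (array([0.53818559, 0.01612303]), np.float64(0.01763441440499304), np.float64(0.037509276532387115), [])
lip (array([ 0.59683219, -0.14493084]), np.float64(0.02887237595539586), np.float64(0.014744081033629564), [(array([ 0.59645269, -0.14517425]), np.float64(0.01751751922340127))])
low (array([ 0.41763858, -0.10848733]), np.float64(0.02149191264837494), np.float64(0.013012875000536273), [])
```

View pics/t21.png

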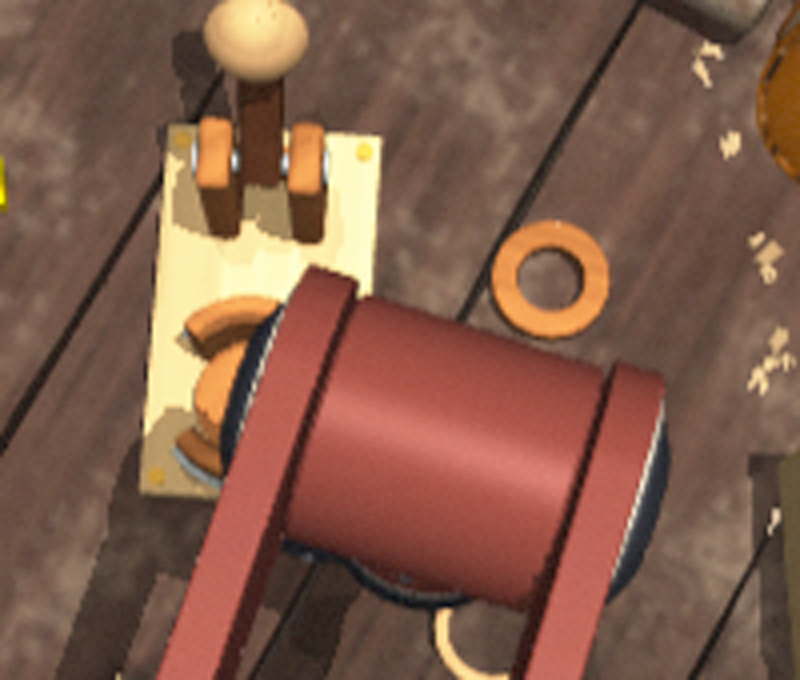

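View pics/s21.png

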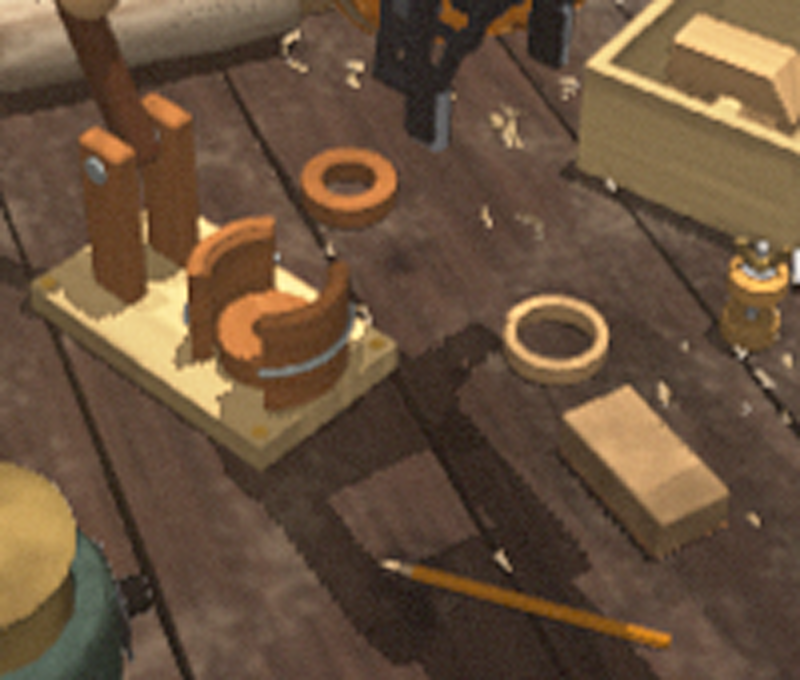

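Request:
carry_out(moves=[[[0, 0, -0.03, 0.2, 0.1, 0.1, 1], [0, 0, 0, 0.35, 0.17, 0.25, 1], [0, 0, 0, 0.3, 0.15, 0.3, 1], [0, 0, 0, 0.2, 0.1, 0.3, 1], [0, 0, 0, 0.07, 0.04, 0.25, 1], [0, 0, 0, 0, 0, 0.15, 1], [0, 0, 0, 0, 0, 0, 1], [0, 0, 0, 0, 0, 0, 1]]])

```text
time: 33.03
tool_pos: [0.4256, -0.1136, 0.1201]
tool_rot: [-0.0, -0.683, 0.731, 0.0]
contact_force: [-0.0, -0.1, 1.0]
gripper_width: 1.002
```

```bash
python3 -c "
from p import *
plan(.4237,-.1158,-.001,85.9)"
```

```text
t 33.03 pos [ 0.4256 -0.1136  0.1201] yaw -93.90 w 1.002 F [-0.  -0.1  1. ] tilt 0.056 q6 1.21
turn rz deg 0.20 shares 0.041
shift shares [0.058 0.044 3.028] xy rows>= 1 per-row [0.058 0.044 3.028] z rows 3.03
```

Request:
carry_out(moves=[[[0, 0, 0.04, 0.05, 0.04, 0.3, 1], [0, 0, 0, 0, 0, 0.5, 1], [0, 0, 0, 0, 0, 0.6, 1], [0, 0, 0, 0, 0, 0.5, 1], [0, 0, 0, 0, 0, 0.4, 1], [0, 0, 0, 0, 0, 0.3, 1], [0, 0, 0, 0, 0, 0.2, 1], [0, 0, 0, 0, 0, 0.1, 1]]])

```text
time: 33.7
tool_pos: [0.4232, -0.1155, 0.0032]
tool_rot: [-0.0, -0.681, 0.732, 0.001]
contact_force: [0.0, 0.0, -0.3]
gripper_width: 1.0
```

Request:
carry_out(moves=[[[0, 0, 0, 0, 0, 0, 1], [0, 0, 0, 0, 0, 0, 1], [0, 0, 0, 0, 0, 0, 1], [0, 0, 0, 0, 0, 0, 1]]])

```text
time: 34.03
tool_pos: [0.4246, -0.1163, 0.0055]
tool_rot: [0.0, -0.681, 0.732, -0.001]
contact_force: [0.3, -0.0, -0.4]
gripper_width: 1.002
```

```bash
python3 -c "
from p import *
plan(.4237,-.1158,-.001,85.9)
f=grab_frame('scene'); save(f,'s22.png',(320,240,420,320),8)"
```

```text
t 34.03 pos [ 0.4246 -0.1163  0.0055] yaw -94.13 w 1.002 F [ 0.3 -0.  -0.4] tilt 0.119 q6 1.21
turn rz deg -0.03 shares -0.005
shift shares [-0.01   0.025  0.162] xy rows>= 1 per-row [-0.01   0.025  0.162] z rows 0.16
```

View pics/s22.png

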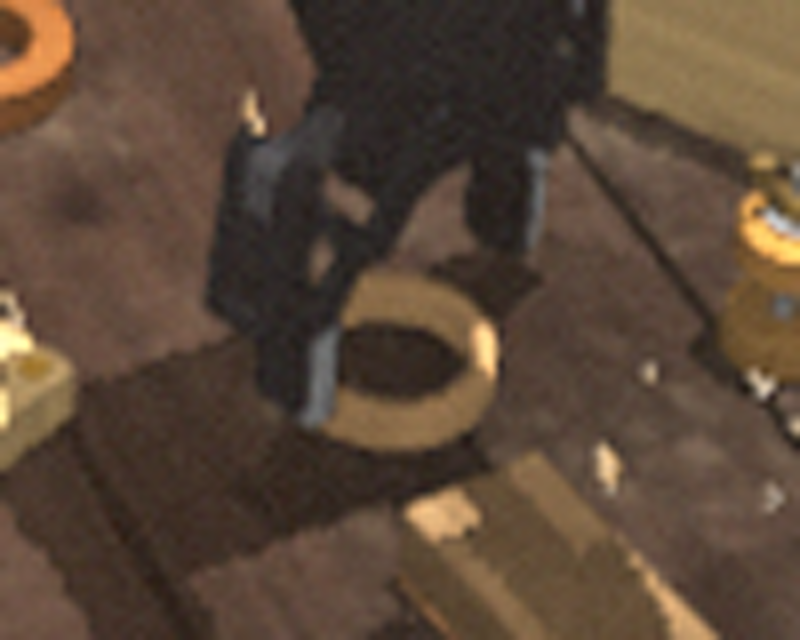

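Request:
carry_out(moves=[[[0, 0, 0, 0, 0.02, 0.1, 1], [0, 0, 0, 0, 0, 0.05, 1], [0, 0, 0, 0, 0, 0, 1], [0, 0, 0, 0, 0, 0, -1], [0, 0, 0, 0, 0, 0, -1], [0, 0, 0, 0, 0, 0, -1], [0, 0, 0, 0, 0, 0, -1], [0, 0, 0, 0, 0, 0, -1]]])

```text
time: 34.75
tool_pos: [0.4236, -0.1161, -0.001]
tool_rot: [0.0, -0.681, 0.732, -0.001]
contact_force: [0.5, -1.1, 3.4]
gripper_width: 0.665
```

Request:
carry_out(moves=[[[0, 0, 0, 0, 0, -0.1, -1], [0, 0, 0, 0, 0, -0.3, -1], [0, 0, 0, 0, 0, -0.5, -1], [0, 0, 0, 0, 0, -0.6, -1], [0, 0, 0, 0, 0, -0.6, -1], [0, 0, 0, 0, 0, -0.6, -1], [0, 0, 0, 0, 0, -0.6, -1], [0, 0, 0, 0, 0, -0.5, -1]]])

```text
time: 35.42
tool_pos: [0.423, -0.1158, 0.1523]
tool_rot: [0.0, -0.681, 0.732, -0.0]
contact_force: [1.0, -0.4, -0.9]
gripper_width: 0.665
```

Request:
carry_out(moves=[[[0, 0, 0, 0, 0, -0.2, -1], [0, 0, 0, 0, 0, 0, -1]]])

```text
time: 35.58
tool_pos: [0.4242, -0.1164, 0.1608]
tool_rot: [0.001, -0.681, 0.732, -0.002]
contact_force: [0.3, -1.2, -0.3]
gripper_width: 0.666
```

```bash
python3 -c "
from p import *
plan(.5357,.0033,.165,85.9)
f=grab_frame('scene'); save(f,'s23.png',(320,200,440,300),6.5)"
```

```text
t 35.58 pos [ 0.4242 -0.1164  0.1608] yaw -94.12 w 0.666 F [ 0.3 -1.2 -0.3] tilt 0.255 q6 1.21
turn rz deg -0.02 shares -0.005
shift shares [-3.184 -2.567 -0.105] xy rows>= 5 per-row [-0.637 -0.513 -0.021] z rows 0.1
```

View pics/s23.png

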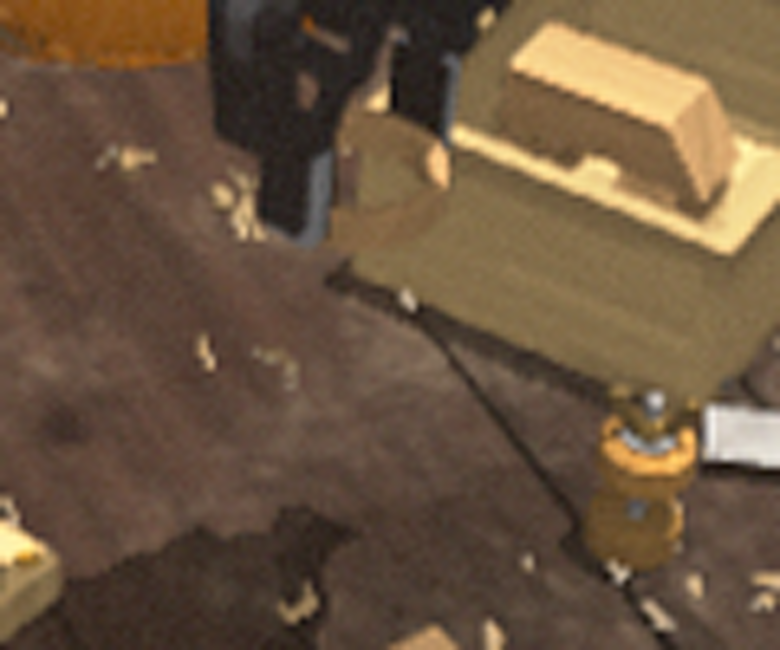

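Low ring is held flat between the pads. Carry to the bore.

Request:
carry_out(moves=[[[0, 0, 0, -0.25, -0.2, -0.1, -1], [0, 0, 0, -0.5, -0.4, 0, -1], [0, 0, 0, -0.65, -0.52, 0, -1], [0, 0, 0, -0.65, -0.52, 0, -1], [0, 0, 0, -0.55, -0.45, 0, -1], [0, 0, 0, -0.35, -0.29, 0, -1], [0, 0, 0, -0.2, -0.16, 0, -1], [0, 0, 0, -0.03, -0.03, 0, -1]]])

```text
time: 36.3
tool_pos: [0.5342, 0.0048, 0.1602]
tool_rot: [-0.001, -0.682, 0.731, 0.001]
contact_force: [-0.8, -0.0, -1.2]
gripper_width: 0.661
```

Request:
carry_out(moves=[[[0, 0, 0, 0, 0, 0, -1], [0, 0, 0, 0, 0, 0, -1], [0, 0, 0, 0, 0, 0, -1]]])

```text
time: 36.55
tool_pos: [0.5339, 0.0028, 0.162]
tool_rot: [-0.0, -0.681, 0.733, 0.0]
contact_force: [0.3, 0.6, -0.1]
gripper_width: 0.664
```

```bash
python3 -c "
from p import *
plan(.5357,.0033,.09,85.9)
f=grab_frame('scene'); save(f,'s24.png',(230,200,350,300),6.5)"
```

```text
t 36.55 pos [0.5339 0.0028 0.162 ] yaw -94.20 w 0.664 F [ 0.3  0.6 -0.1] tilt 0.051 q6 1.51
turn rz deg -0.10 shares -0.020
shift shares [-0.016 -0.044  1.801] xy rows>= 1 per-row [-0.016 -0.044  1.801] z rows 1.8
```

View pics/s24.png

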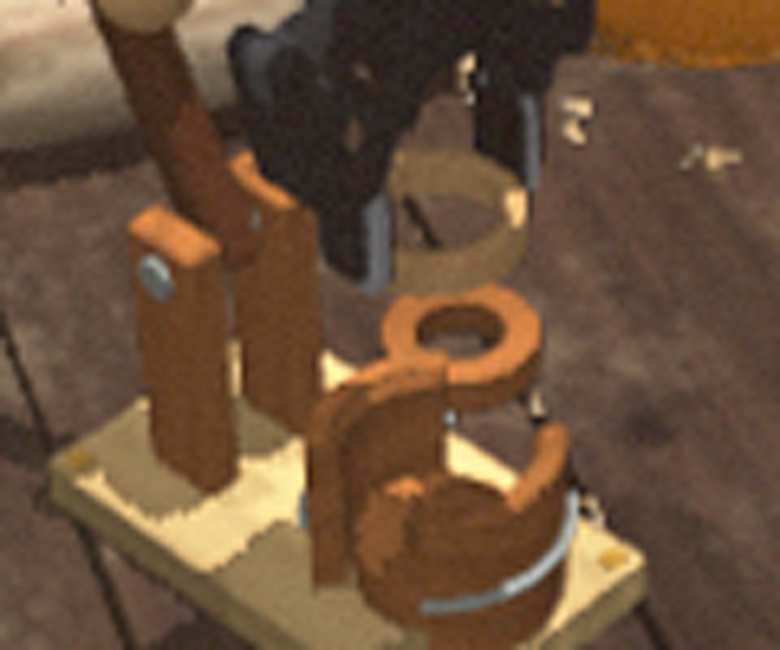

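Request:
carry_out(moves=[[[0, 0, 0, -0.01, -0.04, 0.2, -1], [0, 0, 0, 0, 0, 0.4, -1], [0, 0, 0, 0, 0, 0.4, -1], [0, 0, 0, 0, 0, 0.4, -1], [0, 0, 0, 0, 0, 0.25, -1], [0, 0, 0, 0, 0, 0.1, -1], [0, 0, 0, 0, 0, 0, -1], [0, 0, 0, 0, 0, 0, -1]]])

```text
time: 37.27
tool_pos: [0.5366, 0.0037, 0.0929]
tool_rot: [0.0, -0.681, 0.732, -0.0]
contact_force: [-0.7, -0.6, 0.5]
gripper_width: 0.663
```

Request:
carry_out(moves=[[[0, 0, 0, 0, 0, 0, -1], [0, 0, 0, 0, 0, 0, -1]]])

```text
time: 37.43
tool_pos: [0.5372, 0.0037, 0.0937]
tool_rot: [0.001, -0.681, 0.732, -0.001]
contact_force: [-0.1, -0.2, 0.5]
gripper_width: 0.659
```

```bash
python3 -c "
from p import *
plan(.5357,.0033,.038,85.9)
f=grab_frame('top'); save(f,'t25.png',(270,225,320,260),16)"
```

```text
t 37.43 pos [0.5372 0.0037 0.0937] yaw -94.13 w 0.659 F [-0.1 -0.2  0.5] tilt 0.125 q6 1.51
turn rz deg -0.03 shares -0.006
shift shares [0.014 0.036 1.394] xy rows>= 1 per-row [0.014 0.036 1.394] z rows 1.39
```

View pics/t25.png

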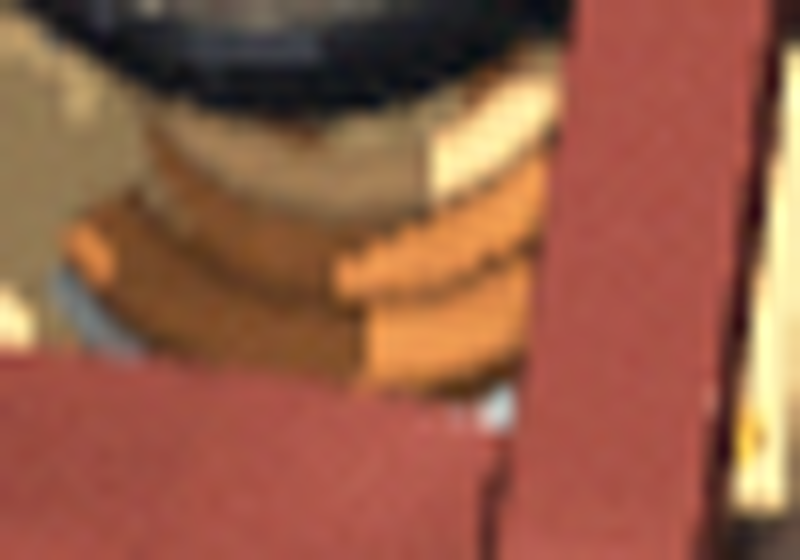

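Request:
carry_out(moves=[[[0, 0, 0, 0, 0.03, 0.15, -1], [0, 0, 0, 0, 0, 0.15, -1], [0, 0, 0, 0, 0, 0.1, -1], [0, 0, 0, 0, 0, 0, -1], [0, 0, 0, 0, 0, 0, -1]]])

```text
time: 37.9
tool_pos: [0.5346, 0.0041, 0.0757]
tool_rot: [-0.0, -0.681, 0.732, 0.001]
contact_force: [-0.2, -0.1, -0.3]
gripper_width: 0.667
```

Request:
carry_out(moves=[[[0, 0, 0, 0, 0, 0.12, -1], [0, 0, 0, 0, 0, 0.1, -1], [0, 0, 0, 0, 0, 0, -1]]])

```text
time: 38.15
tool_pos: [0.5347, 0.0041, 0.067]
tool_rot: [-0.0, -0.681, 0.732, 0.0]
contact_force: [-0.8, 0.7, -0.2]
gripper_width: 0.661
```

Request:
carry_out(moves=[[[0, 0, 0, 0, 0, 0.12, -1], [0, 0, 0, 0, 0, 0.12, -1], [0, 0, 0, 0, 0, 0.12, -1], [0, 0, 0, 0, 0, 0, -1], [0, 0, 0, 0, 0, 0, -1]]])

```text
time: 38.57
tool_pos: [0.5345, 0.0039, 0.0524]
tool_rot: [-0.001, -0.681, 0.732, 0.0]
contact_force: [-0.9, 1.8, -0.8]
gripper_width: 0.667
```

Request:
carry_out(moves=[[[0, 0, 0, 0, 0, 0.1, -1], [0, 0, 0, 0, 0, 0.1, -1], [0, 0, 0, 0, 0, 0.1, -1], [0, 0, 0, 0, 0, 0, -1], [0, 0, 0, 0, 0, 0, -1]]])

```text
time: 38.98
tool_pos: [0.5347, 0.004, 0.0405]
tool_rot: [-0.0, -0.681, 0.732, 0.0]
contact_force: [-2.0, 2.1, -1.8]
gripper_width: 0.661
```

Request:
carry_out(moves=[[[0, 0, 0, 0, 0, 0.04, -1], [0, 0, 0, 0, 0, 0, -1], [0, 0, 0, 0, 0, 0, -1]]])

```text
time: 39.23
tool_pos: [0.5349, 0.0041, 0.0395]
tool_rot: [-0.0, -0.681, 0.732, 0.0]
contact_force: [-2.4, 3.0, -1.0]
gripper_width: 0.661
```

Request:
carry_out(moves=[[[0, 0, 0, 0, 0, 0, 1], [0, 0, 0, 0, 0, 0, 1], [0, 0, 0, 0, 0, 0, 1], [0, 0, 0, 0, 0, -0.2, 1], [0, 0, 0, 0, 0, -0.4, 1], [0, 0, 0, 0, 0, -0.6, 1], [0, 0, 0, 0, 0, -0.7, 1], [0, 0, 0, 0, 0, -0.7, 1]]])

```text
time: 39.9
tool_pos: [0.5351, 0.0037, 0.1453]
tool_rot: [-0.0, -0.681, 0.732, -0.0]
contact_force: [1.1, -0.7, 0.0]
gripper_width: 0.998
```

Request:
carry_out(moves=[[[0, 0, 0, -0.2, 0.2, -0.4, 1], [0, 0, 0, -0.4, 0.5, -0.2, 1], [0, 0, 0, -0.5, 0.6, 0, 1], [0, 0, 0, -0.5, 0.6, 0, 1], [0, 0, 0, -0.4, 0.5, 0, 1], [0, 0, 0, -0.3, 0.3, 0, 1], [0, 0, 0, -0.1, 0.1, 0, 1], [0, 0, 0, 0, 0, 0, 1]]])

```text
time: 40.57
tool_pos: [0.4302, 0.1083, 0.1685]
tool_rot: [0.001, -0.682, 0.732, -0.001]
contact_force: [0.5, -0.8, 0.6]
gripper_width: 0.999
```

```bash
python3 -c "
from p import *
from m import *
f=grab_frame('top'); save(f,'t26.png',(230,130,430,300),4);P=pts(f)
hsv=cv2.cvtColor(f['frame'],cv2.COLOR_RGB2HSV)
m=(P[...,2]>.009)&(P[...,2]<.022)&(P[...,0]>.5)&(P[...,0]<.72)&(P[...,1]<-.05)&(P[...,1]>-.24)
m=cv2.morphologyEx(m.astype(np.uint8),cv2.MORPH_OPEN,np.ones((3,3)))
n,l,st,ce=cv2.connectedComponentsWithStats(m)
for i in range(1,n):
  if st[i,4]>100: print(st[i],ce[i],onz(f,*ce[i],.016))
f=grab_frame('scene'); save(f,'s26.png',(230,200,430,370),4)"
```

```text
[331 178  30  29 449] [345.36080178 191.53452116] [ 0.61457825 -0.09968561  0.016     ]
```

View pics/t26.png

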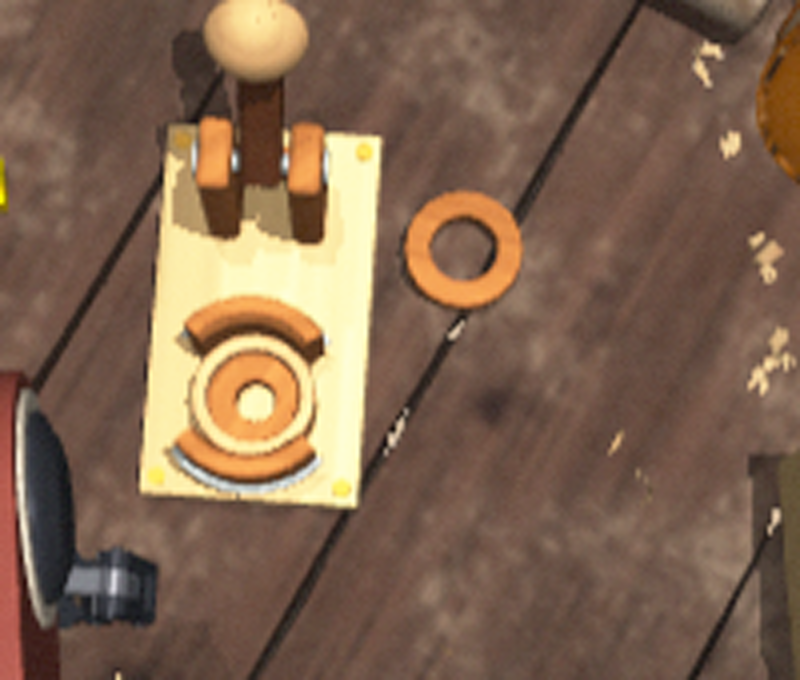

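View pics/s26.png

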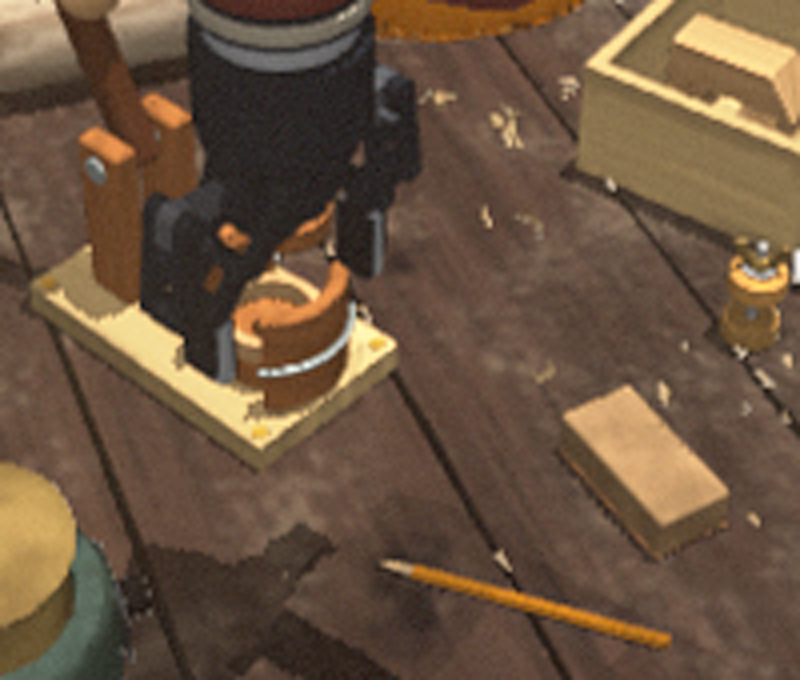

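Request:
carry_out(moves=[[[0, 0, -0.5, 0, 0, 0, 1], [0, 0, -1, 0, 0, 0, 1], [0, 0, -1, 0, 0, 0, 1], [0, 0, -1, 0, 0, 0, 1], [0, 0, -1, 0, 0, 0, 1], [0, 0, -1, 0, 0, 0, 1], [0, 0, -1, 0, 0, 0, 1], [0, 0, -1, 0, 0, 0, 1]]])

```text
time: 41.33
tool_pos: [0.4313, 0.1068, 0.1679]
tool_rot: [0.0, 0.881, -0.473, 0.0]
contact_force: [0.2, -0.8, -0.3]
gripper_width: 0.998
```

Request:
carry_out(moves=[[[0, 0, -1, 0, 0, 0, 1], [0, 0, -1, 0, 0, 0, 1], [0, 0, -1, 0, 0, 0, 1], [0, 0, -1, 0, 0, 0, 1], [0, 0, -1, 0, 0, 0, 1], [0, 0, -1, 0, 0, 0, 1], [0, 0, -1, 0, 0, 0, 1], [0, 0, -0.5, 0, 0, 0, 1]]])

```text
time: 42.0
tool_pos: [0.4314, 0.1068, 0.1679]
tool_rot: [0.0, 0.986, -0.165, 0.0]
contact_force: [-0.2, 0.0, 0.1]
gripper_width: 0.998
```

```bash
python3 -c "
from p import *
from m import *
f=grab_frame('top');P=pts(f); print(ring(f,P,(.6145,-.0997),.016)); print(ring(f,P,(.534,.005),.052))
plan(.6162,-.1016,.17)"
```

```text
(array([ 0.61273368, -0.10165915]), np.float64(0.028866554188445654), np.float64(0.014994798833879441), [(array([ 0.61242377, -0.10173854]), np.float64(0.017435694916731748))])
(array([0.53416071, 0.0027711 ]), np.float64(0.028585198134924567), np.float64(0.050204245346391896), [(array([0.53284138, 0.00270586]), np.float64(0.023449210845565775))])
t 42.05 pos [0.4313 0.1068 0.1679] yaw -19.02 w 1.002 F [ 1.  -0.3  0.3] tilt 0.025 q6 0.41
shift shares [ 6.067  3.419 -0.053] xy rows>= 8 per-row [ 0.758  0.427 -0.007] z rows 0.05
```

Request:
carry_out(moves=[[[0, 0, 0, 0.2, 0.37, 0, 1], [0, 0, 0, 0.4, 0.76, 0, 1], [0, 0, 0, 0.43, 0.8, 0, 1], [0, 0, 0, 0.43, 0.8, 0, 1], [0, 0, 0, 0.4, 0.74, 0, 1], [0, 0, 0, 0.37, 0.7, 0, 1], [0, 0, 0, 0.5, 0, 0, 1], [0, 0, 0, 0.7, -0.14, 0, 1]]])

```text
time: 42.72
tool_pos: [0.5072, -0.0929, 0.1677]
tool_rot: [0.0, 0.986, -0.169, -0.0]
contact_force: [-0.1, -0.4, 0.4]
gripper_width: 1.004
```

Request:
carry_out(moves=[[[0, 0, 0, 0.7, -0.14, 0, 1], [0, 0, 0, 0.7, -0.14, 0, 1], [0, 0, 0, 0.6, -0.14, 0.1, 1], [0, 0, 0, 0.4, -0.1, 0.3, 1], [0, 0, 0, 0.2, -0.04, 0.4, 1], [0, 0, 0, 0, 0, 0.3, 1], [0, 0, 0, 0, 0, 0.2, 1], [0, 0, 0, 0, 0, 0, 1]]])

```text
time: 43.38
tool_pos: [0.6106, -0.1025, 0.1125]
tool_rot: [-0.0, 0.986, -0.167, -0.003]
contact_force: [-1.0, 0.3, -0.4]
gripper_width: 1.0
```

Request:
carry_out(moves=[[[0, 0, 0, 0, 0, 0, 1], [0, 0, 0, 0, 0, 0, 1], [0, 0, 0, 0, 0, 0, 1]]])

```text
time: 43.63
tool_pos: [0.6131, -0.1026, 0.1171]
tool_rot: [0.0, 0.986, -0.166, 0.001]
contact_force: [-0.5, -0.1, 0.2]
gripper_width: 1.004
```

```bash
python3 -c "
from p import *
plan(.614,-.103,.001)
f=grab_frame('scene'); save(f,'s27.png',(230,180,380,300),5)"
```

```text
t 43.63 pos [ 0.6131 -0.1026  0.1171] yaw -19.14 w 1.004 F [-0.5 -0.1  0.2] tilt 0.124 q6 0.05
shift shares [2.400e-02 1.000e-03 2.903e+00] xy rows>= 1 per-row [2.400e-02 1.000e-03 2.903e+00] z rows 2.9
```

View pics/s27.png

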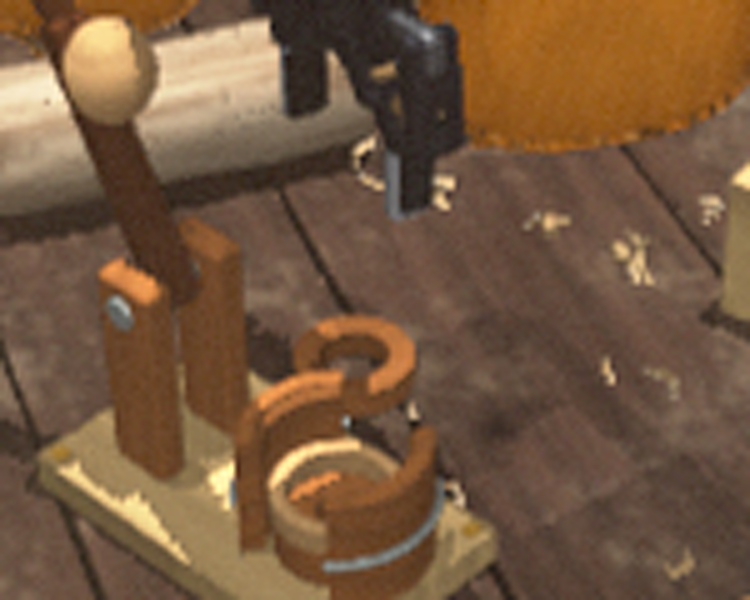

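Request:
carry_out(moves=[[[0, 0, 0, 0.02, 0, 0.3, 1], [0, 0, 0, 0, 0, 0.5, 1], [0, 0, 0, 0, 0, 0.5, 1], [0, 0, 0, 0, 0, 0.5, 1], [0, 0, 0, 0, 0, 0.4, 1], [0, 0, 0, 0, 0, 0.3, 1], [0, 0, 0, 0, 0, 0.2, 1], [0, 0, 0, 0, 0, 0.1, 1]]])

```text
time: 44.35
tool_pos: [0.6128, -0.1024, 0.0022]
tool_rot: [-0.0, 0.986, -0.166, -0.001]
contact_force: [-0.1, 0.5, 0.2]
gripper_width: 0.999
```

Request:
carry_out(moves=[[[0, 0, 0, 0, 0, 0, 1], [0, 0, 0, 0, 0, 0, 1], [0, 0, 0, 0, 0, 0, 1]]])

```text
time: 44.6
tool_pos: [0.6145, -0.1029, 0.005]
tool_rot: [0.0, 0.986, -0.166, 0.001]
contact_force: [0.4, -0.1, -0.5]
gripper_width: 1.002
```

```bash
python3 -c "
from p import *
plan(.614,-.103,.0)
f=grab_frame('top'); save(f,'t28.png',(300,150,400,230),8)
f=grab_frame('scene'); save(f,'s28.png',(250,200,350,280),8)"
```

```text
t 44.60 pos [ 0.6145 -0.1029  0.005 ] yaw -19.13 w 1.002 F [ 0.4 -0.1 -0.5] tilt 0.128 q6 0.05
shift shares [-0.011  0.005  0.125] xy rows>= 1 per-row [-0.011  0.005  0.125] z rows 0.12
```

View pics/s28.png

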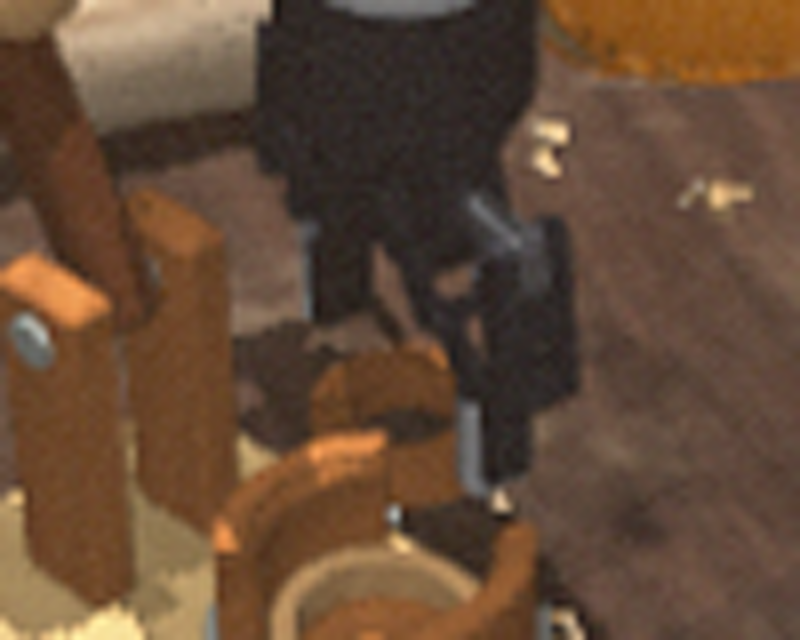

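Straddling correctly; lower a touch, grip and lift.

Request:
carry_out(moves=[[[0, 0, 0, 0, 0, 0.1, 1], [0, 0, 0, 0, 0, 0, 1], [0, 0, 0, 0, 0, 0, -1], [0, 0, 0, 0, 0, 0, -1], [0, 0, 0, 0, 0, 0, -1], [0, 0, 0, 0, 0, 0, -1], [0, 0, 0, 0, 0, 0, -1]]])

```text
time: 45.28
tool_pos: [0.614, -0.1028, 0.0002]
tool_rot: [0.0, 0.986, -0.166, 0.001]
contact_force: [0.1, -1.2, 2.8]
gripper_width: 0.664
```

Request:
carry_out(moves=[[[0, 0, 0, 0, 0, -0.1, -1], [0, 0, 0, 0, 0, -0.3, -1], [0, 0, 0, 0, 0, -0.5, -1], [0, 0, 0, 0, 0, -0.6, -1], [0, 0, 0, 0, 0, -0.6, -1], [0, 0, 0, 0, 0, -0.6, -1], [0, 0, 0, 0, 0, -0.6, -1], [0, 0, 0, 0, 0, -0.5, -1]]])

```text
time: 45.95
tool_pos: [0.6138, -0.1027, 0.1546]
tool_rot: [0.0, 0.986, -0.166, 0.001]
contact_force: [0.1, -0.5, 0.5]
gripper_width: 0.661
```

Request:
carry_out(moves=[[[0, 0, 0, 0, 0, -0.2, -1], [0, 0, 0, 0, 0, 0, -1]]])

```text
time: 46.12
tool_pos: [0.6151, -0.1031, 0.1634]
tool_rot: [0.0, 0.986, -0.166, 0.003]
contact_force: [-0.5, 0.2, -0.6]
gripper_width: 0.661
```

```bash
python3 -c "
from p import *
plan(.535,-.09,.165,85.9)
f=grab_frame('scene'); save(f,'s29.png',(230,150,380,270),5)"
```

```text
t 46.12 pos [ 0.6151 -0.1031  0.1634] yaw -19.13 w 0.661 F [-0.5  0.2 -0.6] tilt 0.333 q6 0.05
turn rz deg 74.97 shares 14.994
shift shares [-0.183  2.02  -0.04 ] xy rows>= 3 per-row [-0.061  0.673 -0.013] z rows 0.04
```

View pics/s29.png

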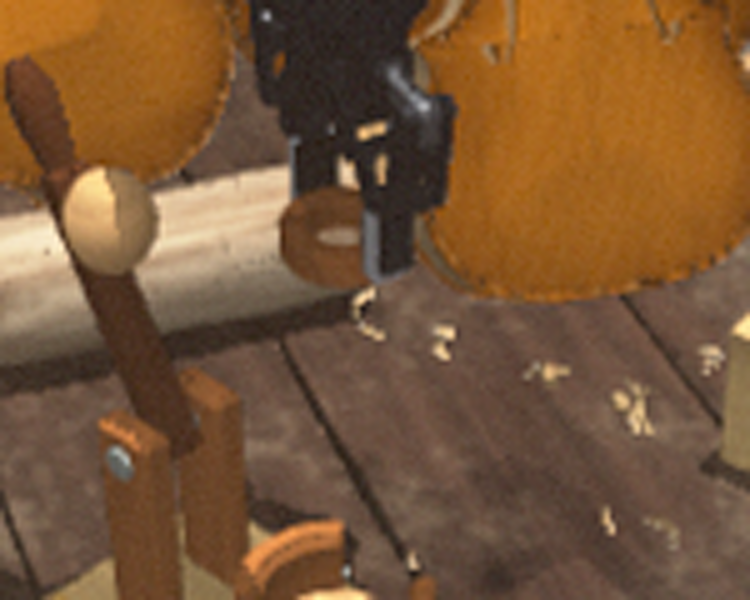

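Request:
carry_out(moves=[[[0, 0, 0.5, 0, 0, 0, -1], [0, 0, 1, 0, 0, 0, -1], [0, 0, 1, 0, 0, 0, -1], [0, 0, 1, 0, 0, 0, -1], [0, 0, 1, 0, 0, 0, -1], [0, 0, 1, 0, 0, 0, -1], [0, 0, 1, 0, 0, 0, -1], [0, 0, 1, 0, 0, 0, -1]]])

```text
time: 46.83
tool_pos: [0.612, -0.1022, 0.1568]
tool_rot: [0.0, 0.879, -0.476, -0.002]
contact_force: [0.2, -0.4, 0.5]
gripper_width: 0.662
```

Request:
carry_out(moves=[[[0, 0, 1, 0, 0, 0, -1], [0, 0, 1, 0, 0, 0, -1], [0, 0, 1, 0, 0, 0, -1], [0, 0, 1, 0, 0, 0, -1], [0, 0, 1, 0, 0, 0, -1], [0, 0, 1, 0, 0, 0, -1], [0, 0, 1, 0, 0, 0, -1], [0, 0, 0.5, 0, 0, 0, -1]]])

```text
time: 47.5
tool_pos: [0.612, -0.1023, 0.1568]
tool_rot: [-0.001, -0.68, 0.733, 0.002]
contact_force: [0.4, -0.4, -1.1]
gripper_width: 0.665
```

Request:
carry_out(moves=[[[0, 0, 0, 0, 0.3, 0, -1], [0, 0, 0, -0.02, 0.5, 0, -1], [0, 0, 0, -0.08, 0.6, 0, -1], [0, 0, 0, -0.08, 0.5, 0, -1], [0, 0, 0, -0.1, 0.2, 0, -1], [0, 0, 0, 0, 0, 0, -1]]])

```text
time: 48.0
tool_pos: [0.5283, -0.0844, 0.1575]
tool_rot: [-0.001, -0.681, 0.732, 0.002]
contact_force: [0.6, 1.4, -0.5]
gripper_width: 0.667
```

```bash
python3 -c "
from p import *
plan(.5352,.0037,.165,85.9)
f=grab_frame('scene'); save(f,'s30.png',(250,170,400,290),5)"
```

```text
t 48.00 pos [ 0.5283 -0.0844  0.1575] yaw -94.12 w 0.667 F [ 0.6  1.4 -0.5] tilt 0.210 q6 1.34
turn rz deg -0.02 shares -0.004
shift shares [-2.21  -0.014 -0.186] xy rows>= 3 per-row [-0.737 -0.005 -0.062] z rows 0.19
```

View pics/s30.png

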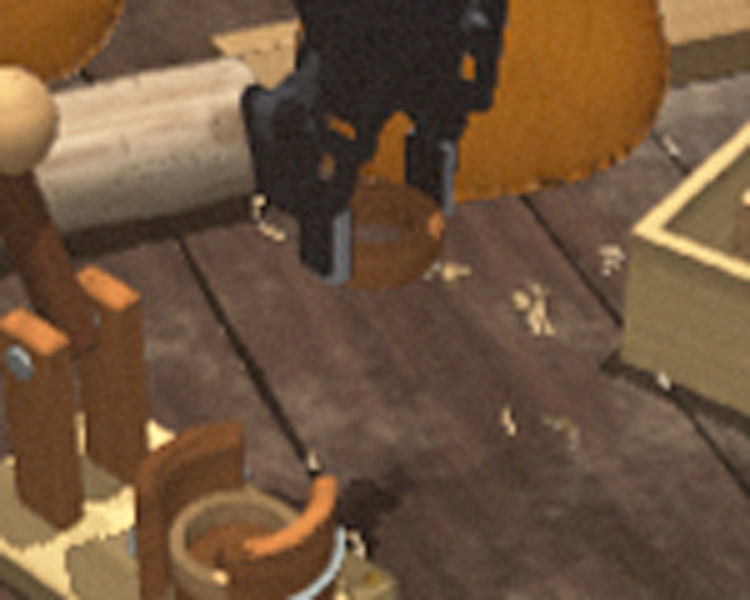

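Request:
carry_out(moves=[[[0, 0, 0, -0.2, 0, 0, -1], [0, 0, 0, -0.4, 0, 0, -1], [0, 0, 0, -0.5, 0, 0, -1], [0, 0, 0, -0.5, 0, 0, -1], [0, 0, 0, -0.35, 0, 0, -1], [0, 0, 0, -0.2, 0, 0, -1], [0, 0, 0, -0.05, 0, 0, -1], [0, 0, 0, 0, 0, 0, -1]]])

```text
time: 48.72
tool_pos: [0.5373, 0.0027, 0.1596]
tool_rot: [-0.0, -0.682, 0.732, -0.0]
contact_force: [0.3, -0.2, 0.4]
gripper_width: 0.663
```

Request:
carry_out(moves=[[[0, 0, 0, 0, 0, 0.1, -1], [0, 0, 0, 0, 0, 0.2, -1], [0, 0, 0, 0, 0, 0.3, -1], [0, 0, 0, 0, 0, 0.3, -1], [0, 0, 0, 0, 0, 0.2, -1], [0, 0, 0, 0, 0, 0.1, -1], [0, 0, 0, 0, 0, 0, -1], [0, 0, 0, 0, 0, 0, -1]]])

```text
time: 49.38
tool_pos: [0.5367, 0.0023, 0.1113]
tool_rot: [-0.0, -0.681, 0.732, 0.0]
contact_force: [-0.3, 0.2, -0.9]
gripper_width: 0.661
```

Request:
carry_out(moves=[[[0, 0, 0, 0, 0, 0, -1], [0, 0, 0, 0, 0, 0, -1], [0, 0, 0, 0, 0, 0, -1]]])

```text
time: 49.63
tool_pos: [0.5373, 0.0023, 0.1125]
tool_rot: [0.0, -0.681, 0.732, -0.001]
contact_force: [-0.5, 0.1, -0.1]
gripper_width: 0.666
```

```bash
python3 -c "
from p import *
plan(.5352,.0037,.093,85.9)
f=grab_frame('top'); save(f,'t31.png',(270,225,320,260),16)"
```

```text
t 49.63 pos [0.5373 0.0023 0.1125] yaw -94.13 w 0.666 F [-0.5  0.1 -0.1] tilt 0.078 q6 1.51
turn rz deg -0.03 shares -0.005
shift shares [-0.031  0.056  0.486] xy rows>= 1 per-row [-0.031  0.056  0.486] z rows 0.49
```

Request:
carry_out(moves=[[[0, 0, 0, -0.03, 0.05, 0.1, -1], [0, 0, 0, 0, 0, 0.2, -1], [0, 0, 0, 0, 0, 0.15, -1], [0, 0, 0, 0, 0, 0, -1], [0, 0, 0, 0, 0, 0, -1], [0, 0, 0, 0, 0, 0, -1]]])

```text
time: 50.18
tool_pos: [0.5349, 0.0037, 0.0935]
tool_rot: [-0.0, -0.681, 0.732, 0.0]
contact_force: [0.1, 0.6, -0.1]
gripper_width: 0.666
```

```bash
python3 -c "
from p import *
plan(.5352,.0037,.053,85.9)
f=grab_frame('top'); save(f,'t32.png',(270,225,320,260),16)"
```

```text
t 50.18 pos [0.5349 0.0037 0.0935] yaw -94.13 w 0.666 F [ 0.1  0.6 -0.1] tilt 0.023 q6 1.51
turn rz deg -0.03 shares -0.006
shift shares [-1.000e-03 -9.000e-03  1.012e+00] xy rows>= 1 per-row [-1.000e-03 -9.000e-03  1.012e+00] z rows 1.01
```

View pics/t32.png

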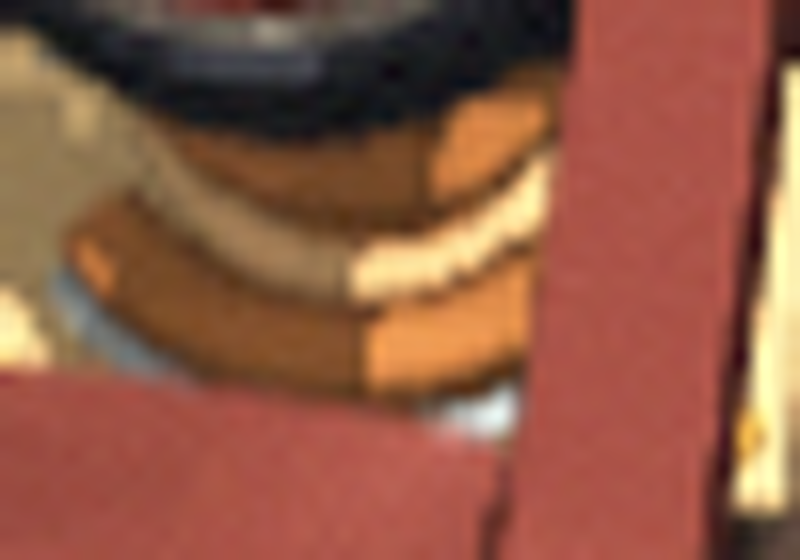

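Request:
carry_out(moves=[[[0, 0, 0, 0, 0.03, 0.1, -1], [0, 0, 0, 0, 0, 0.1, -1], [0, 0, 0, 0, 0, 0.1, -1], [0, 0, 0, 0, 0, 0, -1]]])

```text
time: 50.57
tool_pos: [0.5329, 0.0039, 0.0804]
tool_rot: [-0.001, -0.681, 0.732, 0.001]
contact_force: [-1.0, 0.3, -0.8]
gripper_width: 0.664
```

Request:
carry_out(moves=[[[0, 0, 0, 0, 0, 0.1, -1], [0, 0, 0, 0, 0, 0.1, -1], [0, 0, 0, 0, 0, 0, -1]]])

```text
time: 50.82
tool_pos: [0.534, 0.0039, 0.0749]
tool_rot: [-0.0, -0.681, 0.732, 0.0]
contact_force: [-4.5, 1.8, 6.6]
gripper_width: 0.665
```

Request:
carry_out(moves=[[[0, 0, 0, 0, 0, 0.1, -1], [0, 0, 0, 0, 0, 0.1, -1], [0, 0, 0, 0, 0, 0, -1]]])

```text
time: 51.07
tool_pos: [0.533, 0.0041, 0.0645]
tool_rot: [-0.0, -0.681, 0.732, 0.001]
contact_force: [-0.7, 1.6, -0.7]
gripper_width: 0.666
```

Request:
carry_out(moves=[[[0, 0, 0, 0, 0, 0.1, -1], [0, 0, 0, 0, 0, 0.1, -1], [0, 0, 0, 0, 0, 0.05, -1], [0, 0, 0, 0, 0, 0, -1], [0, 0, 0, 0, 0, 0, -1]]])

```text
time: 51.48
tool_pos: [0.5331, 0.0041, 0.0548]
tool_rot: [-0.0, -0.681, 0.732, 0.001]
contact_force: [-1.4, 4.5, -0.6]
gripper_width: 0.666
```

```bash
python3 -c "
from p import *
plan(.5352,.0037,.0525,85.9)"
```

```text
t 51.48 pos [0.5331 0.0041 0.0548] yaw -94.13 w 0.666 F [-1.4  4.5 -0.6] tilt 0.101 q6 1.51
turn rz deg -0.03 shares -0.006
shift shares [ 0.006 -0.054  0.058] xy rows>= 1 per-row [ 0.006 -0.054  0.058] z rows 0.06
```

Request:
carry_out(moves=[[[0, 0, 0, 0, 0, 0.05, -1], [0, 0, 0, 0, 0, 0, -1], [0, 0, 0, 0, 0, 0, 1], [0, 0, 0, 0, 0, 0, 1], [0, 0, 0, 0, 0, 0, 1], [0, 0, 0, 0, 0, -0.2, 1], [0, 0, 0, 0, 0, -0.4, 1], [0, 0, 0, 0, 0, -0.6, 1]]])

```text
time: 52.15
tool_pos: [0.5323, 0.0036, 0.1007]
tool_rot: [-0.001, -0.681, 0.732, 0.001]
contact_force: [0.2, -0.0, 0.3]
gripper_width: 0.998
```

Request:
carry_out(moves=[[[0, 0, 0, 0, 0, -0.6, 1], [0, 0, 0, -0.2, 0.2, -0.5, 1], [0, 0, 0, -0.4, 0.5, -0.4, 1], [0, 0, 0, -0.5, 0.6, -0.2, 1], [0, 0, 0, -0.5, 0.6, 0, 1], [0, 0, 0, -0.4, 0.5, 0, 1], [0, 0, 0, -0.3, 0.3, 0, 1], [0, 0, 0, 0, 0, 0, 1]]])

```text
time: 52.82
tool_pos: [0.4314, 0.1049, 0.1706]
tool_rot: [0.001, -0.682, 0.731, -0.0]
contact_force: [0.1, -1.2, -0.2]
gripper_width: 1.003
```

```bash
python3 -c "
from p import *
from m import *
plan(.5352,.0037,.0525,85.9)
f=grab_frame('top'); save(f,'t33.png',(240,80,360,270),4);P=pts(f); print(ring(f,P,(.534,.005),.068))
m=(np.linalg.norm(P[...,:2]-np.array([.533,.003]),axis=-1)<.027)&(P[...,2]>.06)&(P[...,2]<.075)
X=P[m]; A=np.c_[X[:,:2]-[.533,.003],np.ones(len(X))]; print('plane',np.linalg.lstsq(A,X[:,2],rcond=None)[0],len(X))
f=grab_frame('scene'); save(f,'s33.png',(200,120,350,320),3)"
```

```text
t 52.82 pos [0.4314 0.1049 0.1706] yaw -93.97 w 1.003 F [ 0.1 -1.2 -0.2] tilt 0.099 q6 1.71
turn rz deg 0.13 shares 0.026
shift shares [ 2.337 -2.769  2.952] xy rows>= 4 per-row [ 0.584 -0.692  0.738] z rows 2.95
(array([0.53389324, 0.00288577]), np.float64(0.0295565124184008), np.float64(0.06705853730201283), [(array([0.53237023, 0.00276224]), np.float64(0.017650755983984856))])
plane [ 0.00864278 -0.01026653  0.0671578 ] 385
```

View pics/t33.png

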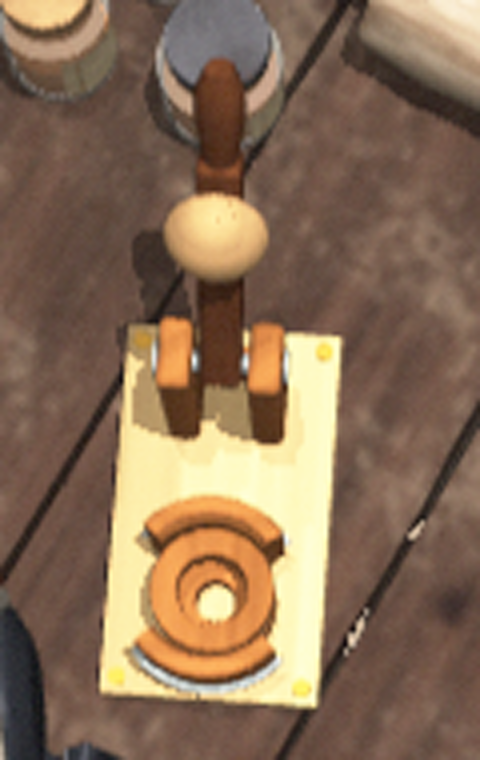

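View pics/s33.png

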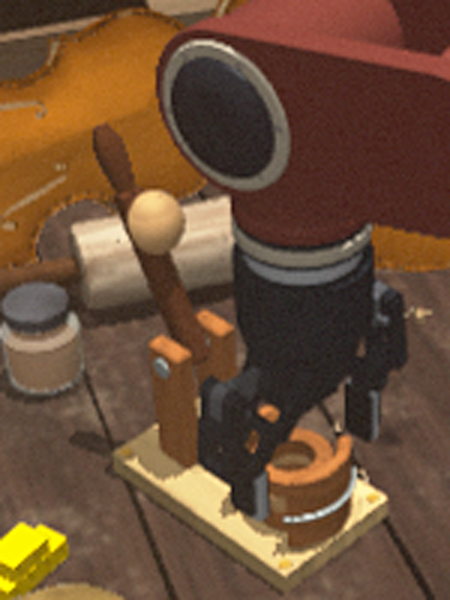

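```bash
python3 -c "
from p import *
for n in ('top','scene'):
  f=grab_frame(n);P=pts(f)
  m=(P[...,2]>.19)&(P[...,2]<.30)&(P[...,0]>.6)&(P[...,0]<.8)&(abs(P[...,1]+.01)<.05)
  m=cv2.morphologyEx(m.astype(np.uint8),cv2.MORPH_OPEN,np.ones((3,3)))
  X=P[m>0]
  u=np.array([.9974,-.0715]); v=np.array([.0715,.9974])
  q=X[:,:2]-np.array([.6347,-.0036]); h=q@u; l=q@v
  for z0 in np.arange(.19,.28,.01):
    s=(X[:,2]>=z0)&(X[:,2]<z0+.01)
    if s.sum()>3: print(n,z0.round(2),s.sum(),'h',np.percentile(h[s],[5,50,95]).round(4),'l',np.percentile(l[s],[5,50,95]).round(4),'theta',np.degrees(np.arctan2(z0+.005-.111,-np.median(h[s]))).round(1))
"
```

```text
top 0.2 39 h [0.0101 0.0129 0.024 ] l [-0.0182 -0.0004  0.0209] theta 97.8
top 0.21 188 h [0.0113 0.0204 0.0484] l [-0.0182 -0.0006  0.0206] theta 101.1
top 0.22 323 h [0.0176 0.0303 0.0541] l [-0.0121  0.0012  0.015 ] theta 104.9
top 0.23 56 h [0.0282 0.0555 0.0608] l [-0.0063  0.0015  0.0086] theta 114.1
top 0.24 53 h [0.0569 0.061  0.0661] l [-0.008   0.0014  0.0117] theta 114.5
top 0.25 76 h [0.0607 0.0652 0.0753] l [-0.0081 -0.0004  0.0099] theta 114.4
top 0.26 90 h [0.0664 0.0727 0.0811] l [-0.0051  0.0012  0.0079] theta 115.3
scene 0.19 35 h [0.0124 0.0169 0.0482] l [-0.0035  0.0113  0.0208] theta 101.4
scene 0.2 83 h [0.011  0.0168 0.0507] l [-0.0082  0.0137  0.025 ] theta 100.1
scene 0.21 128 h [0.0125 0.0201 0.0571] l [-0.0067  0.0127  0.0236] theta 100.9
scene 0.22 164 h [0.018  0.0321 0.0588] l [-0.0078  0.0072  0.0181] theta 105.7
scene 0.23 43 h [0.0541 0.0594 0.0687] l [-0.0023  0.0078  0.013 ] theta 115.6
scene 0.24 56 h [0.0592 0.0634 0.0738] l [-0.0001  0.0088  0.0141] theta 115.3
scene 0.25 56 h [0.0623 0.0686 0.0782] l [-0.0032  0.0074  0.013 ] theta 115.5
scene 0.26 31 h [0.0686 0.0745 0.0793] l [-0.0005  0.0058  0.0109] theta 115.8
```

Request:
carry_out(moves=[[[0, 0, 0, 0, 0, -0.3, 1], [0, 0, 0, 0, 0, -0.7, 0.5], [0, 0, 0, 0, 0, -0.8, 0.2], [0, 0, 0, 0, 0, -0.8, 0.2], [0, 0, 0, 0, 0, -0.7, 0.2], [0, 0, 0, 0, 0, -0.5, 0.2], [0, 0, 0, 0, 0, -0.2, 0.2], [0, 0, 0, 0, 0, 0, 0.2]]])

```text
time: 53.68
tool_pos: [0.434, 0.1028, 0.333]
tool_rot: [0.002, -0.681, 0.732, -0.002]
contact_force: [-0.5, 0.0, 0.0]
gripper_width: 0.598
```

```bash
python3 -c "
from p import *
plan(.7045,-.0086,.33,85.9)"
```

```text
t 53.68 pos [0.434  0.1028 0.333 ] yaw -94.19 w 0.598 F [-0.5  0.   0. ] tilt 0.289 q6 1.71
turn rz deg -0.09 shares -0.018
shift shares [ 2.295 -6.943  0.075] xy rows>= 8 per-row [ 0.287 -0.868  0.009] z rows 0.07
```

Request:
carry_out(moves=[[[0, 0, 0, 0.1, -0.3, 0, 0.2], [0, 0, 0, 0.2, -0.6, 0, 0.2], [0, 0, 0, 0.25, -0.75, 0, 0.2], [0, 0, 0, 0.25, -0.75, 0, 0.2], [0, 0, 0, 0.25, -0.75, 0, 0.2], [0, 0, 0, 0.25, -0.75, 0, 0.2], [0, 0, 0, 0.25, -0.75, 0, 0.2], [0, 0, 0, 0.25, -0.75, 0, 0.2]]])

```text
time: 54.35
tool_pos: [0.6436, 0.0148, 0.3267]
tool_rot: [-0.001, -0.681, 0.732, 0.002]
contact_force: [-0.7, 0.8, 0.3]
gripper_width: 0.602
```

Request:
carry_out(moves=[[[0, 0, 0, 0.2, -0.6, 0, 0.2], [0, 0, 0, 0.15, -0.5, 0, 0.2], [0, 0, 0, 0.1, -0.3, 0, 0.2], [0, 0, 0, 0.04, -0.14, 0, 0.2], [0, 0, 0, 0, 0, 0, 0.2], [0, 0, 0, 0, 0, 0, 0.2], [0, 0, 0, 0, 0, 0, 0.2], [0, 0, 0, 0, 0, 0, 0.2]]])

```text
time: 55.02
tool_pos: [0.7023, -0.0076, 0.3299]
tool_rot: [0.0, -0.681, 0.732, 0.0]
contact_force: [-0.3, 1.1, 0.7]
gripper_width: 0.602
```

```bash
python3 -c "
from p import *
plan(.7045,-.0086,.234,85.9)
f=grab_frame('scene'); save(f,'s34.png',(180,80,330,230),4)
f=grab_frame('top'); save(f,'t34.png',(220,60,370,210),4)"
```

```text
t 55.02 pos [ 0.7023 -0.0076  0.3299] yaw -94.10 w 0.602 F [-0.3  1.1  0.7] tilt 0.002 q6 1.53
turn rz deg -0.00 shares -0.000
shift shares [ 0.02  -0.057  2.398] xy rows>= 1 per-row [ 0.02  -0.057  2.398] z rows 2.4
```

View pics/s34.png

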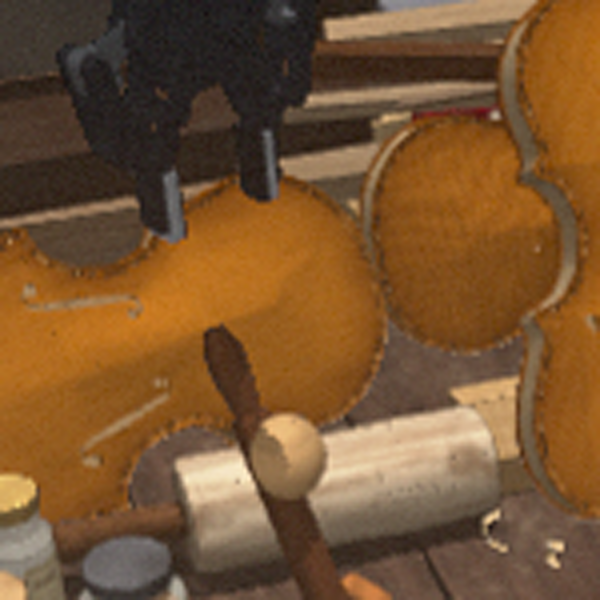

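Request:
carry_out(moves=[[[0, 0, 0, 0.02, -0.05, 0.2, 0.2], [0, 0, 0, 0, 0, 0.4, 0.2], [0, 0, 0, 0, 0, 0.5, 0.2], [0, 0, 0, 0, 0, 0.4, 0.2], [0, 0, 0, 0, 0, 0.3, 0.2], [0, 0, 0, 0, 0, 0.25, 0.2], [0, 0, 0, 0, 0, 0.2, 0.2], [0, 0, 0, 0, 0, 0.1, 0.2]]])

```text
time: 55.78
tool_pos: [0.7045, -0.009, 0.2344]
tool_rot: [-0.0, -0.681, 0.732, 0.0]
contact_force: [-0.0, -0.1, 0.4]
gripper_width: 0.602
```

Request:
carry_out(moves=[[[0, 0, 0, 0, 0, 0, 0.2], [0, 0, 0, 0, 0, 0, 0.2], [0, 0, 0, 0, 0, 0, 0.2]]])

```text
time: 56.03
tool_pos: [0.7054, -0.0091, 0.237]
tool_rot: [0.001, -0.681, 0.732, -0.001]
contact_force: [0.3, 0.2, -0.8]
gripper_width: 0.601
```

```bash
python3 -c "
from p import *
plan(.7045,-.0086,.234,85.9)
f=grab_frame('scene'); save(f,'s35.png',(180,80,330,230),4)"
```

```text
t 56.03 pos [ 0.7054 -0.0091  0.237 ] yaw -94.13 w 0.601 F [ 0.3  0.2 -0.8] tilt 0.117 q6 1.52
turn rz deg -0.03 shares -0.005
shift shares [-0.01   0.024  0.076] xy rows>= 1 per-row [-0.01   0.024  0.076] z rows 0.08
```

View pics/s35.png

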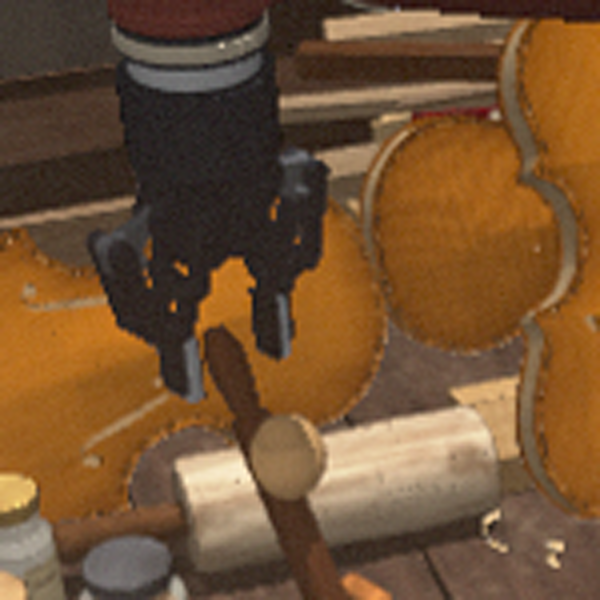

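Request:
carry_out(moves=[[[0, 0, 0, 0, 0, 0.1, 0.2], [0, 0, 0, 0, 0, 0.05, 0.2], [0, 0, 0, 0, 0, 0, -1], [0, 0, 0, 0, 0, 0, -1], [0, 0, 0, 0, 0, 0, -1], [0, 0, 0, 0, 0, 0, -1], [0, 0, 0, 0, 0, 0, -1]]])

```text
time: 56.67
tool_pos: [0.705, -0.0079, 0.2297]
tool_rot: [0.001, -0.681, 0.732, 0.001]
contact_force: [0.2, 4.5, -0.5]
gripper_width: 0.229
```

```bash
python3 -c "
from p import *
plan(.7045,-.0086,.234,85.9)
f=grab_frame('scene'); save(f,'s36.png',(180,80,330,230),4)
f=grab_frame('top'); save(f,'t36.png',(220,60,370,210),4)"
```

```text
t 56.67 pos [ 0.705  -0.0079  0.2297] yaw -94.09 w 0.229 F [ 0.2  4.5 -0.5] tilt 0.115 q6 1.52
turn rz deg 0.01 shares 0.001
shift shares [ 0.019  0.011 -0.108] xy rows>= 1 per-row [ 0.019  0.011 -0.108] z rows 0.11
```

View pics/s36.png

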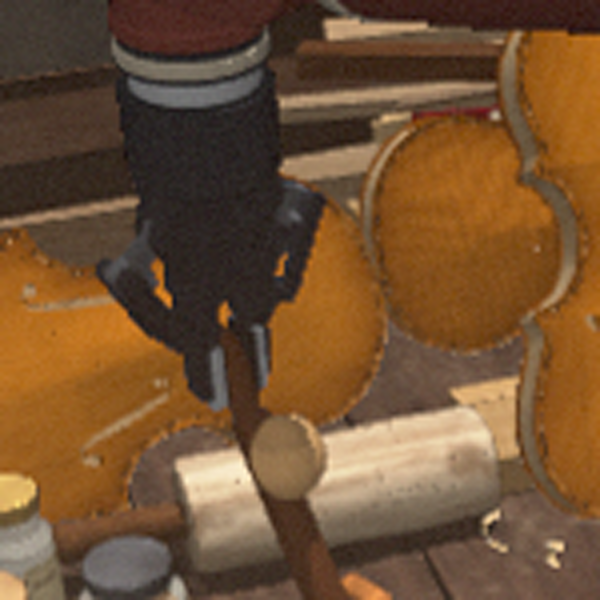

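Request:
carry_out(moves=[[[0, 0, 0, 0, 0.15, -0.07, -1], [0, 0, 0, 0, 0.16, -0.07, -1], [0, 0, 0, 0, 0.22, -0.08, -1], [0, 0, 0, 0, 0.23, -0.07, -1], [0, 0, 0, 0, 0.23, -0.05, -1], [0, 0, 0, 0, 0.23, -0.045, -1], [0, 0, 0, 0, 0.235, -0.025, -1], [0, 0, 0, 0, 0.235, -0.015, -1]]])

```text
time: 57.43
tool_pos: [0.6382, -0.0028, 0.2473]
tool_rot: [0.002, -0.682, 0.732, -0.001]
contact_force: [3.9, 5.4, -1.9]
gripper_width: 0.227
```

```bash
cat > arc.py <<'E'
from p import *
p,a,M=where(); s=state()
q=p[:2]-np.array([.6347,-.0036]); u=np.array([.9974,-.0715])
h=q@u; zz=p[2]+.0197-.111
print("h %.4f z %.4f r %.4f th %.1f"%(h,zz,np.hypot(h,zz),np.degrees(np.arctan2(zz,-h))),"F",s["contact_force"].round(1),"w %.3f"%s["gripper_width"],"lat %.4f"%(q@np.array([.0715,.9974])),"t",s["time"])
E
python3 arc.py
```

```text
h 0.0035 z 0.1560 r 0.1560 th 91.3 F [ 3.9  5.4 -1.9] w 0.227 lat 0.0010 t 57.4333
```

Request:
carry_out(moves=[[[0, 0, 0, 0, 0.235, 0.005, -1], [0, 0, 0, 0, 0.235, 0.015, -1], [0, 0, 0, 0, 0.235, 0.035, -1], [0, 0, 0, 0, 0.235, 0.045, -1], [0, 0, 0, 0, 0.225, 0.06, -1], [0, 0, 0, 0, 0.225, 0.07, -1], [0, 0, 0, 0, 0.22, 0.09, -1], [0, 0, 0, 0, 0.22, 0.1, -1]]])

```text
time: 58.1
tool_pos: [0.5656, 0.0026, 0.2315]
tool_rot: [0.003, -0.681, 0.732, -0.001]
contact_force: [3.0, 7.3, 1.3]
gripper_width: 0.229
```

```bash
python3 arc.py; python3 -c "
from p import *
f=grab_frame('scene'); save(f,'s37.png',(200,120,350,300),4)"
```

```text
h -0.0694 z 0.1402 r 0.1564 th 63.7 F [3.  7.3 1.3] w 0.229 lat 0.0013 t 58.1
```

View pics/s37.png

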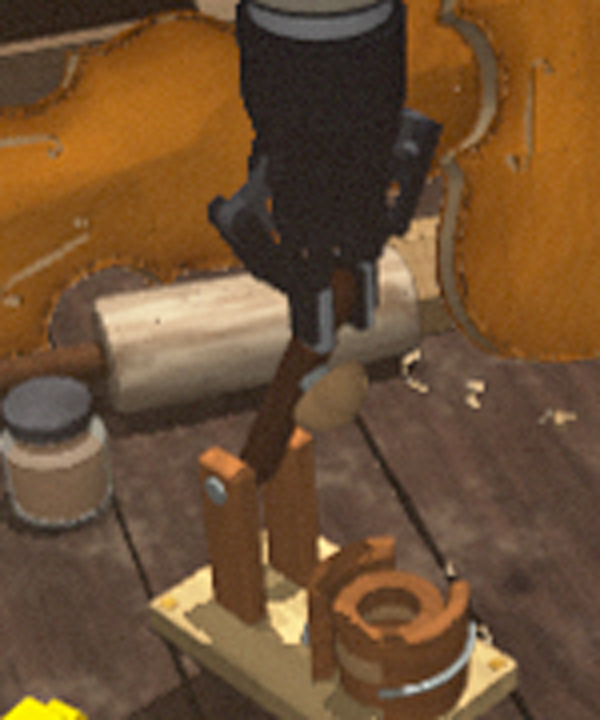

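Request:
carry_out(moves=[[[0, 0, 0, -0.01, 0.205, 0.115, -1], [0, 0, 0, 0, 0.205, 0.125, -1], [0, 0, 0, 0, 0.19, 0.14, -1], [0, 0, 0, 0, 0.185, 0.15, -1], [0, 0, 0, 0, 0.17, 0.16, -1], [0, 0, 0, 0, 0.17, 0.17, -1], [0, 0, 0, 0, 0.15, 0.18, -1], [0, 0, 0, 0, 0.145, 0.19, -1]]])

```text
time: 58.82
tool_pos: [0.5081, 0.007, 0.1824]
tool_rot: [0.002, -0.681, 0.732, 0.0]
contact_force: [-0.9, 8.5, 4.3]
gripper_width: 0.228
```

Request:
carry_out(moves=[[[0, 0, 0, 0, 0.12, 0.19, -1], [0, 0, 0, 0, 0.11, 0.19, -1], [0, 0, 0, 0, 0.08, 0.16, -1], [0, 0, 0, 0, 0.05, 0.12, -1], [0, 0, 0, 0, 0, 0, -1]]])

```text
time: 59.23
tool_pos: [0.492, 0.0082, 0.1536]
tool_rot: [0.0, -0.681, 0.732, 0.002]
contact_force: [-3.6, 7.9, 1.4]
gripper_width: 0.231
```

```bash
python3 arc.py; python3 -c "
from p import *
f=grab_frame('scene'); save(f,'s38.png',(200,150,350,330),4)"
```

```text
h -0.1431 z 0.0623 r 0.1561 th 23.5 F [-3.6  7.9  1.4] w 0.231 lat 0.0015 t 59.2333
```

View pics/s38.png

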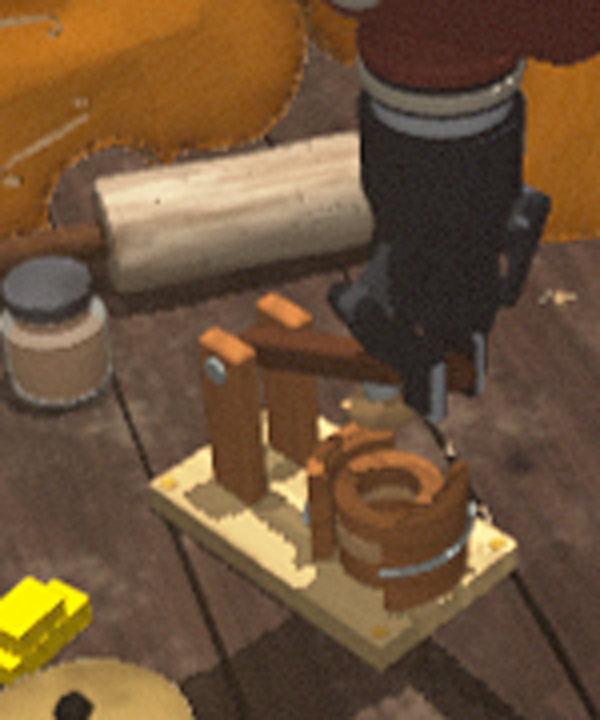

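Request:
carry_out(moves=[[[0, 0, 0, 0, 0.1, 0.19, -1], [0, 0, 0, 0, 0.07, 0.2, -1], [0, 0, 0, 0, 0.05, 0.2, -1], [0, 0, 0, 0, 0.04, 0.2, -1], [0, 0, 0, 0, 0.03, 0.2, -1], [0, 0, 0, 0, 0.02, 0.2, -1], [0, 0, 0, 0, 0.01, 0.15, -1], [0, 0, 0, 0, 0, 0, -1]]])

```text
time: 59.95
tool_pos: [0.4799, 0.0091, 0.0995]
tool_rot: [0.001, -0.681, 0.732, 0.002]
contact_force: [-0.8, 8.2, -0.7]
gripper_width: 0.226
```

```bash
python3 arc.py; python3 -c "
from p import *
f=grab_frame('scene'); save(f,'s39.png',(200,150,350,330),4)"
```

```text
h -0.1553 z 0.0082 r 0.1556 th 3.0 F [-0.8  8.2 -0.7] w 0.226 lat 0.0016 t 59.95
```

View pics/s39.png

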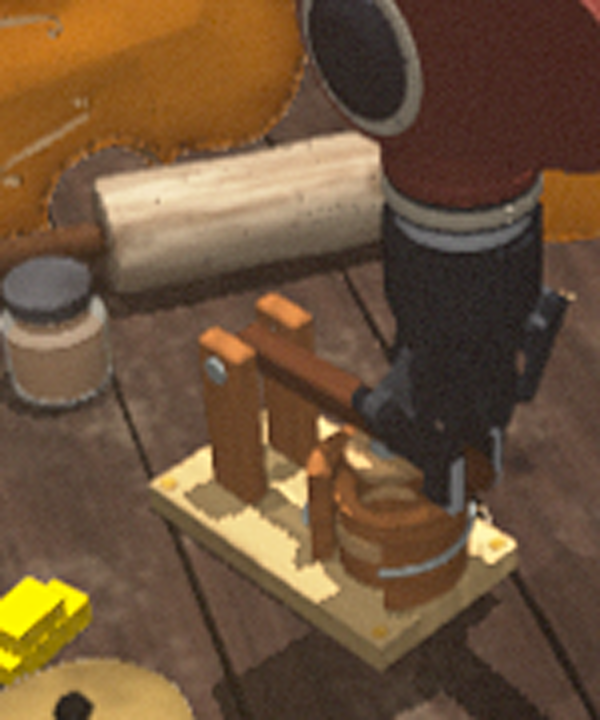

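Release (moderate opening), then rise straight up and back off.

Request:
carry_out(moves=[[[0, 0, 0, 0, 0, 0, 0], [0, 0, 0, 0, 0, 0, 0.1], [0, 0, 0, 0, 0, 0, 0.1], [0, 0, 0, 0, 0, -0.1, 0.1], [0, 0, 0, 0, 0, -0.3, 0.1], [0, 0, 0, 0, 0, -0.5, 0.1], [0, 0, 0, 0, 0, -0.6, 0.1], [0, 0, 0, 0, 0, -0.7, 0.1]]])

```text
time: 60.67
tool_pos: [0.48, 0.0074, 0.1897]
tool_rot: [-0.001, -0.681, 0.732, 0.0]
contact_force: [0.9, -0.5, -0.9]
gripper_width: 0.552
```

Request:
carry_out(moves=[[[0, 0, 0, 0, 0, -0.7, 0.1], [0, 0, 0, -0.2, 0.1, -0.4, 0.1], [0, 0, 0, -0.5, 0.3, -0.1, 0.1], [0, 0, 0, -0.7, 0.3, 0, 0.1], [0, 0, 0, -0.7, 0.3, 0, 0.1], [0, 0, 0, -0.6, 0.2, 0, 0.1], [0, 0, 0, -0.4, 0.1, 0, 0.1], [0, 0, 0, -0.2, 0, 0, 0.1]]])

```text
time: 61.33
tool_pos: [0.4379, 0.1446, 0.2382]
tool_rot: [0.001, -0.682, 0.731, -0.001]
contact_force: [0.0, 0.6, 0.0]
gripper_width: 0.55
```

Request:
carry_out(moves=[[[0, 0, 0, 0, 0, 0, 0.1], [0, 0, 0, 0, 0, 0, 0.1], [0, 0, 0, 0, 0, 0, 0.1], [0, 0, 0, 0, 0, 0, 0.1]]])

```text
time: 61.67
tool_pos: [0.4386, 0.1421, 0.2368]
tool_rot: [-0.0, -0.681, 0.733, -0.0]
contact_force: [0.5, -1.0, -0.2]
gripper_width: 0.552
```

```bash
cat > chk.py <<'E'
import sys
from p import *
f=grab_frame('top'); save(f,'tc%s.png'%sys.argv[1],(230,120,430,270),4);P=pts(f)
u=np.array([.9974,-.0715]); v=np.array([.0715,.9974])
m=(P[...,2]>.085)&(P[...,2]<.20)&(P[...,0]>.44)&(P[...,0]<.66)&(abs(P[...,1])<.06)
X=P[m]; q=X[:,:2]-np.array([.6347,-.0036]); h=q@u;l=q@v
for h0 in np.arange(-.18,.02,.02):
    s=(h>h0)&(h<h0+.02)&(abs(l)<.015)
    if s.sum()>3: print("h %.2f n %d z med/max %.4f %.4f"%(h0+.01,s.sum(),np.median(X[s,2]),np.percentile(X[s,2],95)))
f=grab_frame('scene'); save(f,'sc%s.png'%sys.argv[1],(200,150,500,330),2.6)
plan(.4,.1,.2)
E
python3 chk.py 1
```

```text
h -0.17 n 72 z med/max 0.0992 0.1044
h -0.15 n 124 z med/max 0.1020 0.1063
h -0.13 n 108 z med/max 0.1036 0.1072
h -0.11 n 123 z med/max 0.1067 0.1104
h -0.09 n 123 z med/max 0.1088 0.1123
h -0.07 n 118 z med/max 0.1114 0.1148
h -0.05 n 125 z med/max 0.1137 0.1173
h -0.03 n 120 z med/max 0.1157 0.1195
h -0.01 n 170 z med/max 0.1179 0.1253
h 0.01 n 77 z med/max 0.1189 0.1245
t 61.77 pos [0.4386 0.1422 0.2367] yaw -94.21 w 0.548 F [-0.9  0.1 -0.4] tilt 0.013 q6 1.80
shift shares [1.123 0.884 0.917] xy rows>= 2 per-row [0.562 0.442 0.458] z rows 0.92
```

View pics/tc1.png

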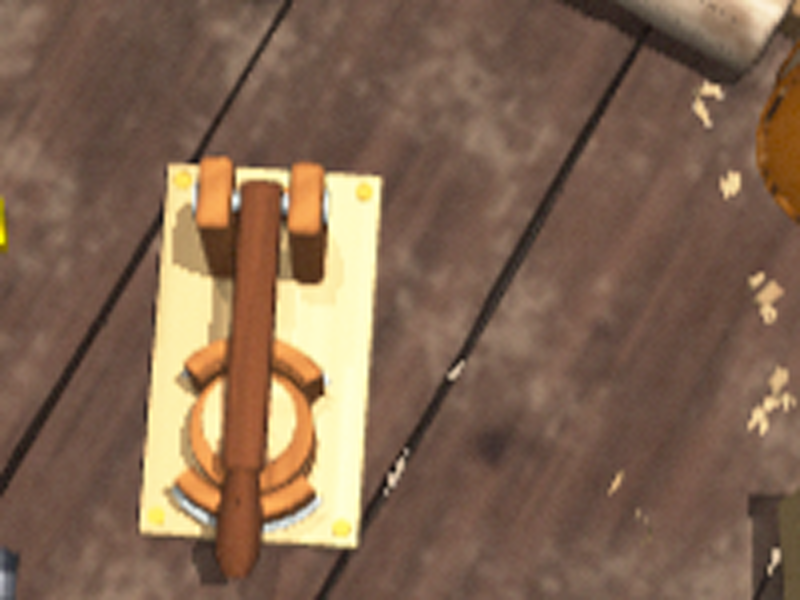

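View pics/sc1.png

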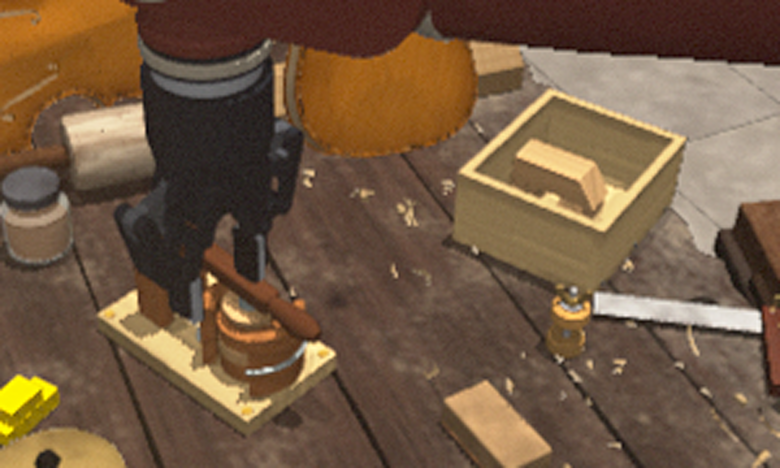

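Request:
carry_out(moves=[[[0, 0, 0, 0, 0.3, -0.2, 0.1], [0, 0, 0, 0, 0.5, -0.3, 0.1], [0, 0, 0, 0, 0.3, -0.2, 0.1], [0, 0, 0, 0, 0, 0, 0.1], [0, 0, 0, 0, 0, 0, 0.1], [0, 0, 0, 0, 0, 0, 0.1], [0, 0, 0, 0, 0, 0, 0.1], [0, 0, 0, 0, 0, 0, 0.1]]])

```text
time: 62.43
tool_pos: [0.3946, 0.1459, 0.2639]
tool_rot: [-0.001, -0.681, 0.732, 0.0]
contact_force: [0.0, 0.1, -0.1]
gripper_width: 0.551
```

```bash
python3 chk.py 2; python3 -c "
from p import *
f=grab_frame('top');P=pts(f)
# lip ring visible top points: two side crescents
u=np.array([.9974,-.0715]);v=np.array([.0715,.9974])
q=P[...,:2]-np.array([.534,.003]);r=np.linalg.norm(q,axis=-1);l=q@v
for s in(1,-1):
  m=(r<.029)&(r>.018)&(s*l>.016)&(P[...,2]>.05)&(P[...,2]<.08); print(s,m.sum(),np.median(P[m][:,2]))
save(f,'tc3.png',(265,190,325,265),8)"
```

```text
h -0.17 n 72 z med/max 0.0991 0.1034
h -0.15 n 125 z med/max 0.1023 0.1070
h -0.13 n 106 z med/max 0.1032 0.1078
h -0.11 n 126 z med/max 0.1068 0.1106
h -0.09 n 126 z med/max 0.1088 0.1126
h -0.07 n 123 z med/max 0.1110 0.1147
h -0.05 n 120 z med/max 0.1136 0.1175
h -0.03 n 119 z med/max 0.1155 0.1195
h -0.01 n 167 z med/max 0.1182 0.1247
h 0.01 n 78 z med/max 0.1189 0.1245
t 62.53 pos [0.3945 0.146  0.2641] yaw -94.15 w 0.552 F [-0.3 -0.3  0.8] tilt 0.073 q6 1.82
shift shares [ 1.138 -0.219  1.602] xy rows>= 2 per-row [ 0.569 -0.11   0.801] z rows 1.6
1 70 0.06908613470943947
-1 98 0.06747722539411616
```

View pics/tc3.png

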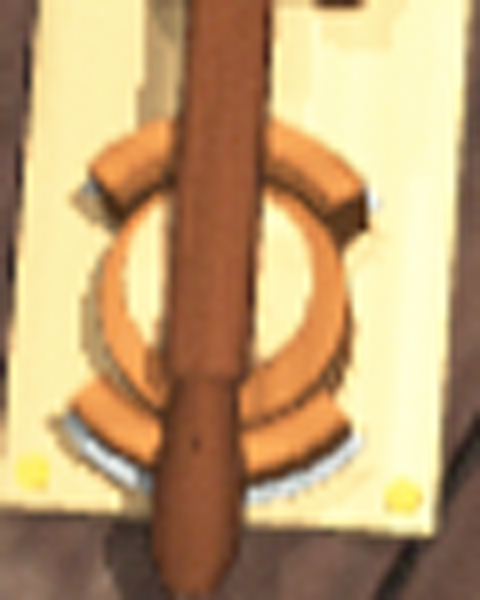

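```bash
python3 -c "
from plant import ticket
print(ticket.job_done())"
```

```text
the job is handed in; nothing more can be done
None
```

The job is done and handed in at about 62.5 s of the 192 s; the hand-in gave no verdict.

**What I did**
- **Offcuts:** all three present offcuts went into the scrap box. `offcut_1` came out of the bore through the slots, and `offcut_2` and `offcut_3` came off the bench. The yellow look-alike and the plain flat block were left alone.
- **Rings:** the tall ring was absent, so the collar holds foot, low and lip, in that order. The lip ring was knocked about 4 cm aside during the run. I found it again in the pictures and gripped it clear of the board.
- **Press arm:** I pinched the handle, led it round the hinge to about 3° above level, and let go. The gripper was then moved well clear.

**Last checks**
- **Offcuts:** the scene view just after the arm closed shows `offcut_2` lying on top of the other two, inside the box walls.
- **Ring stack:** before closing, the lip ring's top face read 67 mm above the bench (68 expected) with about 0.01 rad of tilt. After closing, its two visible sides read 67.5 and 69 mm.
- **Press arm:** its slope reads about -0.12 rad against the expected -0.13. It did not change between two looks 0.8 s apart.
- **Spool clamp and rosin cake:** the spool clamp was standing in the last views. The rosin cake was last seen about half-way through and nothing went near it after that.

**Not confirmed**
- The two cameras disagreed by up to about 7–9 mm on the rings. I used the top camera, with 1–2 mm corrections taken from my own grasps.
- I did not measure the distance from the dome to the lip ring's middle. I judged it seated from the arm's slope and the pictures.

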